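# Refill the sprung mouthpiece dispenser and cover it

## Task

Refill the mouthpiece dispenser: pull its sprung follower right back until the catch holds it, stand every loose mouthpiece tube upright in the track, and only then press the catch down so that the follower closes up on the row. Finally lay the dust cover, rib up, lengthwise and square on top of the two end posts, centred over the track; do not disturb the mug, the label roll or the stapler.

Things in the scene. Friction and masses are not known exactly. Their poses are not given: they have to be found in the camera images.
- dispenser: Fixed dispenser: white base 70 x 330 x 6 mm, open channel along its y. Origin: centre of the base's underside (z 0), z up, y towards the stop end, x across (away from the robot). Channel floor 6 mm above the desk, 36 wide between aluminium walls that flare out to 60 overall and end 28 above the desk. End posts 44 (x) x 16 (y) at y = +153 and -153, flat tops 80 above the desk.
- stop_face (a point): Foot of the stop: the inner face of the +y end post (y = +145 mm), at floor level, mid-channel. The row of tubes is pushed against it. 200 mm of channel are free between it and the caught follower: room for five tubes in line with gaps.
- follower (a joint): Follower slide, m: 0 = forward (flat face 20 mm from the stop), grows as it is pulled to the dispenser's -y; the face is at y = 0.125 minus this. Sprung forward (2.5 N at 0, 5 N at 0.18), damped (40 N per m/s: pull slowly). Near the end it rides over a sprung catch (a few N more), which then holds it at about 0.18; end of travel 0.195.
- handle_top (a point): Top centre of the follower's upright black handle, 75 mm above the desk: a block 18 (x) x 14 (y), free from 40 to 75 above the desk. It travels with the follower; fully forward it stands at y = +118 mm, 20 mm clear of the stop post.
- catch (a joint): Catch travel, m: 0 = up, at rest; 0.010 = fully pressed. Sprung up: about 2 N to start, 5 N fully down, plus a little friction while it holds the follower. Pressed by about 8 mm it lets the follower go, and springs up again when released.
- pad_top (a point): Top centre of the catch's black thumb pad, 20 (x) x 24 (y) mm, 58 above the desk when up, beside the track on its far side at x = +56, y = -98 mm of the dispenser. Press straight down. The caught follower's tail lies between pad and track (x < +37 mm, up to 37 above the desk). A 112 mm high box stands 25 mm or more beyond the pad.
- cover: Dust cover: flat grey strip 46 (x) x 330 (y) x 6 thick with a grip rib on top, 16 (x) x 70 (y) x 20 high, at its middle (rib top 26 above the underside); 0.1 to 0.2 kg. Origin: centre of the underside, z up, y along its length. It lies rib up on the mouse mat (1.5 mm thick) beside the dispenser.
- tube_1: cardboard mouthpiece tube, off-white with a band round its foot, standing upright: outer diameter 30, height 62, 25 g. Origin: centre of its underside, z up. Absent in some starts. All tubes are alike. Grip it round the outside: the bore is not open to fingers.
- tube_2: cardboard mouthpiece tube, off-white with a band round its foot, standing upright: outer diameter 30, height 62, 25 g. Origin: centre of its underside, z up. Absent in some starts. All tubes are alike. Grip it round the outside: the bore is not open to fingers.
- tube_3: cardboard mouthpiece tube, off-white with a band round its foot, standing upright: outer diameter 30, height 62, 25 g. Origin: centre of its underside, z up. Absent in some starts. All tubes are alike. Grip it round the outside: the bore is not open to fingers.
- tube_4: cardboard mouthpiece tube, off-white with a band round its foot, standing upright: outer diameter 30, height 62, 25 g. Origin: centre of its underside, z up. Absent in some starts. All tubes are alike. Grip it round the outside: the bore is not open to fingers.
- tube_5: cardboard mouthpiece tube, off-white with a band round its foot, standing upright: outer diameter 30, height 62, 25 g. Origin: centre of its underside, z up. Absent in some starts. All tubes are alike. Grip it round the outside: the bore is not open to fingers.
- mug: bystander: white mug, about 79 across and 89 high, with a handle; to be left alone. The solid pole arm of the breathing-test machine overhangs the desk to its left. Origin at its underside.
- label_roll: bystander: white roll of labels, diameter 58, 33 high; to be left alone. Origin: centre of its underside.
- stapler: bystander: desk stapler 120 x 30 x 38; to be left alone. Origin: centre of its underside.

How it is judged:
By the outcome, as a careful person would: the job done as asked, in the order asked, and still so for the second after the job is handed in, with the robot touching nothing.
Of tube_1, tube_2, tube_3, tube_4, tube_5 only 3 to 5 are there at a start; the rules pass over those that are not, and their reading is None.
At some moment in a run one of cover may be knocked a few centimetres aside while the robot is not near it.
Once in a run the grip may slacken for a moment while it holds something.
It also fails if it takes over 210 s, if anything falls off the work surface, if the arm or the gripper's body presses on something with over 40 N, if the wrist force passes 120 N, or if a joint passes its speed limit or range.

## Robot

A 7-joint arm with a two-finger parallel gripper is mounted at the origin on a cart in front of the work surface, level with it; the furniture and walls round the work are solid. World frame = base frame: x ahead of the robot, y to its left, z up, the work surface at z = 0. Lengths are in mm, angles in degrees, forces in N, time in s.
With the tool pointing down it reaches from about 425 to 950 mm from the base axis. Payload 4.7 kg.
Tool frame: the origin (TCP) lies midway between the tips of the shut fingers; the grasp point (between the pads) lies 19 mm behind it; z points along the fingers, x is the direction in which the jaws open and shut, and the axes are right-handed (so a half turn about z gives the same grasp; the last joint's range is limited). The gripper opens to 85 mm and grips with 20 to 120 N. Pads are 22 mm wide; open, the fingers measure 114 mm over their backs; the gripper's body (76 mm by 85 mm) begins 54 mm behind the grasp point. The pads swing forward as they close: fully open they stand 13 mm farther back than shut.
Start: joints at [74.318, 26.849, -2.785, 87.806, 1.381, 65.374, -4.715], TCP at [163.643, -654.884, 201.435] pointing down, gripper open.
Joint ranges: [-148.3, 148.3], [-19.14, 114.17], [-79.39, 73.82], [5.75, 140.21], [-59.74, 239.74], [12.07, 113.84], [-152.46, 152.46]. Speed limits (degrees/s): [147.25, 147.25, 180, 180, 180, 180, 180].

## Interface

Orientations are given as a 3x3 rotation matrix whose columns are the frame's x, y, z axes.
In Python, from workcell import get_state, get_image, camera_params, hand_in gives the robot as it stands. The module is installed in compiled form; this text tells all that it offers.
- The arm moves only by the tool jog_arm, never from a script. Its argument "targets" is a list of rows, each an object with "hand": the opening in per cent of the stroke, from 0 (shut) to 100 (fully open); "travel": the shift along the world's x, y, z in cm, a list of three; "turn": the turn about the world's z in degrees. In form: [{"hand": hand, "travel": [x, y, z], "turn": turn}, ...]. A call has exactly 8 rows; each row shifts and turns the pose as measured when the row begins; what a row does not reach is not made up. A row lasts 1/12 s, in which the tool goes at most 41.7 mm and 7.16 degrees, less where a joint would pass 70% of its speed; a pose out of reach is approached as far as the arm can. A call with a gripper value outside its range is refused whole. The fingers move at their own pace and stop on an object; "squeeze" is the grip in N (left out, the last holds). Time passes only in rows, so rows that do not move let the fingers close, or fill a call up. It gives the time, the measured TCP pose, the force and the opening at its end, in the units of the state.
- get_state(): the state, without advancing time (a new reading comes with each control period).
- get_image(name): name is "scene" or "top" or "wrist"; returns the picture (400x640x3 uint8, red, green, blue); there is no depth.
- camera_params(name): a dict with "intrinsics" (3x3 intrinsics, pixels), "camera_from_world" (4x4, takes a point from world to camera coordinates). Camera axes: x right, y down, z forward; pixel columns grow to the right and rows downward; lengths in mm; the calibration is good to about 2 mm. A picture is of the moment at which its call begins: read the wrist's pose just before it. camera_params takes no time and is no camera call; for the wrist camera it gives the pose at the moment of the call.
- hand_in(): hands the job in, once; it reports no verdict.
The state is a dict: "time": time; "qpos": joint angles; "qd": joint speeds; "tau": joint torques, N m; "tcp_pos": TCP position; "tool_rot": TCP orientation; "ft_force": force on the tool from outside, world axes, zero at the start; "ft_torque": the same for the moment, N m; "gripper_width": finger opening in mm.
Only numpy, scipy, OpenCV 4.12 (cv2) and the standard library are available. Lean on these libraries where they do the work, as an engineer would, in place of code of your own. Each camera call takes 0.05 s, during which the arm holds its last target.

## Working session

There is one attempt and no reset: what is moved stays moved. The work goes in short steps, Python scripts to look and compute and a tool call to move; the robot and the scene stay as the last step left them, time stands still between calls to the robot, and variables do not carry over. Pictures are saved under pics/ and viewed, and the job is handed in when it is done.

Besides the shell and the picture viewer there is one more tool, called after "Request:" by a JSON object that holds its "method" and its "body", one argument or row to a line. jog_arm: Moves the arm, as the interface text tells. Its arguments: {"type":"object","properties":{"targets":{"type":"array"},"squeeze":{"type":"number"}},"required":["targets"]}

```bash
mkdir -p pics; python3 - <<'E'
from workcell import *
import cv2
s=get_state();print(s)
for n in("scene","top","wrist"):
    im=get_image(n);cv2.imwrite(f"pics/{n}0.png",cv2.cvtColor(im,cv2.COLOR_RGB2BGR))
    p=camera_params(n);print(n,p)
E
```

```text
{'time': 0.0, 'qpos': array([74.31916845, 26.89799285, -2.78314373, 87.87490979,  1.37945427,
       65.37383932, -4.71352531]), 'qd': array([-0.05786366,  0.06000233, -0.01814496, -0.03195712, -0.05521421,
       -0.04644732,  0.00489015]), 'tau': array([-2.92917202e-04, -5.10311580e+01, -4.67948802e-02, -2.37715244e+01,
        1.06092743e-02,  7.51133513e-03, -8.76560648e-06]), 'tcp_pos': array([ 163.4290967 , -654.24911417,  200.34455426]), 'tool_rot': array([[ 2.42380894e-01, -9.70181021e-01, -5.36981047e-04],
       [-9.70179158e-01, -2.42381482e-01,  1.90223404e-03],
       [-1.97566562e-03,  5.99026323e-05, -9.99998047e-01]]), 'ft_force': array([-0.39578691,  0.36532303,  0.57042632]), 'ft_torque': array([0.02133907, 0.06611091, 0.00165894]), 'gripper_width': 85.36440695949781}
scene {'intrinsics': array([[491.43022902,   0.        , 323.12069014],
       [  0.        , 491.43022902, 200.03172489],
       [  0.        ,   0.        ,   1.        ]]), 'camera_from_world': array([[-8.73200149e-01, -4.86971078e-01, -1.95107279e-02,
         4.40819091e+02],
       [-2.18774757e-
[... 611 characters left out ...]
.04555356e-01, -6.02594799e-03, -9.78836449e-01,
         1.36221558e+03],
       [ 0.00000000e+00,  0.00000000e+00,  0.00000000e+00,
         1.00000000e+00]])}
wrist {'intrinsics': array([[348.80718982,   0.        , 319.59391254],
       [  0.        , 348.80718982, 194.17924056],
       [  0.        ,   0.        ,   1.        ]]), 'camera_from_world': array([[ 2.42448129e-01, -9.70162247e-01, -2.02966027e-03,
        -6.73300094e+02],
       [-9.33258581e-01, -2.33796249e-01,  2.72704483e-01,
        -3.61885807e+01],
       [-2.65042121e-01, -6.42224938e-02, -9.62095705e-01,
         3.79290648e+02],
       [ 0.00000000e+00,  0.00000000e+00,  0.00000000e+00,
         1.00000000e+00]])}
```

View pics/scene0.png

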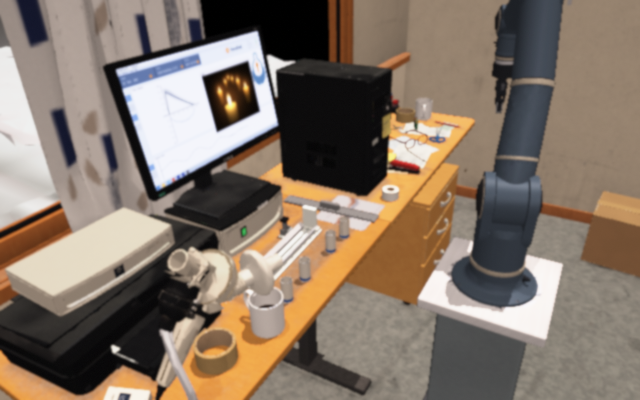

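View pics/top0.png

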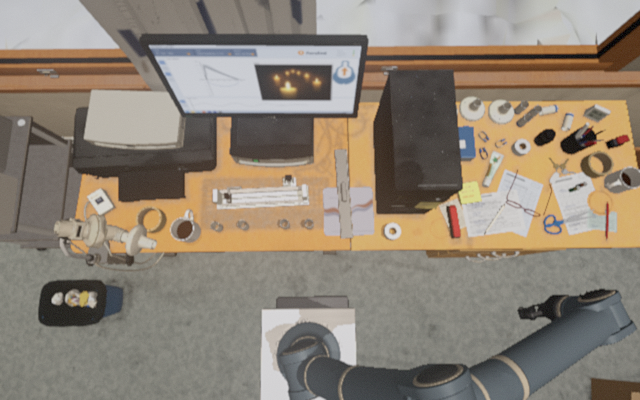

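```bash
python3 - <<'E'
import cv2
a=cv2.imread('pics/top0.png')[130:260,140:420];cv2.imwrite('pics/topz.png',cv2.resize(a,None,fx=2.85,fy=2.85,interpolation=cv2.INTER_CUBIC))
a=cv2.imread('pics/scene0.png')[160:350,150:420];cv2.imwrite('pics/scz.png',cv2.resize(a,None,fx=2.9,fy=2.9,interpolation=cv2.INTER_CUBIC))
E
```

```text
(no output)
```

View pics/topz.png

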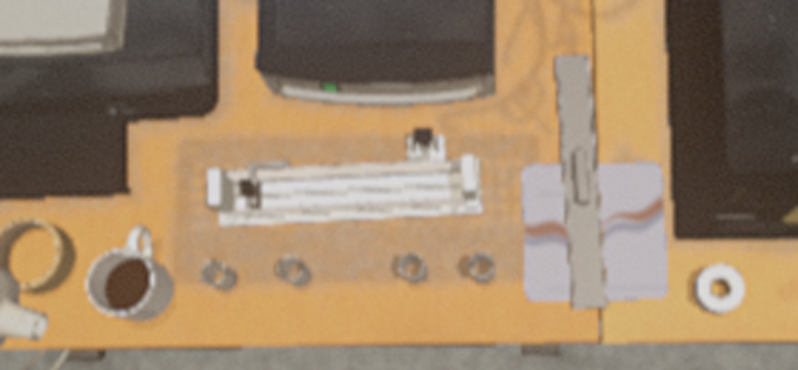

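View pics/scz.png

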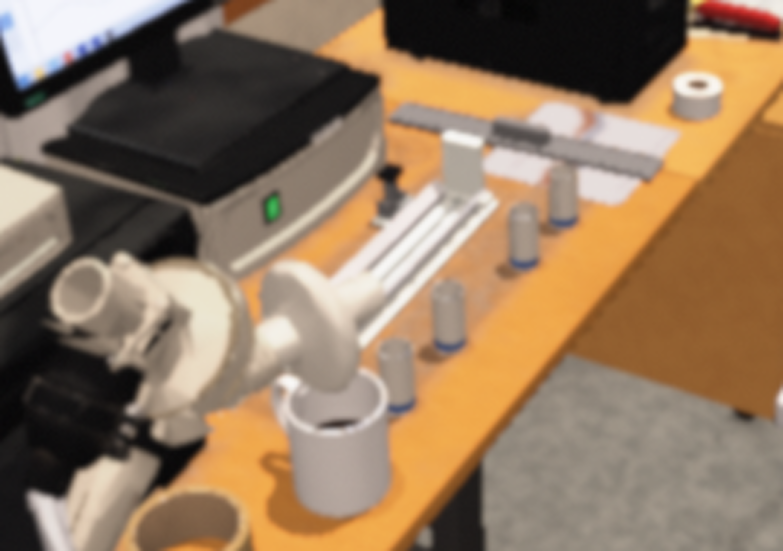

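```bash
cat > h.py <<'E'
from workcell import *
import numpy as np, cv2
def ray(n,u,v,z,p=None):
    p=p or camera_params(n);K=p["intrinsics"];T=p["camera_from_world"]
    R=T[:3,:3];t=T[:3,3];c=-R.T@t
    d=R.T@np.linalg.solve(K,[u,v,1.]);s=(z-c[2])/d[2];return c+s*d
def proj(n,X,p=None):
    p=p or camera_params(n);q=p["intrinsics"]@(p["camera_from_world"][:3,:3]@np.array(X,float)+p["camera_from_world"][:3,3]);return q[:2]/q[2]
def snap(name,cam="wrist"):
    p=camera_params(cam);im=cv2.cvtColor(get_image(cam),cv2.COLOR_RGB2BGR)
    cv2.imwrite(f"pics/{name}.png",im);np.save(f"pics/{name}.npy",p,allow_pickle=True);return im,p
def load(name): return cv2.imread(f"pics/{name}.png"),np.load(f"pics/{name}.npy",allow_pickle=True).item()
E
python3 - <<'E'
from h import *
def z(u,v):return 140+u/2.85,130+v/2.85
for nm,u,v,h in [("postL",212,188,80),("postR",470,175,80),("handle",249,186,75),("pad",422,138,58),("t",218,268,62),("t",292,264,62),("t",411,262,62),("t",481,262,62),("cov ends",572,57,6),("cov end",588,305,6),("rib",582,175,26),("mug",128,285,89),("roll",719,286,33),("tower corner",668,238,0),("tower top corner",460-0,0,0),("box front",390,105,112),("stapler?",0,0,0)]:
    print(nm,ray("top",*z(u,v),h).round())
print(ray("top",375,213,0),ray("top",461,190,400),ray("top",375,75,400))
E
```

```text
postL [531. 316.  80.]
postR [544.   6.  80.]
handle [534. 273.  75.]
pad [596.  66.  58.]
t [437. 309.  62.]
t [441. 221.  62.]
t [442.  78.  62.]
t [441.  -6.  62.]
cov ends [ 716. -124.    6.]
cov end [ 394. -137.    6.]
rib [ 554. -132.   26.]
mug [414. 407.  89.]
roll [ 412. -295.   33.]
tower corner [ 477. -240.    0.]
tower top corner [798.  22.   0.]
box front [623. 100. 112.]
stapler? [804. 626.   0.]
[ 479.30182058 -242.1933897     0.        ] [ 471.14127694 -416.20834902  400.        ] [ 802.9338911 -202.7887176  400.       ]
```

```bash
python3 - <<'E'
from h import *
p=camera_params("wrist");T=p["camera_from_world"];c=-T[:3,:3].T@T[:3,3];s=get_state()
print(c, s["tool_rot"].T@(c-s["tcp_pos"]), s["tool_rot"].T@T[:3,:3].T)
# triangulate spout
def tri(a,b):
    A=[];
    P=[]
    for n,(u,v) in (("top",a),("scene",b)):
        p=camera_params(n);T=p["camera_from_world"];c=-T[:3,:3].T@T[:3,3];d=T[:3,:3].T@np.linalg.solve(p["intrinsics"],[u,v,1.]);d/=np.linalg.norm(d)
        M=np.eye(3)-np.outer(d,d);A.append(M);P.append(M@c)
    return np.linalg.solve(sum(A),sum(P))
print(tri((155,243),(279,260)))
E
```

```text
[ 229.99504229 -637.31209487  373.41612117] [  -0.71658282  -68.64820457 -172.80035382] [[ 9.99999842e-01  1.97283715e-04 -5.25935305e-04]
 [-4.64076902e-05  9.62110686e-01  2.72659176e-01]
 [ 5.59799192e-04 -2.72659109e-01  9.62110543e-01]]
[355.93353146 445.01405214 228.82591094]
```

Request:
{"method": "jog_arm", "body": {
  "targets": [
    {"hand": 100, "travel": [-1, 3, 2], "turn": 7},
    {"hand": 100, "travel": [-1, 3, 2], "turn": 7},
    {"hand": 100, "travel": [-0.5, 3, 2], "turn": 7},
    {"hand": 100, "travel": [0, 3, 2], "turn": 7},
    {"hand": 100, "travel": [0, 4, 0], "turn": 7},
    {"hand": 100, "travel": [0.5, 4, 0], "turn": 7},
    {"hand": 100, "travel": [2, 3.5, 0], "turn": 7},
    {"hand": 100, "travel": [3, 2.8, 0], "turn": 7}
  ]
}}

```text
time: 0.82
tcp_pos: [184.9, -384.4, 274.6]
tool_rot: [[0.946, -0.324, -0.016], [-0.324, -0.946, 0.001], [-0.016, 0.004, -1.0]]
ft_force: [0.7, -1.0, 0.1]
gripper_width: 85.5
```

Request:
{"method": "jog_arm", "body": {
  "targets": [
    {"hand": 100, "travel": [3.5, 2, 0], "turn": 7},
    {"hand": 100, "travel": [3.5, 2, 0], "turn": 7},
    {"hand": 100, "travel": [3.5, 2, 0], "turn": 5},
    {"hand": 100, "travel": [3, 3, 0], "turn": 0},
    {"hand": 100, "travel": [2.5, 3.5, 0], "turn": 0},
    {"hand": 100, "travel": [2, 3.6, 0], "turn": 0},
    {"hand": 100, "travel": [1.8, 3.8, 0], "turn": 0},
    {"hand": 100, "travel": [1, 4, 0], "turn": 0}
  ]
}}

```text
time: 1.48
tcp_pos: [394.4, -141.6, 275.7]
tool_rot: [[1.0, 0.017, -0.013], [0.017, -1.0, -0.009], [-0.013, 0.009, -1.0]]
ft_force: [2.2, 0.0, -0.1]
gripper_width: 85.4
```

Request:
{"method": "jog_arm", "body": {
  "targets": [
    {"hand": 100, "travel": [1, 4, 0], "turn": 0},
    {"hand": 100, "travel": [1, 4, 0], "turn": 0},
    {"hand": 100, "travel": [1, 4, 0], "turn": 0},
    {"hand": 100, "travel": [1, 4, 2], "turn": 0},
    {"hand": 100, "travel": [0, 4, 2], "turn": 0},
    {"hand": 100, "travel": [0, 4, 2], "turn": 0},
    {"hand": 100, "travel": [0, 2, 2], "turn": 0},
    {"hand": 100, "travel": [0, 0, 0], "turn": 0}
  ]
}}

```text
time: 2.15
tcp_pos: [428.7, 122.8, 351.9]
tool_rot: [[0.999, 0.032, -0.014], [0.032, -0.999, -0.007], [-0.014, 0.006, -1.0]]
ft_force: [0.3, -0.0, 0.9]
gripper_width: 85.6
```

```bash
python3 - <<'E'
from h import *
s=get_state();print(s["qpos"].round(),s["tcp_pos"],s["tool_rot"].round(3))
snap("w1")
E
```

```text
[ 33.   3. -55. 101.   2.  78. -21.] [428.66665255 122.84990384 351.93293377] [[ 0.999  0.032 -0.014]
 [ 0.032 -0.999 -0.007]
 [-0.014  0.006 -1.   ]]
```

View pics/w1.png

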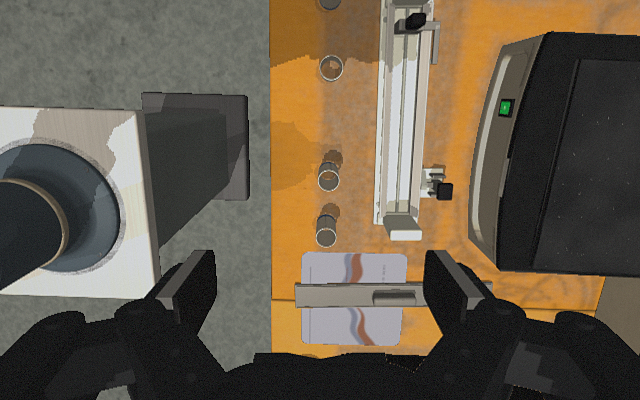

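Request:
{"method": "jog_arm", "body": {
  "targets": [
    {"hand": 60, "travel": [2, 1, 1], "turn": 0},
    {"hand": 60, "travel": [2, 1, 1], "turn": 0},
    {"hand": 60, "travel": [1, 1, 1], "turn": 0},
    {"hand": 60, "travel": [1, 1, 1], "turn": 0},
    {"hand": 60, "travel": [0, 1, 1], "turn": 0},
    {"hand": 60, "travel": [0, 1, 1], "turn": 0},
    {"hand": 60, "travel": [0, 0, 0], "turn": 0},
    {"hand": 60, "travel": [0, 0, 0], "turn": 0}
  ]
}}

```text
time: 2.87
tcp_pos: [487.9, 167.8, 401.5]
tool_rot: [[0.999, 0.013, -0.034], [0.012, -1.0, -0.024], [-0.035, 0.024, -0.999]]
ft_force: [0.6, -1.0, 0.0]
gripper_width: 51.3
```

```bash
python3 - <<'E'
from h import *
s=get_state();print(s["qpos"].round(),s["tcp_pos"],s["tool_rot"].round(3))
im,p=snap("w2")
cv2.imwrite("pics/w2z.png",cv2.resize(im[0:300,180:480],None,fx=2,fy=2,interpolation=cv2.INTER_CUBIC))
E
```

```text
[ 23.  13. -57.  87.  11.  88. -33.] [487.90896713 167.82635478 401.50279724] [[ 0.999  0.013 -0.034]
 [ 0.012 -1.    -0.024]
 [-0.035  0.024 -0.999]]
```

View pics/w2z.png

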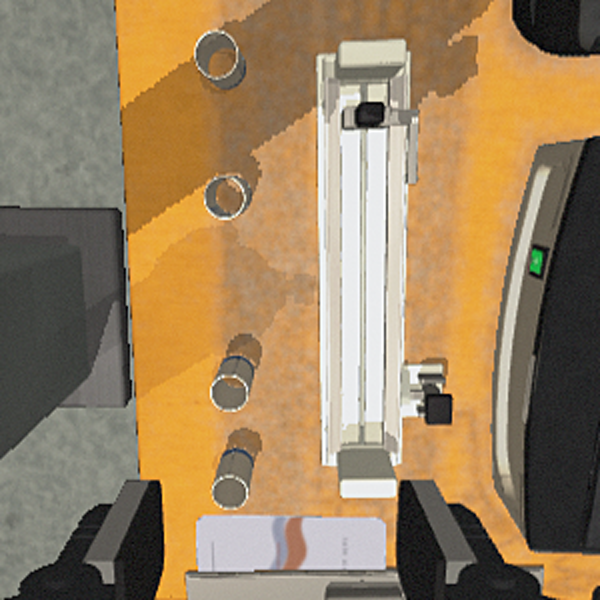

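```bash
python3 - <<'E'
from h import *
im,p=load("w2")
def r(U,V,z): return ray(0,180+U/2,V/2,z,p)
pl=[r(340,41,80),r(409,41,80),r(340,68,80),r(406,68,80)]
for n,a in dict(TL=(341,41,80),TR=(409,41,80),BL=(341,497,80),BR=(397,497,80),BLi=(341,478,80),BRi=(396,478,80),handle=(370,111,75),pad=(438,409,58),baseTL=(317,55,28),baseBL=(320,465,28),t1=(217,54,62),t2=(227,198,62),t3=(230,393,62),t4=(230,492,62)).items(): print(n,r(*a).round(1))
E
python3 - <<'E'
import cv2
im=cv2.imread('pics/w2.png')
a=im[10:60,325:400];b=im[215:260,325:400]
cv2.imwrite('pics/posts.png',cv2.resize(cv2.vconcat([a,b]),None,fx=6,fy=6,interpolation=cv2.INTER_CUBIC))
E
```

```text
TL [513.6 322.7  80. ]
TR [556.8 322.9  80. ]
BL [525.8   2.6  80. ]
BR [568.9   3.9  80. ]
BLi [525.2  18.6  80. ]
BRi [567.1  19.8  80. ]
handle [534.5 281.6  75. ]
pad [599.2  68.8  58. ]
baseTL [499.1 322.1  28. ]
baseBL [510.5   6.5  28. ]
t1 [431.8 317.2  62. ]
t2 [437.6 224.2  62. ]
t3 [438.5  79.3  62. ]
t4 [437.7  -4.3  62. ]
```

View pics/posts.png

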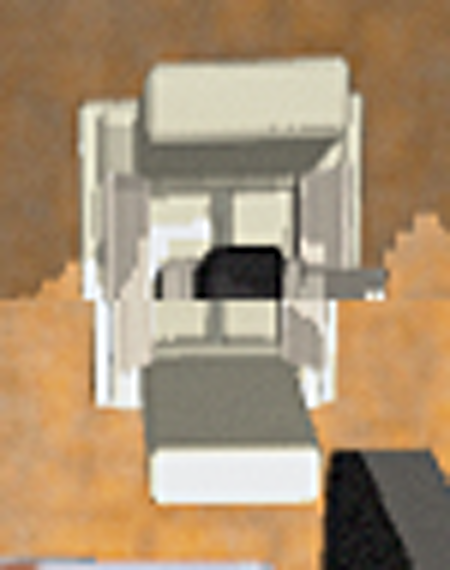

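Request:
{"method": "jog_arm", "body": {
  "targets": [
    {"hand": 60, "travel": [1, 2, -3], "turn": 1.5},
    {"hand": 60, "travel": [1, 2, -3.5], "turn": 0},
    {"hand": 60, "travel": [1, 2, -3.5], "turn": 0},
    {"hand": 60, "travel": [1, 2, -3.5], "turn": 0},
    {"hand": 60, "travel": [0.8, 2, -3.5], "turn": 0},
    {"hand": 60, "travel": [0, 1.4, -3.5], "turn": 0},
    {"hand": 60, "travel": [0, 0, -2], "turn": 0},
    {"hand": 60, "travel": [0, 0, 0], "turn": 0}
  ]
}}

```text
time: 3.58
tcp_pos: [536.4, 271.7, 164.1]
tool_rot: [[0.999, 0.024, -0.03], [0.022, -0.999, -0.039], [-0.031, 0.039, -0.999]]
ft_force: [-0.7, -1.1, 0.0]
gripper_width: 51.4
```

```bash
python3 - <<'E'
from h import *
s=get_state();print(s["qpos"].round(),s["tcp_pos"],s["tool_rot"].round(3))
im,p=snap("w3")
E
```

```text
[  4.  32. -51.  97.  27.  67. -53.] [536.43713603 271.73883844 164.14651372] [[ 0.999  0.024 -0.03 ]
 [ 0.022 -0.999 -0.039]
 [-0.031  0.039 -0.999]]
```

View pics/w3.png

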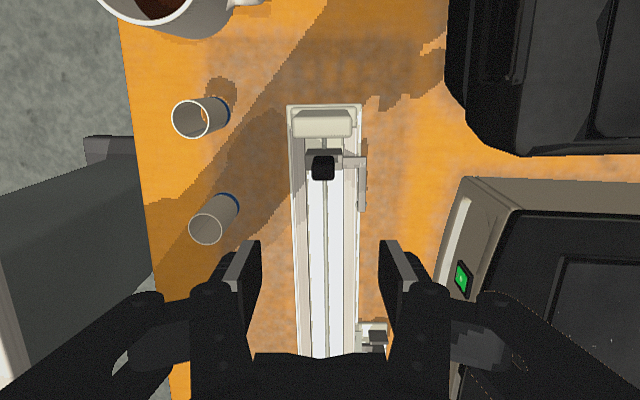

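```bash
python3 - <<'E'
from h import *
im,p=load("w3")
for n,a in dict(handle=(323,164,75),hl=(312,162,75),hr=(334,162,75),ht=(323,156,75),pTL=(292,108,80),pTR=(352,108,80),pbl=(293,136,80),pbr=(351,136,80),t1=(188,119,62),t2=(206,229,62)).items(): print(n,ray(0,*a[:2],a[2],p).round(1))
cv2.imwrite('pics/w3z.png',cv2.resize(im[90:200,270:390],None,fx=5,fy=5,interpolation=cv2.INTER_CUBIC))
E
```

```text
handle [535.2 287.9  75. ]
hl [526.9 289.2  75. ]
hr [543.5 289.7  75. ]
ht [535.1 294.1  75. ]
pTL [512.2 329.2  80. ]
pTR [554.8 330.2  80. ]
pbl [512.9 309.3  80. ]
pbr [555.1 310.5  80. ]
t1 [429.4 317.5  62. ]
t2 [436.2 224.9  62. ]
```

View pics/w3z.png

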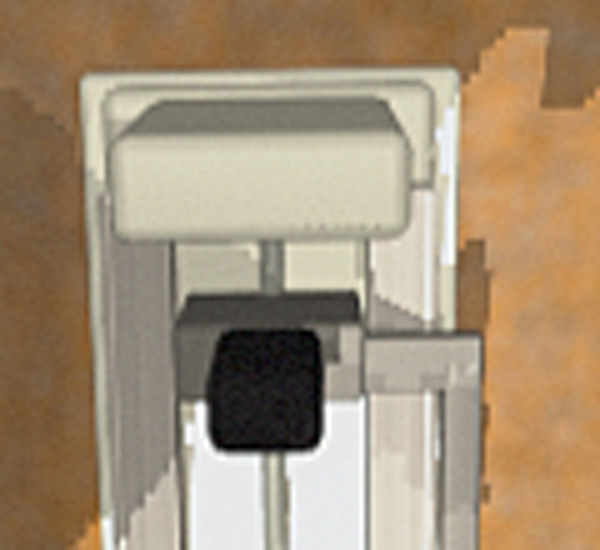

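```bash
python3 - <<'E'
from h import *
im,p=load("w3")
for n,a in dict(handle=(323.2,170.6,75),pc=(322.2,127.5,80)).items(): print(n,ray(0,*a[:2],a[2],p).round(1))
E
```

```text
handle [535.5 282.8  75. ]
pc [534.1 316.   80. ]
```

Request:
{"method": "jog_arm", "body": {
  "targets": [
    {"hand": 60, "travel": [-0.1, 0.6, -1], "turn": 0},
    {"hand": 60, "travel": [0, 0.4, -2], "turn": 0},
    {"hand": 60, "travel": [0, 0, -2], "turn": 0},
    {"hand": 60, "travel": [0, 0, -2], "turn": 0},
    {"hand": 60, "travel": [0, 0, -2], "turn": 0},
    {"hand": 60, "travel": [0, 0, -2], "turn": 0},
    {"hand": 60, "travel": [0, 0, 0], "turn": 0},
    {"hand": 60, "travel": [0, 0, 0], "turn": 0}
  ]
}}

```text
time: 4.3
tcp_pos: [544.4, 282.3, 65.0]
tool_rot: [[1.0, 0.012, -0.005], [0.011, -0.999, -0.03], [-0.005, 0.03, -1.0]]
ft_force: [0.1, -0.4, 0.7]
gripper_width: 51.4
```

Request:
{"method": "jog_arm", "body": {
  "targets": [
    {"hand": 60, "travel": [-0.5, 0, 0], "turn": 0.5},
    {"hand": 60, "travel": [-0.4, 0, -0.5], "turn": 0.5},
    {"hand": 60, "travel": [0, 0, -0.8], "turn": 0.5},
    {"hand": 60, "travel": [0, 0, -0.8], "turn": 0},
    {"hand": 60, "travel": [0, 0, 0], "turn": 0},
    {"hand": 60, "travel": [0, 0, 0], "turn": 0},
    {"hand": 60, "travel": [0, 0, 0], "turn": 0},
    {"hand": 60, "travel": [0, 0, 0], "turn": 0}
  ]
}}

```text
time: 4.97
tcp_pos: [538.2, 284.1, 49.2]
tool_rot: [[0.999, 0.038, 0.006], [0.038, -0.999, -0.025], [0.005, 0.025, -1.0]]
ft_force: [0.2, -0.1, -0.0]
gripper_width: 51.3
```

```bash
python3 - <<'E'
from h import *
s=get_state();print(s["qpos"].round(),s["tcp_pos"],s["tool_rot"].round(3))
E
```

```text
[ -0.  39. -46. 103.  35.  54. -60.] [538.22207189 284.13004722  49.18113776] [[ 0.999  0.038  0.006]
 [ 0.038 -0.999 -0.025]
 [ 0.005  0.025 -1.   ]]
```

Close with small correction.

Request:
{"method": "jog_arm", "body": {
  "squeeze": 70,
  "targets": [
    {"hand": 60, "travel": [-0.25, -0.1, -0.4], "turn": 0},
    {"hand": 60, "travel": [0, 0, 0], "turn": 0},
    {"hand": 5, "travel": [0, 0, 0], "turn": 0},
    {"hand": 5, "travel": [0, 0, 0], "turn": 0},
    {"hand": 5, "travel": [0, 0, 0], "turn": 0},
    {"hand": 5, "travel": [0, 0, 0], "turn": 0},
    {"hand": 5, "travel": [0, 0, 0], "turn": 0},
    {"hand": 5, "travel": [0, 0, 0], "turn": 0}
  ]
}}

```text
time: 5.63
tcp_pos: [536.2, 283.8, 45.8]
tool_rot: [[0.999, 0.038, 0.008], [0.038, -0.999, -0.024], [0.007, 0.024, -1.0]]
ft_force: [-0.2, 0.5, 1.1]
gripper_width: 4.4
```

```bash
python3 - <<'E'
from h import *
im,p=snap("w4")
im,p=snap("s4","scene")
cv2.imwrite('pics/s4z.png',cv2.resize(im[150:310,200:400],None,fx=4,fy=3.75,interpolation=cv2.INTER_CUBIC))
E
```

```text
(no output)
```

View pics/w4.png

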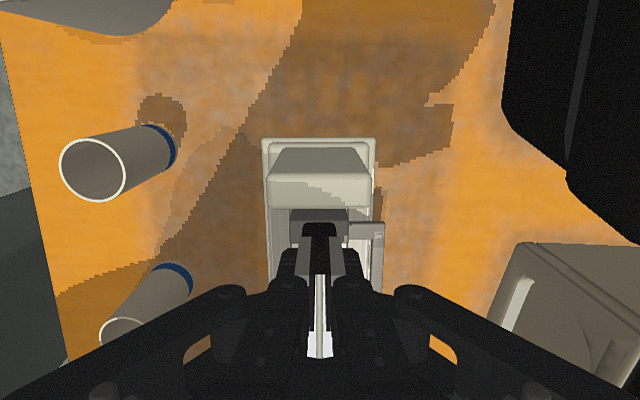

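View pics/s4z.png

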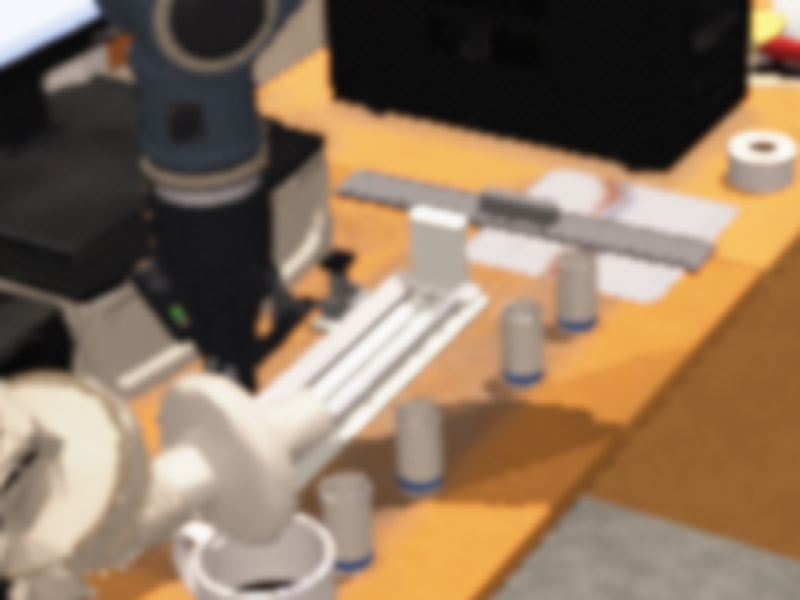

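```bash
python3 - <<'E'
from h import *
im,p=load("w4");s=get_state()
cv2.imwrite('pics/w4z.png',cv2.convertScaleAbs(cv2.resize(im[190:370,240:400],None,fx=4,fy=3.3,interpolation=cv2.INTER_CUBIC),alpha=2.0,beta=20))
R=s["tool_rot"];t=s["tcp_pos"]
print(proj(0,t,p),proj(0,t-19*R[:,2],p),proj(0,[535.5,282.5,75],p),proj(0,[526.5,275.5,75],p),s["gripper_width"],t)
E
```

```text
[320.50976144 232.0108369 ] [320.60092021 246.9201281 ] [319.71613279 260.26671981] [299.47593271 273.40764729] 4.277485821547306 [536.06816143 283.66859698  45.60359082]
```

View pics/w4z.png

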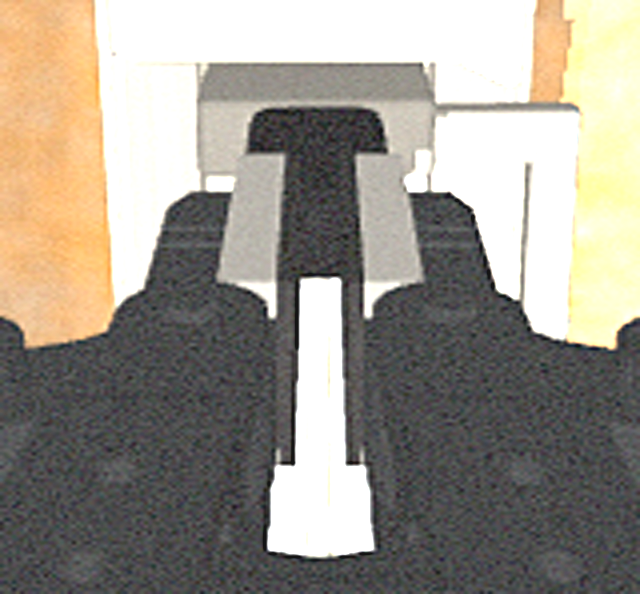

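Request:
{"method": "jog_arm", "body": {
  "targets": [
    {"hand": 5, "travel": [0, -0.4, 0], "turn": 0},
    {"hand": 5, "travel": [0, -0.4, 0], "turn": 0},
    {"hand": 5, "travel": [0, -0.4, 0], "turn": 0},
    {"hand": 5, "travel": [0, -0.4, 0], "turn": 0},
    {"hand": 5, "travel": [0, -0.4, 0], "turn": 0},
    {"hand": 5, "travel": [0, 0, 0], "turn": 0},
    {"hand": 5, "travel": [0, 0, 0], "turn": 0},
    {"hand": 5, "travel": [0, 0, 0], "turn": 0}
  ]
}}

```text
time: 6.4
tcp_pos: [536.1, 260.2, 45.2]
tool_rot: [[0.999, 0.036, 0.007], [0.037, -0.999, -0.025], [0.006, 0.025, -1.0]]
ft_force: [-0.3, 0.7, -0.0]
gripper_width: 4.5
```

```bash
python3 - <<'E'
from h import *
s=get_state();print(s["tcp_pos"],s["ft_force"],s["gripper_width"])
im,p=snap("w5")
cv2.imwrite('pics/w5z.png',cv2.convertScaleAbs(cv2.resize(im[140:370,240:400],None,fx=4,fy=2.6,interpolation=cv2.INTER_CUBIC),alpha=2.0,beta=20))
E
```

```text
[536.10112389 260.19921932  45.21676615] [-0.32538433  0.67152283 -0.02524369] 4.526423823230949
```

View pics/w5z.png

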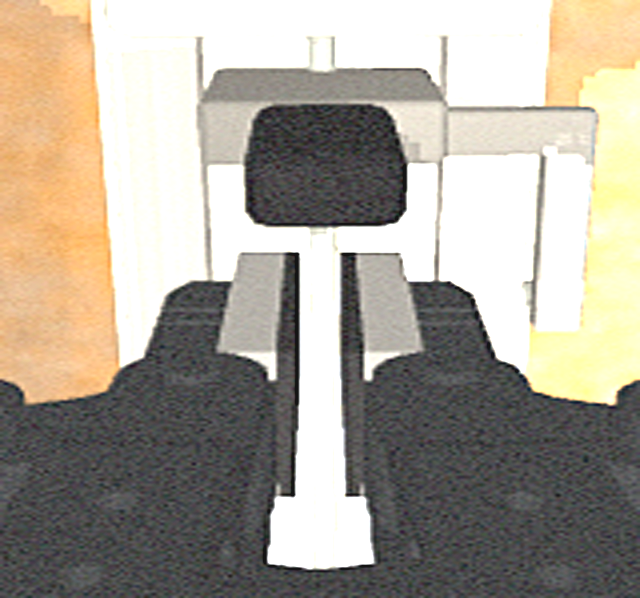

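```bash
python3 - <<'E'
from h import *
im,p=load("w5");s=get_state()
R=s["tool_rot"];t=s["tcp_pos"]
print(proj(0,t,p),proj(0,t-19*R[:,2],p))
print(ray(0,321.5,226.5,75,p),ray(0,321.5,180,75,p),ray(0,321.5,180,40,p),ray(0,321,158,80,p), "tip edge",ray(0,320,140+252/2.6,45,p))
snap("w5")[0]; 
E
```

```text
[320.66669337 231.68116031] [320.76414474 246.58315245]
[535.61685387 275.61799628  75.        ] [534.81445988 296.58810904  75.        ] [535.5402231  287.30715704  40.        ] [534.16816123 306.9130723   80.        ] tip edge [535.83782732 257.18392142  45.        ]
```

View pics/w5.png

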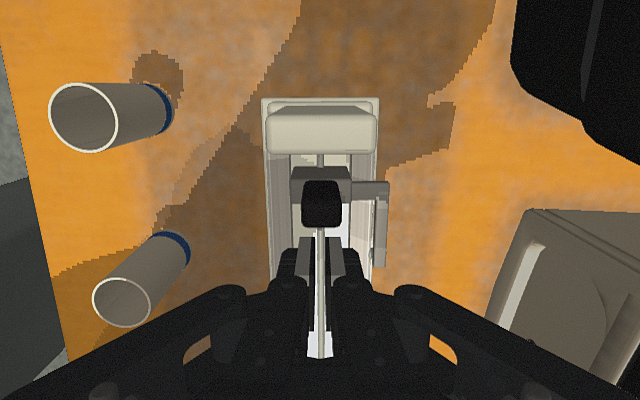

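Request:
{"method": "jog_arm", "body": {
  "targets": [
    {"hand": 5, "travel": [0, -1, 0], "turn": 0},
    {"hand": 5, "travel": [0, -2, 0], "turn": 0},
    {"hand": 5, "travel": [0, -2, 0], "turn": 0},
    {"hand": 5, "travel": [0, -2, 0], "turn": 0},
    {"hand": 5, "travel": [0, -1, 0], "turn": 0},
    {"hand": 5, "travel": [0, 0, 0], "turn": 0},
    {"hand": 5, "travel": [0, 0, 0], "turn": 0},
    {"hand": 5, "travel": [0, 0, 0], "turn": 0}
  ]
}}

```text
time: 7.17
tcp_pos: [534.9, 177.5, 45.4]
tool_rot: [[0.999, 0.04, 0.007], [0.04, -0.999, -0.023], [0.006, 0.023, -1.0]]
ft_force: [-0.2, 0.6, 1.1]
gripper_width: 4.7
```

```bash
python3 - <<'E'
from h import *
s=get_state();print(s["tcp_pos"],s["ft_force"],s["gripper_width"])
im,p=snap("s6","scene");t=s["tcp_pos"];R=s["tool_rot"]
im=cv2.resize(im[170:290,230:390],None,fx=5,fy=5,interpolation=cv2.INTER_CUBIC)
for k,c in((0,(0,0,255)),(19,(0,255,0)),(36,(255,0,0))):
    q=(proj("scene",t-k*R[:,2])-[230,170])*5;print(k,q)
    cv2.circle(im,tuple(int(a) for a in q),4,c,-1)
cv2.imwrite('pics/s6z.png',im)
E
```

```text
[534.94817546 177.45763731  45.43700158] [-0.23658829  0.5970476   1.07988901] 4.730582134394997
0 [259.39071356 380.21043433]
19 [257.06869911 351.7733417 ]
36 [254.96309689 325.98659202]
```

View pics/s6z.png

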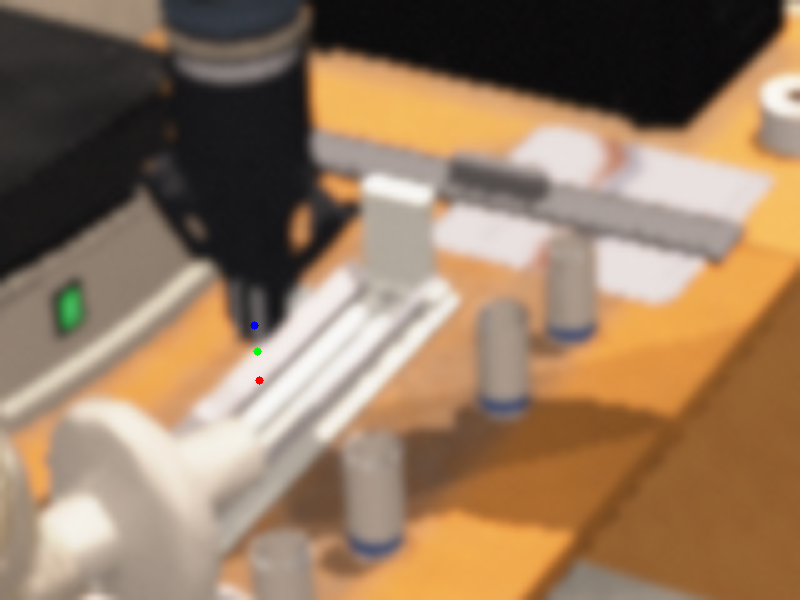

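Request:
{"method": "jog_arm", "body": {
  "targets": [
    {"hand": 60, "travel": [0, 0, 1], "turn": 0},
    {"hand": 60, "travel": [0, 1.5, 0], "turn": 0},
    {"hand": 60, "travel": [0, 2.5, 0], "turn": 0},
    {"hand": 60, "travel": [0, 2.5, 0], "turn": 0},
    {"hand": 60, "travel": [0, 2.5, 0], "turn": 0},
    {"hand": 60, "travel": [0, 1, 0], "turn": 0},
    {"hand": 60, "travel": [0, 0, 0], "turn": 0},
    {"hand": 60, "travel": [0, 0, 0], "turn": 0}
  ]
}}

```text
time: 7.88
tcp_pos: [534.0, 289.3, 61.3]
tool_rot: [[0.999, 0.048, 0.01], [0.048, -0.999, -0.017], [0.009, 0.018, -1.0]]
ft_force: [-0.5, 0.4, -0.2]
gripper_width: 51.5
```

Request:
{"method": "jog_arm", "body": {
  "targets": [
    {"hand": 60, "travel": [0.1, -0.4, 0], "turn": -0.5},
    {"hand": 60, "travel": [0.1, -0.2, -0.5], "turn": 0},
    {"hand": 60, "travel": [0, 0, -1], "turn": 0},
    {"hand": 60, "travel": [0, 0, -1], "turn": 0},
    {"hand": 60, "travel": [0, 0, -1], "turn": 0},
    {"hand": 60, "travel": [0, 0, -0.7], "turn": 0},
    {"hand": 60, "travel": [0, 0, 0], "turn": 0},
    {"hand": 60, "travel": [0, 0, 0], "turn": 0}
  ]
}}

```text
time: 8.55
tcp_pos: [536.8, 273.4, 12.7]
tool_rot: [[1.0, 0.03, 0.006], [0.03, -0.999, -0.025], [0.005, 0.025, -1.0]]
ft_force: [0.1, 0.9, 0.2]
gripper_width: 51.4
```

Request:
{"method": "jog_arm", "body": {
  "targets": [
    {"hand": 60, "travel": [-0.1, 0.4, 0.1], "turn": 0},
    {"hand": 60, "travel": [0, 0.4, 0], "turn": 0},
    {"hand": 60, "travel": [0, 0.1, 0], "turn": 0},
    {"hand": 60, "travel": [0, 0, 0], "turn": 0},
    {"hand": 5, "travel": [0, 0, 0], "turn": 0},
    {"hand": 5, "travel": [0, 0, 0], "turn": 0},
    {"hand": 5, "travel": [0, 0, 0], "turn": 0},
    {"hand": 5, "travel": [0, 0, 0], "turn": 0}
  ]
}}

```text
time: 9.22
tcp_pos: [536.1, 285.3, 15.3]
tool_rot: [[0.999, 0.031, 0.008], [0.032, -0.999, -0.023], [0.007, 0.023, -1.0]]
ft_force: [0.0, -0.0, -0.4]
gripper_width: 16.8
```

Request:
{"method": "jog_arm", "body": {
  "targets": [
    {"hand": 5, "travel": [0, -0.4, 0], "turn": 0},
    {"hand": 5, "travel": [0.03, -0.7, 0], "turn": 0},
    {"hand": 5, "travel": [0.03, -0.7, 0], "turn": 0},
    {"hand": 5, "travel": [0.03, -0.7, 0], "turn": 0},
    {"hand": 5, "travel": [0.03, -0.7, 0], "turn": 0},
    {"hand": 5, "travel": [0.03, -0.7, 0], "turn": 0},
    {"hand": 5, "travel": [0.03, -0.7, 0], "turn": 0},
    {"hand": 5, "travel": [0.03, -0.7, 0], "turn": 0}
  ]
}}

```text
time: 9.88
tcp_pos: [537.9, 245.4, 15.5]
tool_rot: [[0.999, 0.039, 0.012], [0.039, -0.999, 0.006], [0.012, -0.006, -1.0]]
ft_force: [4.5, 6.8, -2.9]
gripper_width: 16.9
```

Request:
{"method": "jog_arm", "body": {
  "targets": [
    {"hand": 5, "travel": [0.03, -0.8, 0], "turn": 0},
    {"hand": 5, "travel": [0.03, -0.8, 0], "turn": 0},
    {"hand": 5, "travel": [0.03, -0.8, 0], "turn": 0},
    {"hand": 5, "travel": [0.03, -0.8, 0], "turn": 0},
    {"hand": 5, "travel": [0.03, -0.8, 0], "turn": 0},
    {"hand": 5, "travel": [0.03, -0.8, 0], "turn": 0},
    {"hand": 5, "travel": [0.03, -0.8, 0], "turn": 0},
    {"hand": 5, "travel": [0.03, -0.8, 0], "turn": 0}
  ]
}}

```text
time: 10.55
tcp_pos: [540.2, 195.3, 15.7]
tool_rot: [[0.999, 0.047, 0.016], [0.046, -0.998, 0.039], [0.018, -0.038, -0.999]]
ft_force: [2.6, 6.4, -4.6]
gripper_width: 16.9
```

Request:
{"method": "jog_arm", "body": {
  "targets": [
    {"hand": 5, "travel": [0.03, -0.8, 0], "turn": 0},
    {"hand": 5, "travel": [0.03, -0.8, 0], "turn": 0},
    {"hand": 5, "travel": [0.03, -0.8, 0], "turn": 0},
    {"hand": 5, "travel": [0.03, -0.8, 0], "turn": 0},
    {"hand": 5, "travel": [0.03, -0.8, 0], "turn": 0},
    {"hand": 5, "travel": [0.03, -0.8, 0], "turn": 0},
    {"hand": 5, "travel": [0.03, -0.8, 0], "turn": 0},
    {"hand": 5, "travel": [0.03, -0.8, 0], "turn": 0}
  ]
}}

```text
time: 11.22
tcp_pos: [542.4, 147.0, 15.9]
tool_rot: [[0.998, 0.053, 0.02], [0.051, -0.996, 0.074], [0.023, -0.073, -0.997]]
ft_force: [3.3, 8.0, -6.3]
gripper_width: 16.8
```

Request:
{"method": "jog_arm", "body": {
  "targets": [
    {"hand": 5, "travel": [0.03, -0.8, 0], "turn": -0.3},
    {"hand": 5, "travel": [0.03, -0.8, 0], "turn": -0.3},
    {"hand": 5, "travel": [0.03, -0.8, 0], "turn": 0},
    {"hand": 5, "travel": [0.03, -0.8, 0], "turn": 0},
    {"hand": 5, "travel": [0.03, -0.8, 0], "turn": 0},
    {"hand": 5, "travel": [0.03, -0.7, 0], "turn": 0},
    {"hand": 5, "travel": [0, 0, 0], "turn": 0},
    {"hand": 5, "travel": [0, 0, 0], "turn": 0}
  ]
}}

```text
time: 11.88
tcp_pos: [543.9, 118.6, 16.2]
tool_rot: [[0.998, 0.051, 0.025], [0.048, -0.993, 0.111], [0.03, -0.11, -0.993]]
ft_force: [3.9, 4.4, -2.8]
gripper_width: 17.0
```

Request:
{"method": "jog_arm", "body": {
  "targets": [
    {"hand": 5, "travel": [0.03, -0.7, 0], "turn": 0},
    {"hand": 5, "travel": [0.03, -0.7, 0], "turn": 0},
    {"hand": 5, "travel": [0.03, -0.7, 0], "turn": 0},
    {"hand": 5, "travel": [0.0, -0.5, 0], "turn": 0},
    {"hand": 5, "travel": [0.0, -0.5, 0], "turn": 0},
    {"hand": 5, "travel": [0.0, 0, 0], "turn": 0},
    {"hand": 5, "travel": [0, 0, 0], "turn": 0},
    {"hand": 5, "travel": [0, 0, 0], "turn": 0}
  ]
}}

```text
time: 12.55
tcp_pos: [544.8, 99.8, 16.6]
tool_rot: [[0.998, 0.057, 0.027], [0.053, -0.99, 0.134], [0.035, -0.132, -0.991]]
ft_force: [3.9, 4.5, -5.3]
gripper_width: 17.2
```

```bash
python3 - <<'E'
from h import *
s=get_state();print(s["tcp_pos"],s["ft_force"],s["ft_torque"],s["qpos"].round())
snap("w7")
E
```

```text
[544.82802443  99.80399845  16.55308903] [ 3.91877623  4.49105315 -5.283229  ] [ 0.23030035  0.25665775 -0.11739349] [ 27.  38. -51. 114.  34.  41. -39.]
```

View pics/w7.png

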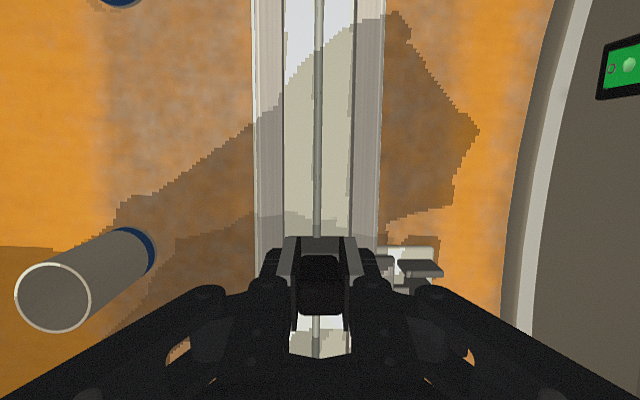

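Request:
{"method": "jog_arm", "body": {
  "targets": [
    {"hand": 5, "travel": [0, 0.4, 0], "turn": 0},
    {"hand": 5, "travel": [0, 0.4, 0], "turn": 0},
    {"hand": 5, "travel": [0, 0.3, 0], "turn": 0},
    {"hand": 5, "travel": [0, 0, 0], "turn": 0},
    {"hand": 30, "travel": [0, 0, 0], "turn": 0},
    {"hand": 45, "travel": [0, 0, 0], "turn": 0},
    {"hand": 45, "travel": [0, 0, 0], "turn": 0},
    {"hand": 45, "travel": [0, 0, 0], "turn": 0}
  ]
}}

```text
time: 13.27
tcp_pos: [543.9, 111.5, 16.4]
tool_rot: [[0.998, 0.057, 0.026], [0.053, -0.99, 0.132], [0.033, -0.13, -0.991]]
ft_force: [-0.0, 0.6, -1.1]
gripper_width: 38.2
```

Request:
{"method": "jog_arm", "body": {
  "targets": [
    {"hand": 45, "travel": [0, 0, 1], "turn": 0},
    {"hand": 45, "travel": [0, 0, 2], "turn": 0},
    {"hand": 45, "travel": [0, 0, 3], "turn": 0},
    {"hand": 45, "travel": [-1, 0, 3], "turn": 0},
    {"hand": 60, "travel": [-1, 0, 3], "turn": 0},
    {"hand": 60, "travel": [-1, 0, 3], "turn": 0},
    {"hand": 60, "travel": [-1, 0, 2], "turn": 0},
    {"hand": 60, "travel": [0, 0, 0], "turn": 0}
  ]
}}

```text
time: 13.93
tcp_pos: [500.1, 110.9, 196.2]
tool_rot: [[0.998, 0.058, 0.023], [0.055, -0.99, 0.129], [0.031, -0.127, -0.991]]
ft_force: [0.0, 1.3, -0.1]
gripper_width: 50.8
```

```bash
python3 - <<'E'
from h import *
s=get_state();print(s["tcp_pos"],s["tool_rot"].round(3),s["qpos"].round())
snap("w8")
E
```

```text
[500.13622309 110.87746365 196.16427346] [[ 0.998  0.058  0.023]
 [ 0.055 -0.99   0.129]
 [ 0.031 -0.127 -0.991]] [ 40.  23. -66. 110.  17.  58. -29.]
```

View pics/w8.png

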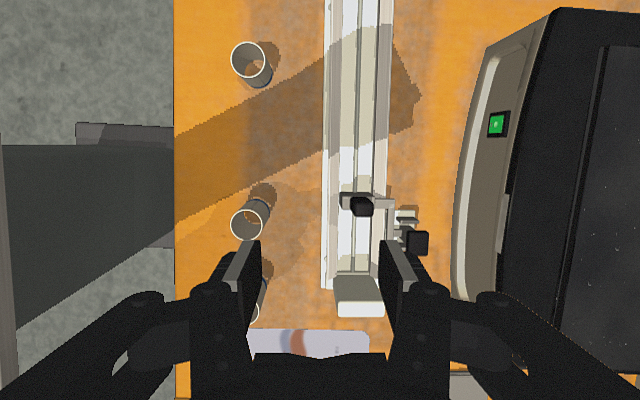

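```bash
python3 - <<'E'
from h import *
im,p=load("w8")
cv2.imwrite('pics/w8z.png',cv2.resize(im[170:350,230:450],None,fx=3.5,fy=3.3,interpolation=cv2.INTER_CUBIC))
for n,a in dict(handle=(361,207,75),pad=(418,243,58),t2=(250,61,62),t3=(247,223,62),posttop=(358,310,80)).items(): print(n,ray(0,*a[:2],a[2],p).round(1))
E
```

```text
handle [540.2 103.8  75. ]
pad [599.9  68.7  58. ]
t2 [437.7 223.7  62. ]
t3 [438.6  81.4  62. ]
posttop [543.6   9.8  80. ]
```

View pics/w8z.png

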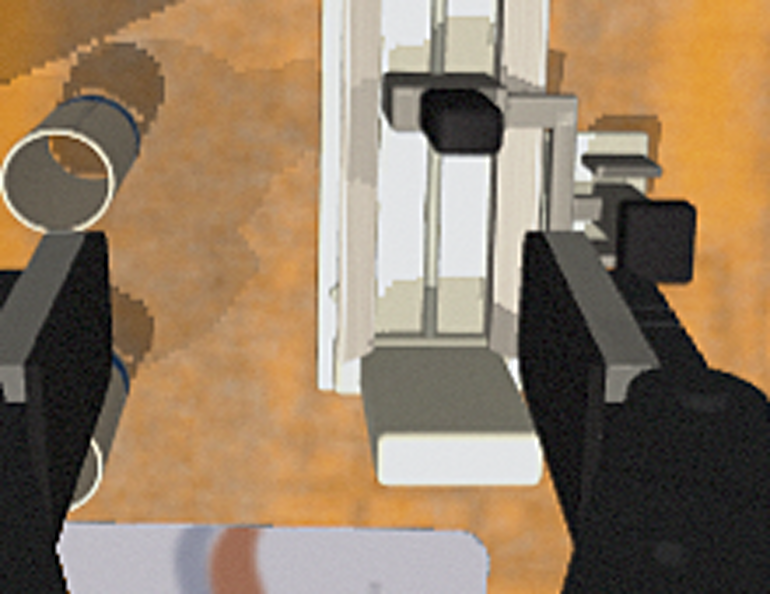

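Request:
{"method": "jog_arm", "body": {
  "targets": [
    {"hand": 70, "travel": [-1, 1.5, 0], "turn": 0},
    {"hand": 70, "travel": [-1.2, 2, -1], "turn": 0},
    {"hand": 70, "travel": [-1.2, 2.5, -2], "turn": 0},
    {"hand": 70, "travel": [-1.2, 2.5, -2], "turn": 0},
    {"hand": 70, "travel": [-1, 2, -2], "turn": 0},
    {"hand": 70, "travel": [0, 1, -1.5], "turn": 0},
    {"hand": 70, "travel": [0, 0, -1], "turn": 0},
    {"hand": 70, "travel": [0, 0, 0], "turn": 0}
  ]
}}

```text
time: 14.65
tcp_pos: [443.0, 223.1, 91.7]
tool_rot: [[0.999, 0.048, 0.022], [0.045, -0.991, 0.124], [0.028, -0.123, -0.992]]
ft_force: [0.3, -0.5, -0.4]
gripper_width: 59.8
```

```bash
cat >> h.py <<'E'
def st():
    s=get_state();R=s["tool_rot"];G=s["tcp_pos"]-50*R[:,2]
    print("t",round(s["time"],1),"tcp",s["tcp_pos"].round(1),"G",G.round(1),"yaw",round(float(np.degrees(np.arctan2(R[1,0],R[0,0]))),2),"z",R[:,2].round(3),"q",s["qpos"].round(),"f",s["ft_force"].round(1),"w",round(s["gripper_width"],1))
    return s,G
E
python3 - <<'E'
from h import *
st();snap("w9")
E
```

```text
t 14.7 tcp [443.  223.1  91.7] G [441.9 216.9 141.3] yaw 2.59 z [ 0.022  0.124 -0.992] q [ 19.  27. -58. 119.  26.  43. -51.] f [ 0.3 -0.5 -0.4] w 59.8
```

View pics/w9.png

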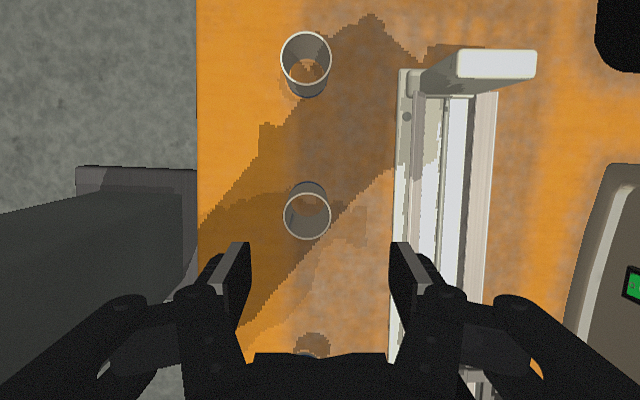

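```bash
python3 - <<'E'
from h import *
im,p=load("w9")
print(ray(0,307,215,62,p),ray(0,306,57,62,p), ray(0,496,66,80,p))
E
```

```text
[435.3533905  225.64229935  62.        ] [431.09629966 318.01339338  62.        ] [532.81334121 314.57978676  80.        ]
```

Request:
{"method": "jog_arm", "body": {
  "targets": [
    {"hand": 70, "travel": [-0.3, 0.4, -0.5], "turn": 0},
    {"hand": 70, "travel": [-0.2, 0.4, -1], "turn": 0},
    {"hand": 70, "travel": [0, 0, -1], "turn": 0},
    {"hand": 70, "travel": [0, 0, -1], "turn": 0},
    {"hand": 70, "travel": [0, 0, -0.5], "turn": 0},
    {"hand": 70, "travel": [0, 0, 0], "turn": 0},
    {"hand": 70, "travel": [0, 0, 0], "turn": 0},
    {"hand": 70, "travel": [0, 0, 0], "turn": 0}
  ]
}}

```text
time: 15.37
tcp_pos: [443.6, 227.5, 51.3]
tool_rot: [[0.999, 0.037, 0.029], [0.033, -0.992, 0.125], [0.033, -0.124, -0.992]]
ft_force: [-0.6, -0.3, -0.5]
gripper_width: 59.8
```

```bash
python3 - <<'E'
from h import *
st();im,p=snap("w10")
E
```

```text
t 15.4 tcp [443.6 227.5  51.3] G [442.2 221.3 100.9] yaw 1.9 z [ 0.029  0.125 -0.992] q [ 14.  30. -54. 121.  31.  39. -56.] f [-0.6 -0.3 -0.5] w 59.8
```

View pics/w10.png

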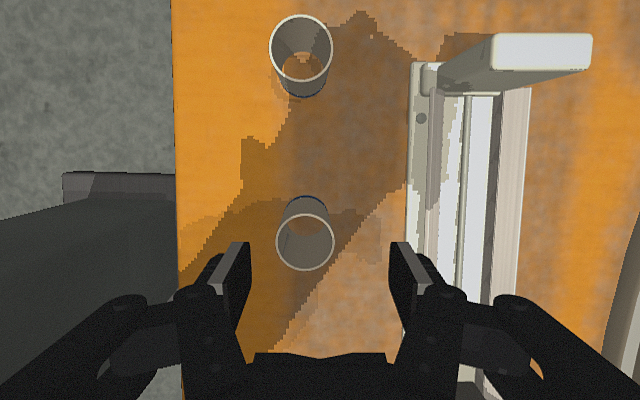

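Request:
{"method": "jog_arm", "body": {
  "targets": [
    {"hand": 70, "travel": [-0.4, 0.2, 0], "turn": 0},
    {"hand": 70, "travel": [-0.4, 0.1, -0.5], "turn": 0},
    {"hand": 70, "travel": [-0.1, 0, -1], "turn": 0},
    {"hand": 70, "travel": [0, 0, -1], "turn": 0},
    {"hand": 70, "travel": [0, 0, -1], "turn": 0},
    {"hand": 70, "travel": [0, 0, -0.7], "turn": 0},
    {"hand": 70, "travel": [0, 0, 0], "turn": 0},
    {"hand": 70, "travel": [0, 0, 0], "turn": 0}
  ]
}}

```text
time: 16.08
tcp_pos: [433.5, 230.9, 5.3]
tool_rot: [[0.999, 0.037, 0.029], [0.033, -0.992, 0.125], [0.034, -0.124, -0.992]]
ft_force: [-0.7, 0.1, 0.4]
gripper_width: 59.7
```

```bash
python3 - <<'E'
from h import *
st();im,p=load("w10");print(ray(0,305,242,62,p));im,p=snap("w11")
E
```

```text
t 16.1 tcp [433.5 230.9   5.3] G [432.1 224.6  54.9] yaw 1.92 z [ 0.029  0.125 -0.992] q [  9.  33. -48. 124.  37.  33. -62.] f [-0.7  0.1  0.4] w 59.7
[435.4279574  225.00401888  62.        ]
```

View pics/w11.png

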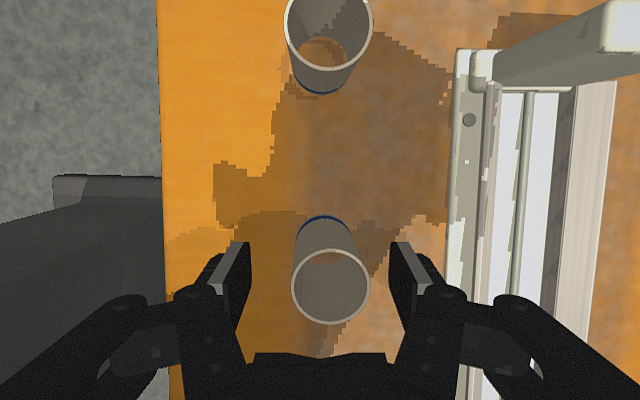

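Request:
{"method": "jog_arm", "body": {
  "squeeze": 35,
  "targets": [
    {"hand": 70, "travel": [0.3, 0, -0.3], "turn": 0},
    {"hand": 70, "travel": [0, 0, -0.3], "turn": 0},
    {"hand": 70, "travel": [0, 0, 0], "turn": 0},
    {"hand": 25, "travel": [0, 0, 0], "turn": 0},
    {"hand": 25, "travel": [0, 0, 0], "turn": 0},
    {"hand": 25, "travel": [0, 0, 0], "turn": 0},
    {"hand": 25, "travel": [0, 0, 0], "turn": 0},
    {"hand": 25, "travel": [0, 0, 0], "turn": 0}
  ]
}}

```text
time: 16.8
tcp_pos: [437.8, 231.6, 0.2]
tool_rot: [[0.999, 0.037, 0.032], [0.033, -0.991, 0.126], [0.036, -0.125, -0.991]]
ft_force: [0.5, 0.0, 0.3]
gripper_width: 29.3
```

```bash
python3 - <<'E'
from h import *
st();im,p=snap("w12")
E
```

```text
t 16.8 tcp [4.378e+02 2.316e+02 2.000e-01] G [436.3 225.3  49.8] yaw 1.87 z [ 0.032  0.126 -0.991] q [  8.  34. -47. 123.  37.  32. -62.] f [0.5 0.  0.3] w 29.3
```

View pics/w12.png

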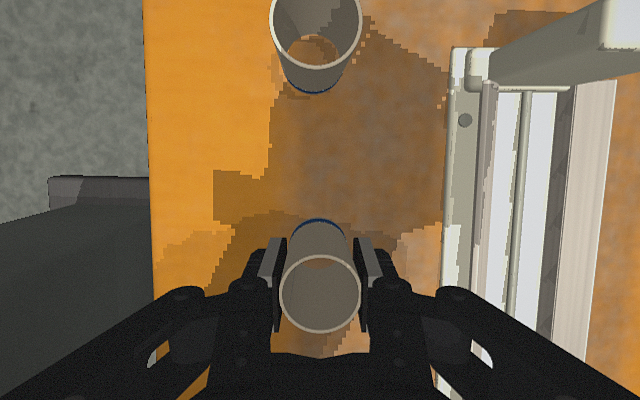

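Request:
{"method": "jog_arm", "body": {
  "targets": [
    {"hand": 25, "travel": [0, 0, 1], "turn": 0},
    {"hand": 25, "travel": [0, 0.3, 2], "turn": 0},
    {"hand": 25, "travel": [0, 0.3, 2.5], "turn": 0},
    {"hand": 25, "travel": [1, 0.3, 2], "turn": 0},
    {"hand": 25, "travel": [2, 0.3, 0], "turn": 0},
    {"hand": 25, "travel": [2.5, 0.3, 0], "turn": 0},
    {"hand": 25, "travel": [2, 0, 0], "turn": 0},
    {"hand": 25, "travel": [1, 0, 0], "turn": 0}
  ]
}}

```text
time: 17.52
tcp_pos: [522.1, 246.6, 84.0]
tool_rot: [[0.999, 0.042, 0.031], [0.038, -0.991, 0.124], [0.036, -0.123, -0.992]]
ft_force: [0.1, -0.4, -0.6]
gripper_width: 29.3
```

Request:
{"method": "jog_arm", "body": {
  "targets": [
    {"hand": 25, "travel": [0, 0, 0], "turn": 0},
    {"hand": 25, "travel": [0, 0, 0], "turn": 0},
    {"hand": 25, "travel": [0, 0, 0], "turn": 0},
    {"hand": 25, "travel": [0, 0, 0], "turn": 0},
    {"hand": 25, "travel": [0, 0, 0], "turn": 0},
    {"hand": 25, "travel": [0, 0, 0], "turn": 0},
    {"hand": 25, "travel": [0, 0, 0], "turn": 0},
    {"hand": 25, "travel": [0, 0, 0], "turn": 0}
  ]
}}

```text
time: 18.18
tcp_pos: [517.9, 246.2, 84.1]
tool_rot: [[0.999, 0.044, 0.027], [0.041, -0.992, 0.123], [0.033, -0.122, -0.992]]
ft_force: [-0.4, 0.4, 0.1]
gripper_width: 28.9
```

```bash
python3 - <<'E'
from h import *
st();im,p=snap("w13")
E
```

```text
t 18.2 tcp [517.9 246.2  84.1] G [516.6 240.1 133.7] yaw 2.34 z [ 0.027  0.123 -0.992] q [ 14.  34. -54. 110.  30.  47. -52.] f [-0.4  0.4  0.1] w 28.9
```

View pics/w13.png

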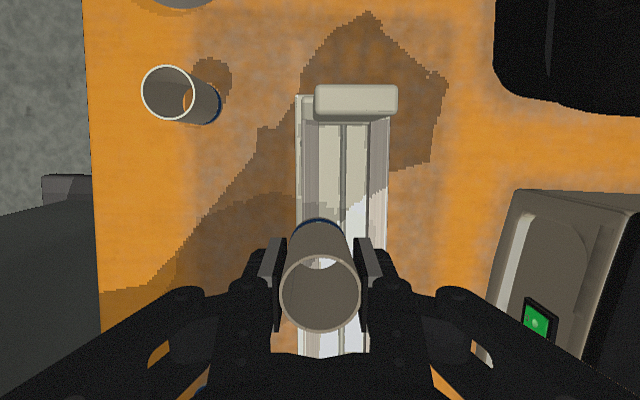

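Request:
{"method": "jog_arm", "body": {
  "targets": [
    {"hand": 25, "travel": [0.8, 0, 0], "turn": 0},
    {"hand": 25, "travel": [0.9, 0, 0], "turn": 0},
    {"hand": 25, "travel": [0.4, 0, -1], "turn": 0},
    {"hand": 25, "travel": [0, 0, -1], "turn": 0},
    {"hand": 25, "travel": [0, 0, -1], "turn": 0},
    {"hand": 25, "travel": [0, 0, -0.5], "turn": 0},
    {"hand": 25, "travel": [0, 0, 0], "turn": 0},
    {"hand": 25, "travel": [0, 0, 0], "turn": 0}
  ]
}}

```text
time: 18.9
tcp_pos: [541.1, 245.5, 43.5]
tool_rot: [[0.999, 0.043, 0.025], [0.04, -0.992, 0.122], [0.03, -0.121, -0.992]]
ft_force: [0.3, -0.1, -0.0]
gripper_width: 29.0
```

```bash
python3 - <<'E'
from h import *
st();im,p=snap("w14")
E
```

```text
t 18.9 tcp [541.1 245.5  43.5] G [539.8 239.4  93.1] yaw 2.29 z [ 0.025  0.122 -0.992] q [ 11.  38. -50. 108.  34.  45. -53.] f [ 0.3 -0.1 -0. ] w 29.0
```

View pics/w14.png

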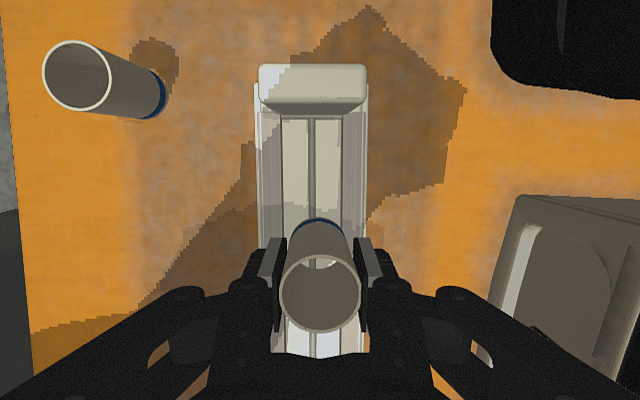

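Request:
{"method": "jog_arm", "body": {
  "targets": [
    {"hand": 25, "travel": [-0.3, 0, 0], "turn": 0},
    {"hand": 25, "travel": [0, 0, -0.8], "turn": 0},
    {"hand": 25, "travel": [0, 0, -0.8], "turn": 0},
    {"hand": 25, "travel": [0, 0, -0.8], "turn": 0},
    {"hand": 25, "travel": [0, 0, -0.5], "turn": 0},
    {"hand": 25, "travel": [0, 0, 0], "turn": 0},
    {"hand": 25, "travel": [0, 0, 0], "turn": 0},
    {"hand": 25, "travel": [0, 0, 0], "turn": 0}
  ]
}}

```text
time: 19.62
tcp_pos: [537.2, 245.8, 12.1]
tool_rot: [[0.999, 0.044, 0.026], [0.041, -0.992, 0.122], [0.031, -0.121, -0.992]]
ft_force: [0.0, 0.3, 0.5]
gripper_width: 29.3
```

```bash
python3 - <<'E'
from h import *
st();im,p=snap("w15")
E
```

```text
t 19.6 tcp [537.2 245.8  12.1] G [536.  239.7  61.7] yaw 2.34 z [ 0.026  0.122 -0.992] q [  9.  40. -48. 110.  36.  41. -55.] f [0.  0.3 0.5] w 29.3
```

View pics/w15.png

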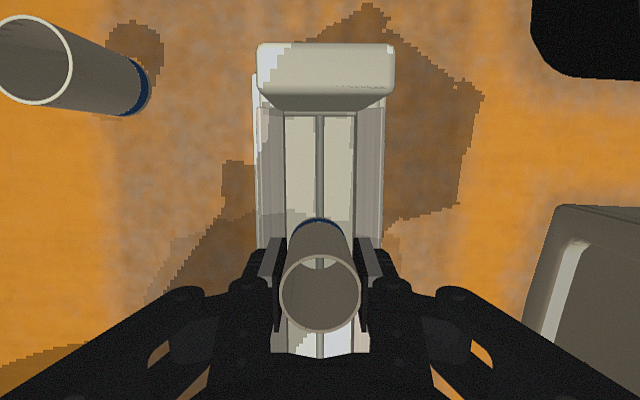

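Request:
{"method": "jog_arm", "body": {
  "targets": [
    {"hand": 25, "travel": [0, 0, -0.4], "turn": 0},
    {"hand": 25, "travel": [0, 0, -0.1], "turn": 0},
    {"hand": 25, "travel": [0, 0, 0], "turn": 0},
    {"hand": 45, "travel": [0, 0, 0], "turn": 0},
    {"hand": 45, "travel": [0, 0, 0], "turn": 0},
    {"hand": 45, "travel": [0, 0, 0], "turn": 0},
    {"hand": 45, "travel": [0, 0, 0.5], "turn": 0},
    {"hand": 45, "travel": [0, 0, 1], "turn": 0}
  ]
}}

```text
time: 20.33
tcp_pos: [537.1, 245.6, 22.0]
tool_rot: [[0.999, 0.044, 0.025], [0.041, -0.992, 0.122], [0.03, -0.121, -0.992]]
ft_force: [-0.0, 0.5, 0.4]
gripper_width: 38.6
```

```bash
python3 - <<'E'
from h import *
st();im,p=snap("w16")
E
```

```text
t 20.3 tcp [537.1 245.6  22. ] G [535.9 239.5  71.6] yaw 2.34 z [ 0.025  0.122 -0.992] q [ 10.  39. -49. 110.  35.  42. -54.] f [-0.   0.5  0.4] w 38.6
```

View pics/w16.png

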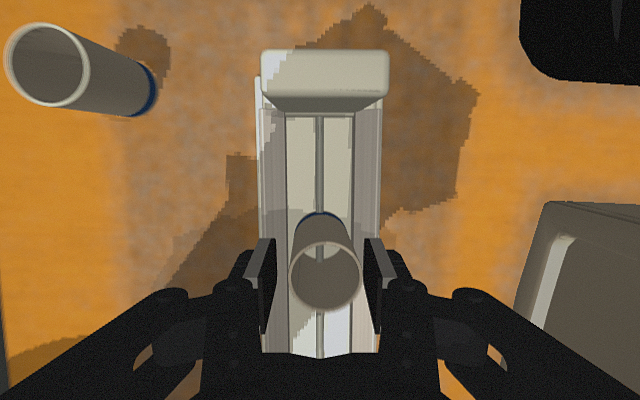

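Request:
{"method": "jog_arm", "body": {
  "targets": [
    {"hand": 45, "travel": [0, 0, 2], "turn": 0},
    {"hand": 60, "travel": [0, 0, 2.5], "turn": 0},
    {"hand": 70, "travel": [-1, 0.8, 1], "turn": 0},
    {"hand": 70, "travel": [-2.5, 2, 0], "turn": 0},
    {"hand": 70, "travel": [-2.5, 2, 0], "turn": 0},
    {"hand": 70, "travel": [-2.5, 2, 0], "turn": 0},
    {"hand": 70, "travel": [-1, 0.5, 0], "turn": 0},
    {"hand": 70, "travel": [0, 0, 0], "turn": 0}
  ]
}}

```text
time: 21.05
tcp_pos: [439.4, 324.1, 87.0]
tool_rot: [[0.998, 0.041, 0.037], [0.036, -0.991, 0.129], [0.041, -0.127, -0.991]]
ft_force: [-0.2, -0.1, 0.7]
gripper_width: 59.7
```

```bash
python3 - <<'E'
from h import *
st();im,p=snap("w17")
E
```

```text
t 21.1 tcp [439.4 324.1  87. ] G [437.6 317.7 136.5] yaw 2.07 z [ 0.037  0.129 -0.991] q [  4.  30. -54. 114.  30.  44. -64.] f [-0.2 -0.1  0.7] w 59.7
```

View pics/w17.png

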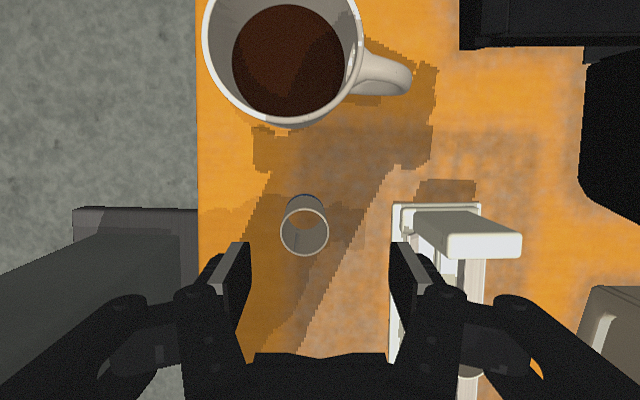

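```bash
python3 - <<'E'
from h import *
im,p=load("w17");print(ray(0,305,231,62,p))
E
```

```text
[431.28228348 318.00930723  62.        ]
```

Request:
{"method": "jog_arm", "body": {
  "targets": [
    {"hand": 70, "travel": [-0.4, 0, -0.5], "turn": 0},
    {"hand": 70, "travel": [-0.3, 0, -1.5], "turn": 0},
    {"hand": 70, "travel": [0, 0, -1.5], "turn": 0},
    {"hand": 70, "travel": [0, 0, -1.5], "turn": 0},
    {"hand": 70, "travel": [0, 0, -1], "turn": 0},
    {"hand": 70, "travel": [0, 0, 0], "turn": 0},
    {"hand": 70, "travel": [0, 0, 0], "turn": 0},
    {"hand": 70, "travel": [0, 0, 0], "turn": 0}
  ]
}}

```text
time: 21.77
tcp_pos: [440.3, 317.3, 22.1]
tool_rot: [[0.999, 0.025, 0.04], [0.02, -0.992, 0.126], [0.043, -0.125, -0.991]]
ft_force: [0.3, 0.5, 0.9]
gripper_width: 59.4
```

```bash
python3 - <<'E'
from h import *
st();im,p=snap("w18")
E
```

```text
t 21.8 tcp [440.3 317.3  22.1] G [438.3 310.9  71.7] yaw 1.15 z [ 0.04   0.126 -0.991] q [ -1.  34. -48. 118.  36.  37. -70.] f [0.3 0.5 0.9] w 59.4
```

View pics/w18.png

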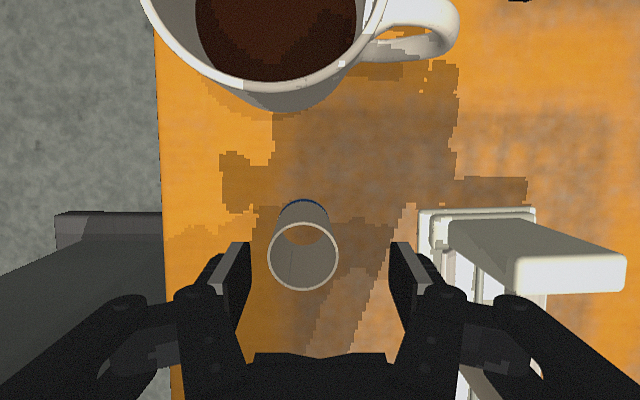

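Request:
{"method": "jog_arm", "body": {
  "targets": [
    {"hand": 70, "travel": [-0.3, 0.3, 0], "turn": 0.4},
    {"hand": 70, "travel": [-0.3, 0.3, -0.5], "turn": 0.4},
    {"hand": 70, "travel": [-0.1, 0.1, -0.8], "turn": 0},
    {"hand": 70, "travel": [0, 0, -0.7], "turn": 0},
    {"hand": 70, "travel": [0, 0, 0], "turn": 0},
    {"hand": 70, "travel": [0, 0, 0], "turn": 0},
    {"hand": 70, "travel": [0, 0, 0], "turn": 0},
    {"hand": 70, "travel": [0, 0, 0], "turn": 0}
  ]
}}

```text
time: 22.48
tcp_pos: [433.8, 326.5, 2.3]
tool_rot: [[0.998, 0.041, 0.042], [0.036, -0.991, 0.129], [0.047, -0.128, -0.991]]
ft_force: [0.2, 0.0, 0.6]
gripper_width: 59.7
```

```bash
python3 - <<'E'
from h import *
st();im,p=snap("w19")
E
```

```text
t 22.5 tcp [433.8 326.5   2.3] G [431.7 320.   51.8] yaw 2.05 z [ 0.042  0.129 -0.991] q [ -4.  36. -46. 118.  39.  34. -72.] f [0.2 0.  0.6] w 59.7
```

View pics/w19.png

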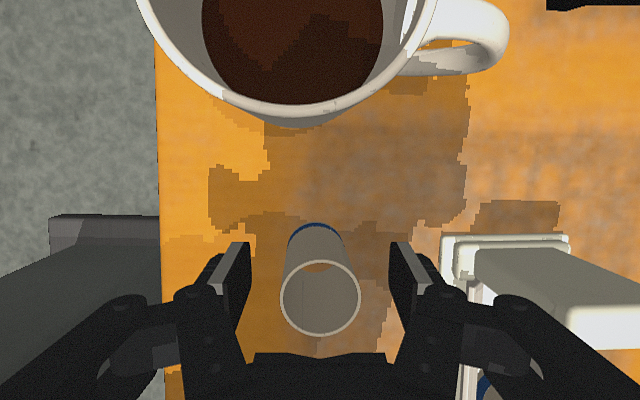

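Request:
{"method": "jog_arm", "body": {
  "targets": [
    {"hand": 70, "travel": [0, -0.2, -0.2], "turn": 0},
    {"hand": 70, "travel": [0, 0, 0], "turn": 0},
    {"hand": 25, "travel": [0, 0, 0], "turn": 0},
    {"hand": 25, "travel": [0, 0, 0], "turn": 0},
    {"hand": 25, "travel": [0, 0, 0], "turn": 0},
    {"hand": 25, "travel": [0, 0, 0], "turn": 0},
    {"hand": 25, "travel": [0, 0, 0], "turn": 0},
    {"hand": 25, "travel": [0, 0, 0], "turn": 0}
  ]
}}

```text
time: 23.2
tcp_pos: [434.1, 324.4, 1.2]
tool_rot: [[0.998, 0.041, 0.043], [0.035, -0.991, 0.13], [0.048, -0.128, -0.991]]
ft_force: [0.5, -0.0, 0.1]
gripper_width: 29.1
```

Request:
{"method": "jog_arm", "body": {
  "targets": [
    {"hand": 25, "travel": [0, 0, 1], "turn": 0},
    {"hand": 25, "travel": [0, -0.8, 2], "turn": 0},
    {"hand": 25, "travel": [0, -1, 2.5], "turn": 0},
    {"hand": 25, "travel": [0, -1, 2.5], "turn": 0},
    {"hand": 25, "travel": [1, -0.7, 0], "turn": 0},
    {"hand": 25, "travel": [2, 0, 0], "turn": 0},
    {"hand": 25, "travel": [2.5, 0, 0], "turn": 0},
    {"hand": 25, "travel": [2, 0, 0], "turn": 0}
  ]
}}

```text
time: 23.87
tcp_pos: [506.1, 288.3, 89.4]
tool_rot: [[0.998, 0.05, 0.042], [0.045, -0.991, 0.128], [0.048, -0.126, -0.991]]
ft_force: [-0.0, 0.5, -0.4]
gripper_width: 28.9
```

```bash
python3 - <<'E'
from h import *
st()
E
```

```text
t 23.9 tcp [506.1 288.3  89.4] G [504.1 281.9 138.9] yaw 2.56 z [ 0.042  0.128 -0.991] q [  9.  33. -54. 109.  31.  47. -56.] f [-0.   0.5 -0.4] w 28.9
```

Request:
{"method": "jog_arm", "body": {
  "targets": [
    {"hand": 25, "travel": [0.8, 0.1, 0], "turn": 0},
    {"hand": 25, "travel": [1, 0.2, 0], "turn": 0},
    {"hand": 25, "travel": [0.8, 0, -1], "turn": 0},
    {"hand": 25, "travel": [0.3, 0, -1], "turn": 0},
    {"hand": 25, "travel": [0, 0, -1], "turn": 0},
    {"hand": 25, "travel": [0, 0, -1], "turn": 0},
    {"hand": 25, "travel": [0, 0, 0], "turn": 0},
    {"hand": 25, "travel": [0, 0, 0], "turn": 0}
  ]
}}

```text
time: 24.53
tcp_pos: [536.5, 290.4, 45.8]
tool_rot: [[0.998, 0.048, 0.04], [0.042, -0.991, 0.128], [0.045, -0.126, -0.991]]
ft_force: [0.0, 1.0, -0.9]
gripper_width: 29.1
```

```bash
python3 - <<'E'
from h import *
st();im,p=snap("w20")
E
```

```text
t 24.5 tcp [536.5 290.4  45.8] G [534.6 284.   95.3] yaw 2.44 z [ 0.04   0.128 -0.991] q [  6.  38. -50. 107.  34.  44. -57.] f [ 0.   1.  -0.9] w 29.1
```

View pics/w20.png

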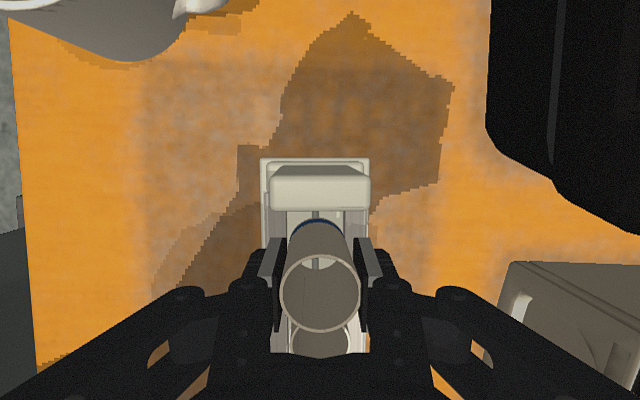

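Request:
{"method": "jog_arm", "body": {
  "targets": [
    {"hand": 25, "travel": [0, 0.05, -0.8], "turn": 0},
    {"hand": 25, "travel": [0, 0, -0.8], "turn": 0},
    {"hand": 25, "travel": [0, 0, -0.8], "turn": 0},
    {"hand": 25, "travel": [0, 0, -0.6], "turn": 0},
    {"hand": 25, "travel": [0, 0, 0], "turn": 0},
    {"hand": 25, "travel": [0, 0, 0], "turn": 0},
    {"hand": 25, "travel": [0, 0, 0], "turn": 0},
    {"hand": 25, "travel": [0, 0, 0], "turn": 0}
  ]
}}

```text
time: 25.25
tcp_pos: [535.4, 291.4, 13.1]
tool_rot: [[0.998, 0.05, 0.04], [0.044, -0.991, 0.128], [0.046, -0.126, -0.991]]
ft_force: [-0.4, -0.8, 0.2]
gripper_width: 29.3
```

```bash
python3 - <<'E'
from h import *
st();im,p=snap("w21")
E
```

```text
t 25.2 tcp [535.4 291.4  13.1] G [533.4 285.1  62.6] yaw 2.54 z [ 0.04   0.128 -0.991] q [  4.  40. -47. 108.  37.  41. -59.] f [-0.4 -0.8  0.2] w 29.3
```

View pics/w21.png

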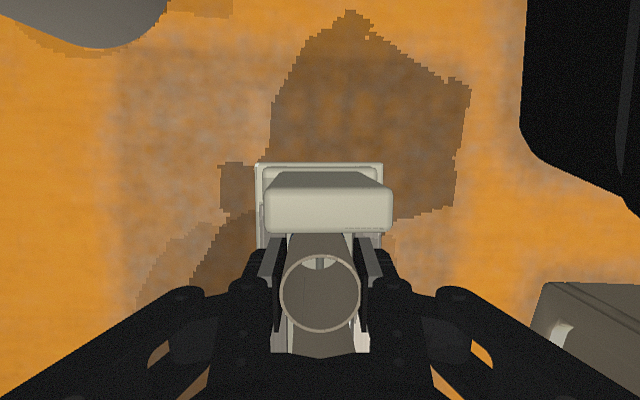

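Request:
{"method": "jog_arm", "body": {
  "targets": [
    {"hand": 25, "travel": [0.05, 0, -0.4], "turn": 0},
    {"hand": 25, "travel": [0, 0, -0.15], "turn": 0},
    {"hand": 25, "travel": [0, 0, 0], "turn": 0},
    {"hand": 45, "travel": [0, 0, 0], "turn": 0},
    {"hand": 45, "travel": [0, 0, 0], "turn": 0},
    {"hand": 45, "travel": [0, 0, 0], "turn": 0},
    {"hand": 45, "travel": [0, 0, 0.5], "turn": 0},
    {"hand": 45, "travel": [0, 0, 1], "turn": 0}
  ]
}}

```text
time: 25.97
tcp_pos: [535.7, 291.0, 22.2]
tool_rot: [[0.998, 0.049, 0.039], [0.044, -0.991, 0.127], [0.044, -0.125, -0.991]]
ft_force: [0.3, 0.3, 0.4]
gripper_width: 38.8
```

```bash
python3 - <<'E'
from h import *
st();im,p=snap("w22")
E
```

```text
t 26.0 tcp [535.7 291.   22.2] G [533.8 284.6  71.8] yaw 2.53 z [ 0.039  0.127 -0.991] q [  5.  40. -48. 108.  36.  42. -58.] f [0.3 0.3 0.4] w 38.8
```

View pics/w22.png

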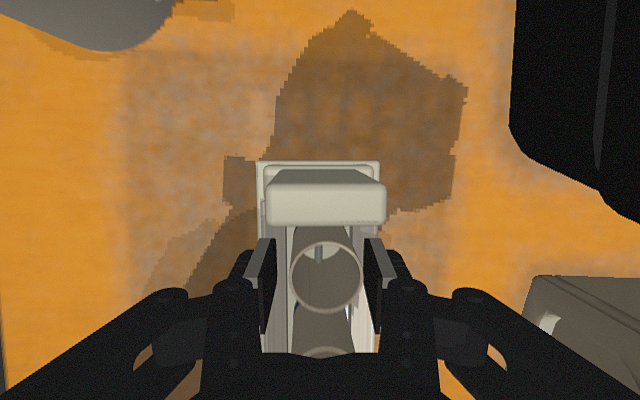

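Request:
{"method": "jog_arm", "body": {
  "targets": [
    {"hand": 45, "travel": [0, 0, 2], "turn": 0},
    {"hand": 60, "travel": [0, 0, 2.5], "turn": 0},
    {"hand": 70, "travel": [-1, -1, 1], "turn": 0},
    {"hand": 70, "travel": [-2, -3, 0], "turn": 0},
    {"hand": 70, "travel": [-2, -3, 0], "turn": 0},
    {"hand": 70, "travel": [-2, -3, 0], "turn": 0},
    {"hand": 70, "travel": [-1.5, -3, 0], "turn": 0},
    {"hand": 70, "travel": [-1, -3, 0], "turn": 0}
  ]
}}

```text
time: 26.68
tcp_pos: [441.9, 139.0, 90.7]
tool_rot: [[0.996, 0.064, 0.055], [0.055, -0.989, 0.14], [0.063, -0.137, -0.989]]
ft_force: [1.7, 0.7, 0.0]
gripper_width: 59.9
```

Request:
{"method": "jog_arm", "body": {
  "targets": [
    {"hand": 70, "travel": [0, -2, 0], "turn": 0},
    {"hand": 70, "travel": [0, -1, 0], "turn": 0},
    {"hand": 70, "travel": [0, 0, 0], "turn": 0},
    {"hand": 70, "travel": [0, 0, 0], "turn": 0},
    {"hand": 70, "travel": [0, 0, 0], "turn": 0},
    {"hand": 70, "travel": [0, 0, 0], "turn": 0},
    {"hand": 70, "travel": [0, 0, 0], "turn": 0},
    {"hand": 70, "travel": [0, 0, 0], "turn": 0}
  ]
}}

```text
time: 27.35
tcp_pos: [440.3, 104.1, 93.0]
tool_rot: [[0.996, 0.061, 0.059], [0.052, -0.99, 0.134], [0.066, -0.13, -0.989]]
ft_force: [0.4, 0.1, -0.5]
gripper_width: 59.7
```

```bash
python3 - <<'E'
from h import *
st();im,p=snap("w23")
E
```

```text
t 27.4 tcp [440.3 104.1  93. ] G [437.4  97.4 142.4] yaw 3.0 z [ 0.059  0.134 -0.989] q [ 39.  24. -63. 124.  24.  40. -36.] f [ 0.4  0.1 -0.5] w 59.7
```

View pics/w23.png

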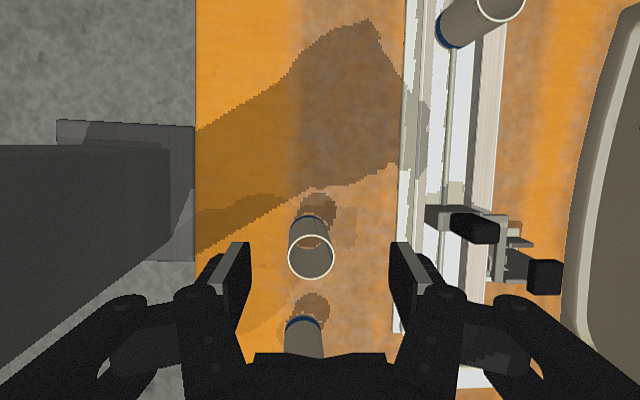

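Request:
{"method": "jog_arm", "body": {
  "targets": [
    {"hand": 70, "travel": [0, -0.8, -0.5], "turn": -0.5},
    {"hand": 70, "travel": [0, -0.8, -1.5], "turn": 0},
    {"hand": 70, "travel": [0, 0, -1.5], "turn": 0},
    {"hand": 70, "travel": [0, 0, -1.5], "turn": 0},
    {"hand": 70, "travel": [0, 0, -1], "turn": 0},
    {"hand": 70, "travel": [0, 0, 0], "turn": 0},
    {"hand": 70, "travel": [0, 0, 0], "turn": 0},
    {"hand": 70, "travel": [0, 0, 0], "turn": 0}
  ]
}}

```text
time: 28.07
tcp_pos: [440.3, 87.0, 29.1]
tool_rot: [[0.997, 0.053, 0.059], [0.045, -0.99, 0.134], [0.066, -0.131, -0.989]]
ft_force: [-0.2, 0.8, 0.1]
gripper_width: 59.7
```

```bash
python3 - <<'E'
from h import *
im,p=load("w23");print(ray(0,311,256,62,p))
st();im,p=snap("w24")
E
```

```text
[437.59148703  80.54759374  62.        ]
t 28.1 tcp [440.3  87.   29.1] G [437.3  80.3  78.6] yaw 2.56 z [ 0.059  0.134 -0.989] q [ 33.  29. -55. 128.  33.  33. -41.] f [-0.2  0.8  0.1] w 59.7
```

View pics/w24.png

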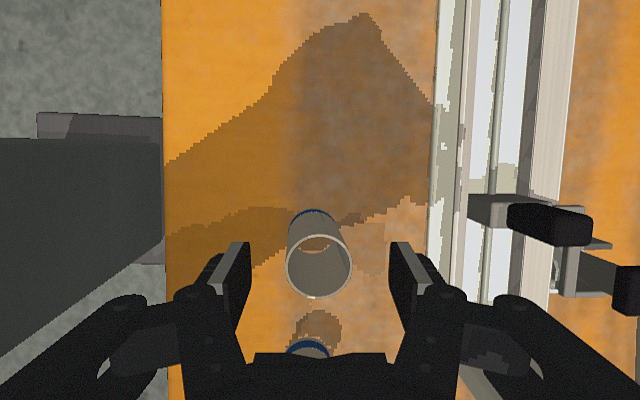

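Aligned. Descend and grip.

Request:
{"method": "jog_arm", "body": {
  "targets": [
    {"hand": 70, "travel": [0, 0, -0.8], "turn": 0},
    {"hand": 70, "travel": [0, 0, -0.9], "turn": 0},
    {"hand": 70, "travel": [0, 0, -0.9], "turn": 0},
    {"hand": 70, "travel": [0, 0, 0], "turn": 0},
    {"hand": 70, "travel": [0, 0, 0], "turn": 0},
    {"hand": 70, "travel": [0, 0, 0], "turn": 0},
    {"hand": 70, "travel": [0, 0, 0], "turn": 0},
    {"hand": 70, "travel": [0, 0, 0], "turn": 0}
  ]
}}

```text
time: 28.78
tcp_pos: [442.6, 87.1, 2.8]
tool_rot: [[0.997, 0.053, 0.065], [0.044, -0.99, 0.134], [0.071, -0.131, -0.989]]
ft_force: [-0.8, 0.2, -0.1]
gripper_width: 59.9
```

```bash
python3 - <<'E'
from h import *
st()
E
```

```text
t 28.8 tcp [442.6  87.1   2.8] G [439.4  80.4  52.3] yaw 2.5 z [ 0.065  0.134 -0.989] q [ 29.  31. -50. 129.  37.  29. -45.] f [-0.8  0.2 -0.1] w 59.9
```

Request:
{"method": "jog_arm", "body": {
  "targets": [
    {"hand": 70, "travel": [-0.1, 0, -0.2], "turn": 0},
    {"hand": 70, "travel": [0, 0, 0], "turn": 0},
    {"hand": 25, "travel": [0, 0, 0], "turn": 0},
    {"hand": 25, "travel": [0, 0, 0], "turn": 0},
    {"hand": 25, "travel": [0, 0, 0], "turn": 0},
    {"hand": 25, "travel": [0, 0, 0], "turn": 0},
    {"hand": 25, "travel": [0, 0, 0], "turn": 0},
    {"hand": 25, "travel": [0, 0, 0], "turn": 0}
  ]
}}

```text
time: 29.45
tcp_pos: [441.4, 87.1, 2.0]
tool_rot: [[0.996, 0.052, 0.065], [0.043, -0.99, 0.133], [0.072, -0.129, -0.989]]
ft_force: [0.4, 0.1, -0.0]
gripper_width: 29.7
```

Request:
{"method": "jog_arm", "body": {
  "targets": [
    {"hand": 25, "travel": [0, 0, 1], "turn": 0},
    {"hand": 25, "travel": [0, 0.5, 2], "turn": 0},
    {"hand": 25, "travel": [0, 2, 2.5], "turn": 0},
    {"hand": 25, "travel": [0, 2.5, 2], "turn": 0},
    {"hand": 25, "travel": [1, 2.5, 0], "turn": 0},
    {"hand": 25, "travel": [2, 2.5, 0], "turn": 0},
    {"hand": 25, "travel": [2, 1, 0], "turn": 0},
    {"hand": 25, "travel": [2, 0, 0], "turn": 0}
  ]
}}

```text
time: 30.12
tcp_pos: [507.9, 199.7, 79.6]
tool_rot: [[0.997, 0.049, 0.061], [0.041, -0.991, 0.13], [0.066, -0.127, -0.99]]
ft_force: [-1.0, 0.4, -0.4]
gripper_width: 29.4
```

```bash
python3 - <<'E'
from h import *
st()
E
```

```text
t 30.1 tcp [507.9 199.7  79.6] G [504.9 193.2 129. ] yaw 2.37 z [ 0.061  0.13  -0.99 ] q [ 20.  31. -55. 115.  30.  43. -49.] f [-1.   0.4 -0.4] w 29.4
```

Request:
{"method": "jog_arm", "body": {
  "targets": [
    {"hand": 25, "travel": [0.8, 0, 0], "turn": 0},
    {"hand": 25, "travel": [1, 0.1, 0], "turn": 0},
    {"hand": 25, "travel": [1, 0, -0.5], "turn": 0},
    {"hand": 25, "travel": [0.4, 0, -1], "turn": 0},
    {"hand": 25, "travel": [0, 0, -1], "turn": 0},
    {"hand": 25, "travel": [0, 0, -0.5], "turn": 0},
    {"hand": 25, "travel": [0, 0, 0], "turn": 0},
    {"hand": 25, "travel": [0, 0, 0], "turn": 0}
  ]
}}

```text
time: 30.78
tcp_pos: [541.2, 199.0, 43.6]
tool_rot: [[0.997, 0.047, 0.056], [0.039, -0.991, 0.129], [0.062, -0.127, -0.99]]
ft_force: [0.2, -0.5, 0.3]
gripper_width: 29.7
```

```bash
python3 - <<'E'
from h import *
st();im,p=snap("w25")
E
```

```text
t 30.8 tcp [541.2 199.   43.6] G [538.4 192.5  93.1] yaw 2.24 z [ 0.056  0.129 -0.99 ] q [ 17.  36. -51. 112.  34.  42. -49.] f [ 0.2 -0.5  0.3] w 29.7
```

View pics/w25.png

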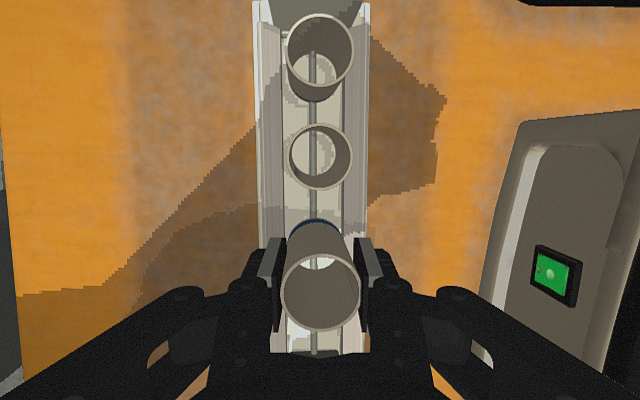

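Request:
{"method": "jog_arm", "body": {
  "targets": [
    {"hand": 25, "travel": [-0.1, 0, -0.8], "turn": 0},
    {"hand": 25, "travel": [0, 0, -0.8], "turn": 0},
    {"hand": 25, "travel": [0, 0, -0.8], "turn": 0},
    {"hand": 25, "travel": [0, 0, -0.6], "turn": 0},
    {"hand": 25, "travel": [0, 0, 0], "turn": 0},
    {"hand": 25, "travel": [0, 0, 0], "turn": 0},
    {"hand": 25, "travel": [0, 0, 0], "turn": 0},
    {"hand": 25, "travel": [0, 0, 0], "turn": 0}
  ]
}}

```text
time: 31.5
tcp_pos: [539.0, 199.1, 10.9]
tool_rot: [[0.997, 0.048, 0.056], [0.04, -0.991, 0.129], [0.062, -0.126, -0.99]]
ft_force: [-1.0, -0.4, 0.4]
gripper_width: 29.5
```

```bash
python3 - <<'E'
from h import *
st();im,p=snap("w26")
E
```

```text
t 31.5 tcp [539.  199.1  10.9] G [536.2 192.7  60.4] yaw 2.31 z [ 0.056  0.129 -0.99 ] q [ 15.  38. -48. 113.  37.  38. -52.] f [-1.  -0.4  0.4] w 29.5
```

View pics/w26.png

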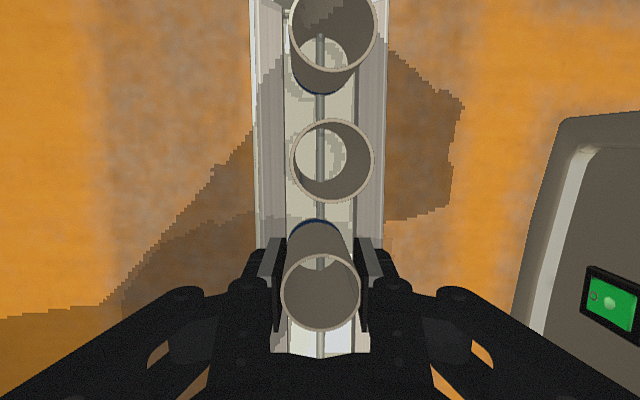

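Request:
{"method": "jog_arm", "body": {
  "targets": [
    {"hand": 25, "travel": [0.1, 0, -0.2], "turn": 0},
    {"hand": 25, "travel": [0, 0, -0.1], "turn": 0},
    {"hand": 25, "travel": [0, 0, 0], "turn": 0},
    {"hand": 45, "travel": [0, 0, 0], "turn": 0},
    {"hand": 45, "travel": [0, 0, 0], "turn": 0},
    {"hand": 45, "travel": [0, 0, 0], "turn": 0},
    {"hand": 45, "travel": [0, 0, 0.5], "turn": 0},
    {"hand": 45, "travel": [0, 0, 1], "turn": 0}
  ]
}}

```text
time: 32.22
tcp_pos: [539.9, 198.8, 23.0]
tool_rot: [[0.997, 0.048, 0.055], [0.04, -0.991, 0.129], [0.061, -0.126, -0.99]]
ft_force: [-0.1, -0.1, -0.4]
gripper_width: 38.1
```

```bash
python3 - <<'E'
from h import *
st();im,p=snap("w27")
E
```

```text
t 32.2 tcp [539.9 198.8  23. ] G [537.1 192.4  72.5] yaw 2.3 z [ 0.055  0.129 -0.99 ] q [ 15.  37. -49. 113.  36.  40. -51.] f [-0.1 -0.1 -0.4] w 38.1
```

View pics/w27.png

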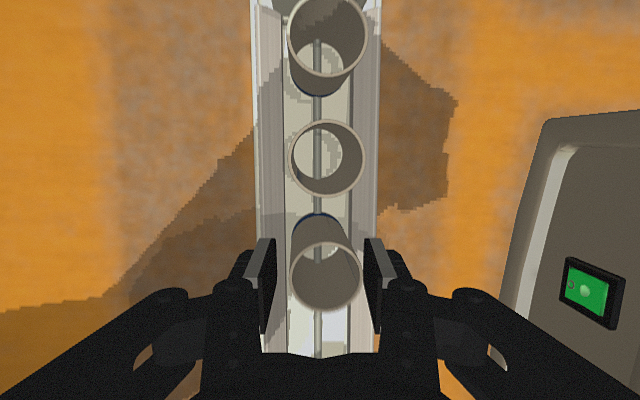

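Request:
{"method": "jog_arm", "body": {
  "targets": [
    {"hand": 45, "travel": [0, 0, 2], "turn": 0},
    {"hand": 60, "travel": [0, 0, 2.5], "turn": 0},
    {"hand": 70, "travel": [-1, -1, 1], "turn": 0},
    {"hand": 70, "travel": [-2, -3, 0], "turn": 0},
    {"hand": 70, "travel": [-2, -3, 0], "turn": 0},
    {"hand": 70, "travel": [-2, -3, 0], "turn": 0},
    {"hand": 70, "travel": [-1.5, -3, 0], "turn": 0},
    {"hand": 70, "travel": [-1, -2, 0], "turn": 0}
  ]
}}

```text
time: 32.93
tcp_pos: [446.9, 54.5, 90.6]
tool_rot: [[0.996, 0.062, 0.071], [0.052, -0.989, 0.137], [0.079, -0.133, -0.988]]
ft_force: [-0.2, 0.0, 0.6]
gripper_width: 59.6
```

```bash
python3 - <<'E'
from h import *
st()
E
```

```text
t 32.9 tcp [446.9  54.5  90.6] G [443.4  47.7 140. ] yaw 2.96 z [ 0.071  0.137 -0.988] q [ 46.  25. -64. 125.  24.  40. -29.] f [-0.2  0.   0.6] w 59.6
```

Request:
{"method": "jog_arm", "body": {
  "targets": [
    {"hand": 70, "travel": [0, -1, 0], "turn": -0.5},
    {"hand": 70, "travel": [0, -1.2, 0], "turn": 0},
    {"hand": 70, "travel": [-0.1, -1, -1], "turn": 0},
    {"hand": 70, "travel": [-0.1, -1, -1], "turn": 0},
    {"hand": 70, "travel": [-0.1, 0, -1], "turn": 0},
    {"hand": 70, "travel": [0, 0, -1], "turn": 0},
    {"hand": 70, "travel": [0, 0, 0], "turn": 0},
    {"hand": 70, "travel": [0, 0, 0], "turn": 0}
  ]
}}

```text
time: 33.6
tcp_pos: [440.8, 4.9, 47.5]
tool_rot: [[0.996, 0.045, 0.073], [0.036, -0.991, 0.131], [0.079, -0.127, -0.989]]
ft_force: [-0.6, -0.7, 0.1]
gripper_width: 59.6
```

```bash
python3 - <<'E'
from h import *
st();im,p=snap("w28")
E
```

```text
t 33.6 tcp [440.8   4.9  47.5] G [437.1  -1.7  96.9] yaw 2.05 z [ 0.073  0.131 -0.989] q [ 48.  28. -58. 128.  30.  35. -28.] f [-0.6 -0.7  0.1] w 59.6
```

View pics/w28.png

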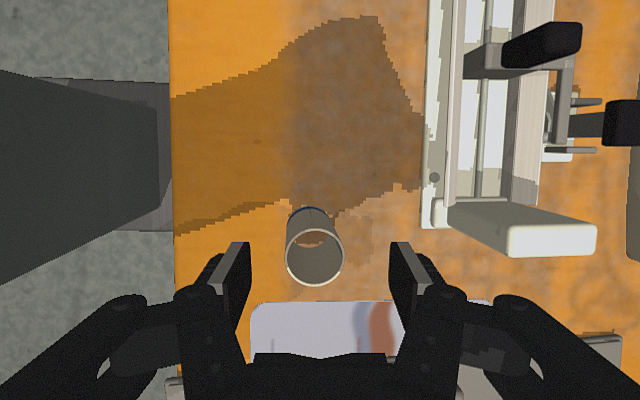

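Request:
{"method": "jog_arm", "body": {
  "targets": [
    {"hand": 70, "travel": [0, -0.1, -0.8], "turn": 0},
    {"hand": 70, "travel": [0, -0.1, -1], "turn": 0},
    {"hand": 70, "travel": [0, 0, -1], "turn": 0},
    {"hand": 70, "travel": [0, 0, -1], "turn": 0},
    {"hand": 70, "travel": [0, 0, -0.7], "turn": 0},
    {"hand": 70, "travel": [0, 0, 0], "turn": 0},
    {"hand": 70, "travel": [0, 0, 0], "turn": 0},
    {"hand": 70, "travel": [0, 0, 0], "turn": 0}
  ]
}}

```text
time: 34.32
tcp_pos: [443.0, 6.6, 0.5]
tool_rot: [[0.996, 0.053, 0.077], [0.042, -0.99, 0.133], [0.083, -0.129, -0.988]]
ft_force: [0.1, 0.5, 0.7]
gripper_width: 59.6
```

```bash
python3 - <<'E'
from h import *
im,p=load("w28");print(ray(0,315,257,62,p))
st();im,p=snap("w29")
E
```

```text
[437.09110927  -4.06668711  62.        ]
t 34.3 tcp [443.    6.6   0.5] G [439.1   0.   49.9] yaw 2.41 z [ 0.077  0.133 -0.988] q [ 41.  32. -51. 129.  37.  29. -34.] f [0.1 0.5 0.7] w 59.6
```

View pics/w29.png

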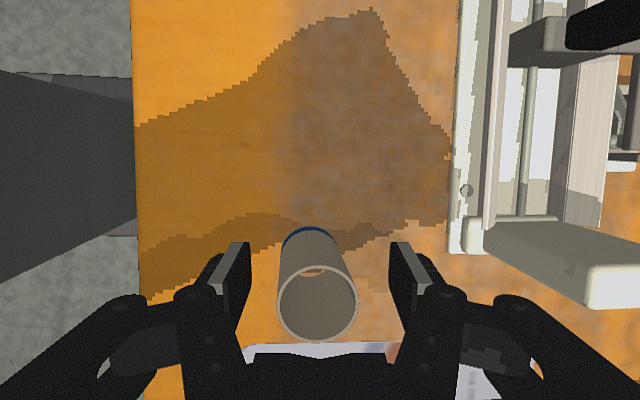

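Request:
{"method": "jog_arm", "body": {
  "targets": [
    {"hand": 70, "travel": [-0.1, -0.4, 0], "turn": 0},
    {"hand": 70, "travel": [0, 0, 0], "turn": 0},
    {"hand": 25, "travel": [0, 0, 0], "turn": 0},
    {"hand": 25, "travel": [0, 0, 0], "turn": 0},
    {"hand": 25, "travel": [0, 0, 0], "turn": 0},
    {"hand": 25, "travel": [0, 0, 0], "turn": 0},
    {"hand": 25, "travel": [0, 0, 0], "turn": 0},
    {"hand": 25, "travel": [0, 0, 0], "turn": 0}
  ]
}}

```text
time: 35.03
tcp_pos: [442.4, 1.6, 2.8]
tool_rot: [[0.996, 0.051, 0.079], [0.04, -0.991, 0.131], [0.085, -0.127, -0.988]]
ft_force: [0.3, 0.3, 0.0]
gripper_width: 30.0
```

Request:
{"method": "jog_arm", "body": {
  "targets": [
    {"hand": 25, "travel": [0, 0, 1], "turn": 0},
    {"hand": 25, "travel": [0, 0.5, 2], "turn": 0},
    {"hand": 25, "travel": [0, 1.5, 2.5], "turn": 0},
    {"hand": 25, "travel": [0, 2.5, 2.5], "turn": 0},
    {"hand": 25, "travel": [0, 2.5, 0], "turn": 0},
    {"hand": 25, "travel": [1, 2.5, 0], "turn": 0},
    {"hand": 25, "travel": [1, 2.5, 0], "turn": 0},
    {"hand": 25, "travel": [1, 1.5, 0], "turn": 0}
  ]
}}

```text
time: 35.7
tcp_pos: [470.7, 136.7, 85.2]
tool_rot: [[0.996, 0.039, 0.077], [0.029, -0.991, 0.129], [0.082, -0.126, -0.989]]
ft_force: [-0.4, 0.4, 0.7]
gripper_width: 30.0
```

```bash
python3 - <<'E'
from h import *
st()
E
```

```text
t 35.7 tcp [470.7 136.7  85.2] G [466.9 130.3 134.7] yaw 1.65 z [ 0.077  0.129 -0.989] q [ 30.  26. -58. 121.  28.  40. -43.] f [-0.4  0.4  0.7] w 30.0
```

Request:
{"method": "jog_arm", "body": {
  "targets": [
    {"hand": 25, "travel": [1.2, 0.8, 0], "turn": 0},
    {"hand": 25, "travel": [1.5, 0.7, 0], "turn": 0},
    {"hand": 25, "travel": [1.5, 0.2, 0], "turn": 0},
    {"hand": 25, "travel": [1.5, 0, 0], "turn": 0},
    {"hand": 25, "travel": [1, 0, -0.5], "turn": 0},
    {"hand": 25, "travel": [0.3, 0, -1], "turn": 0},
    {"hand": 25, "travel": [0, 0, -1], "turn": 0},
    {"hand": 25, "travel": [0, 0, 0], "turn": 0}
  ]
}}

```text
time: 36.37
tcp_pos: [543.9, 160.4, 57.8]
tool_rot: [[0.996, 0.048, 0.078], [0.037, -0.991, 0.132], [0.084, -0.128, -0.988]]
ft_force: [-0.1, 0.1, -0.3]
gripper_width: 29.4
```

```bash
python3 - <<'E'
from h import *
st();im,p=snap("w30")
E
```

```text
t 36.4 tcp [543.9 160.4  57.8] G [540.  153.8 107.2] yaw 2.13 z [ 0.078  0.132 -0.988] q [ 22.  34. -52. 113.  33.  41. -45.] f [-0.1  0.1 -0.3] w 29.4
```

View pics/w30.png

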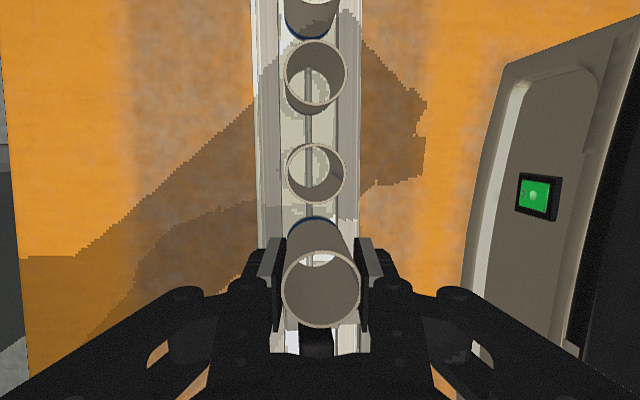

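Request:
{"method": "jog_arm", "body": {
  "targets": [
    {"hand": 25, "travel": [-0.2, -0.3, -0.5], "turn": 0},
    {"hand": 25, "travel": [0, 0, -0.8], "turn": 0},
    {"hand": 25, "travel": [0, 0, -0.8], "turn": 0},
    {"hand": 25, "travel": [0, 0, -0.8], "turn": 0},
    {"hand": 25, "travel": [0, 0, -0.7], "turn": 0},
    {"hand": 25, "travel": [0, 0, 0], "turn": 0},
    {"hand": 25, "travel": [0, 0, 0], "turn": 0},
    {"hand": 25, "travel": [0, 0, 0], "turn": 0}
  ]
}}

```text
time: 37.08
tcp_pos: [539.3, 156.5, 18.2]
tool_rot: [[0.996, 0.049, 0.077], [0.038, -0.991, 0.131], [0.083, -0.127, -0.988]]
ft_force: [0.4, 0.3, 0.1]
gripper_width: 29.3
```

```bash
python3 - <<'E'
from h import *
st();im,p=snap("w31")
E
```

```text
t 37.1 tcp [539.3 156.5  18.2] G [535.5 150.   67.6] yaw 2.21 z [ 0.077  0.131 -0.988] q [ 20.  37. -49. 115.  37.  37. -48.] f [0.4 0.3 0.1] w 29.3
```

View pics/w31.png

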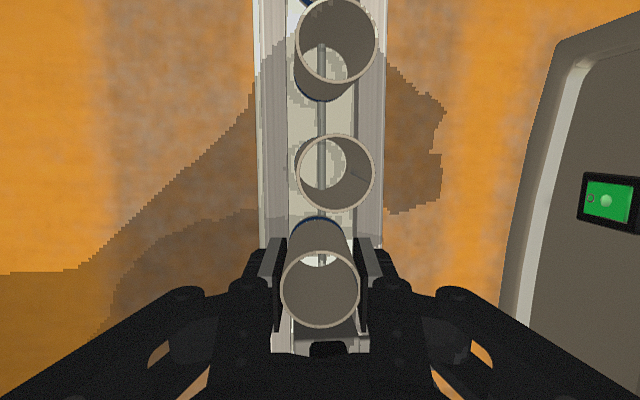

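Request:
{"method": "jog_arm", "body": {
  "targets": [
    {"hand": 25, "travel": [0.2, 0, 0], "turn": 0},
    {"hand": 25, "travel": [0, 0, -0.5], "turn": 0},
    {"hand": 25, "travel": [0, 0, -0.3], "turn": 0},
    {"hand": 25, "travel": [0, 0, 0], "turn": 0},
    {"hand": 25, "travel": [0, 0, 0], "turn": 0},
    {"hand": 25, "travel": [0, 0, 0], "turn": 0},
    {"hand": 25, "travel": [0, 0, 0], "turn": 0},
    {"hand": 25, "travel": [0, 0, 0], "turn": 0}
  ]
}}

```text
time: 37.8
tcp_pos: [541.7, 156.7, 10.1]
tool_rot: [[0.996, 0.049, 0.078], [0.038, -0.991, 0.131], [0.084, -0.127, -0.988]]
ft_force: [-0.3, 0.4, 0.0]
gripper_width: 29.0
```

Request:
{"method": "jog_arm", "body": {
  "targets": [
    {"hand": 25, "travel": [0, 0, -0.1], "turn": 0},
    {"hand": 25, "travel": [0, 0, 0], "turn": 0},
    {"hand": 45, "travel": [0, 0, 0], "turn": 0},
    {"hand": 45, "travel": [0, 0, 0], "turn": 0},
    {"hand": 45, "travel": [0, 0, 0], "turn": 0},
    {"hand": 45, "travel": [0, 0, 0.5], "turn": 0},
    {"hand": 45, "travel": [0, 0, 1], "turn": 0},
    {"hand": 45, "travel": [0, 0, 1], "turn": 0}
  ]
}}

```text
time: 38.47
tcp_pos: [540.4, 156.5, 34.4]
tool_rot: [[0.996, 0.049, 0.075], [0.039, -0.991, 0.13], [0.08, -0.127, -0.989]]
ft_force: [0.7, 0.2, 0.6]
gripper_width: 38.4
```

Request:
{"method": "jog_arm", "body": {
  "targets": [
    {"hand": 45, "travel": [0, 0, 1.5], "turn": 0},
    {"hand": 45, "travel": [0, -0.5, 3], "turn": 0},
    {"hand": 45, "travel": [0, -1, 3], "turn": 0},
    {"hand": 30, "travel": [0.5, -2, 2.5], "turn": 0},
    {"hand": 10, "travel": [0.5, -2, 0], "turn": 0},
    {"hand": 0, "travel": [0.5, -1, 0], "turn": 0},
    {"hand": 0, "travel": [0, 0, 0], "turn": 0},
    {"hand": 0, "travel": [0, 0, 0], "turn": 0}
  ]
}}

```text
time: 39.13
tcp_pos: [556.7, 92.6, 149.2]
tool_rot: [[0.995, 0.055, 0.084], [0.044, -0.99, 0.132], [0.09, -0.128, -0.988]]
ft_force: [-0.2, 0.2, -0.3]
gripper_width: -0.1
```

```bash
python3 - <<'E'
from h import *
st();im,p=snap("w32");im,p=snap("s32","scene")
cv2.imwrite('pics/s32z.png',cv2.resize(im[150:350,200:410],None,fx=3.5,fy=3,interpolation=cv2.INTER_CUBIC))
E
```

```text
t 39.1 tcp [556.7  92.6 149.2] G [552.6  86.  198.6] yaw 2.53 z [ 0.084  0.132 -0.988] q [ 36.  29. -60. 109.  25.  51. -31.] f [-0.2  0.2 -0.3] w -0.1
```

View pics/w32.png

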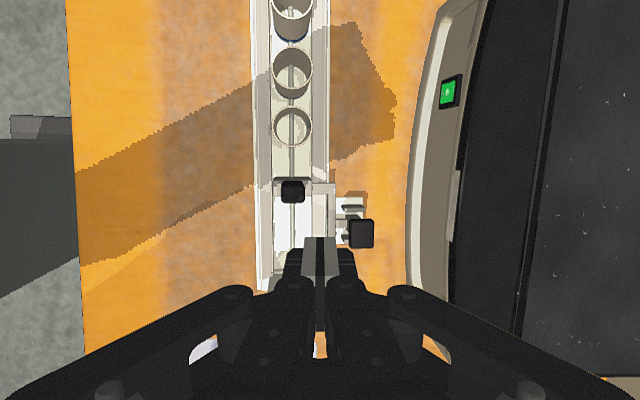

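View pics/s32z.png

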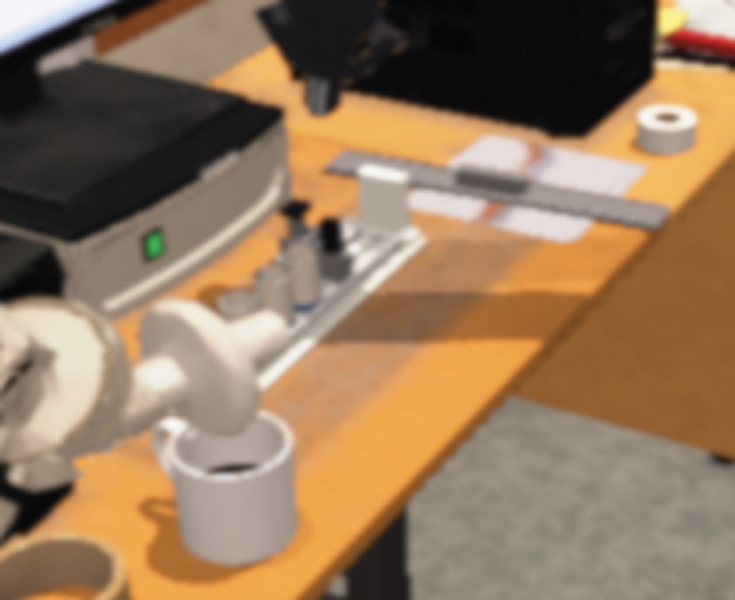

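```bash
python3 - <<'E'
from h import *
im,p=load("w32")
for u,v,z in((361,234,58),(407,234,112),(407,234,60),(417,240,112),(292,127,68),(292,73,68),(293,190,75)): print(u,v,ray(0,u,v,z,p).round(1))
im,p=load("w30")
for u,v,z in((470,220,112),): print(u,v,ray(0,u,v,z,p).round(1))
E
```

```text
361 234 [599.2  68.2  58. ]
407 234 [617.7  82.9 112. ]
407 234 [636.8  69.5  60. ]
417 240 [624.8  79.  112. ]
292 127 [540.6 150.3  68. ]
292 73 [539.4 188.3  68. ]
293 190 [542.8 104.7  75. ]
470 220 [595.9 180.  112. ]
```

Request:
{"method": "jog_arm", "body": {
  "targets": [
    {"hand": 0, "travel": [1, -0.5, 0], "turn": 0},
    {"hand": 0, "travel": [1.5, -0.7, -1], "turn": 0},
    {"hand": 0, "travel": [1.2, -0.5, -2], "turn": 0},
    {"hand": 0, "travel": [0.5, -0.2, -2], "turn": 0},
    {"hand": 0, "travel": [0, 0, -1.5], "turn": 0},
    {"hand": 0, "travel": [0, 0, -1.5], "turn": 0},
    {"hand": 0, "travel": [0, 0, 0], "turn": 0},
    {"hand": 0, "travel": [0, 0, 0], "turn": 0}
  ]
}}

```text
time: 39.9
tcp_pos: [600.7, 80.6, 61.5]
tool_rot: [[0.995, 0.069, 0.077], [0.058, -0.989, 0.135], [0.085, -0.13, -0.988]]
ft_force: [0.7, 0.4, 0.6]
gripper_width: -0.0
```

```bash
python3 - <<'E'
from h import *
st();im,p=snap("w33")
E
```

```text
t 39.9 tcp [600.7  80.6  61.5] G [596.8  73.8 110.9] yaw 3.35 z [ 0.077  0.135 -0.988] q [ 30.  38. -53. 107.  33.  46. -34.] f [0.7 0.4 0.6] w -0.0
```

View pics/w33.png

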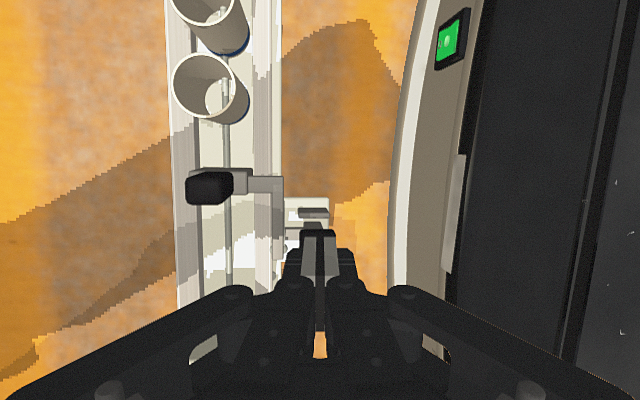

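Request:
{"method": "jog_arm", "body": {
  "targets": [
    {"hand": 0, "travel": [0, -0.4, 0], "turn": 0},
    {"hand": 0, "travel": [0, -0.4, 0], "turn": 0},
    {"hand": 0, "travel": [0, 0, -0.7], "turn": 0},
    {"hand": 0, "travel": [0, 0, -0.8], "turn": 0},
    {"hand": 0, "travel": [0, 0, -0.7], "turn": 0},
    {"hand": 0, "travel": [0, 0, 0], "turn": 0},
    {"hand": 0, "travel": [0, 0, 0], "turn": 0},
    {"hand": 0, "travel": [0, 0, 0], "turn": 0}
  ]
}}

```text
time: 40.62
tcp_pos: [602.3, 72.2, 40.6]
tool_rot: [[0.994, 0.07, 0.081], [0.059, -0.989, 0.135], [0.09, -0.129, -0.988]]
ft_force: [-0.6, -0.2, -0.7]
gripper_width: 0.2
```

```bash
python3 - <<'E'
from h import *
st();im,p=snap("w34")
E
```

```text
t 40.6 tcp [602.3  72.2  40.6] G [598.3  65.5  90. ] yaw 3.38 z [ 0.081  0.135 -0.988] q [ 30.  39. -51. 108.  35.  44. -34.] f [-0.6 -0.2 -0.7] w 0.2
```

View pics/w34.png

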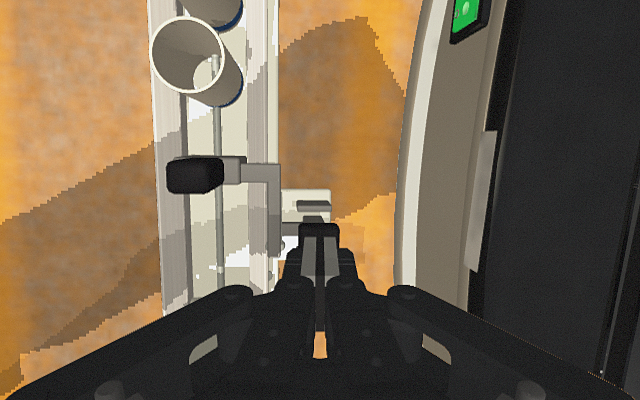

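Request:
{"method": "jog_arm", "body": {
  "targets": [
    {"hand": 0, "travel": [0, 0, -0.4], "turn": 0},
    {"hand": 0, "travel": [0, 0, -0.4], "turn": 0},
    {"hand": 0, "travel": [0, 0, -0.4], "turn": 0},
    {"hand": 0, "travel": [0, 0, -0.4], "turn": 0},
    {"hand": 0, "travel": [0, 0, 0], "turn": 0},
    {"hand": 0, "travel": [0, 0, 0], "turn": 0},
    {"hand": 0, "travel": [0, 0, 0], "turn": 0},
    {"hand": 0, "travel": [0, 0, 0], "turn": 0}
  ]
}}

```text
time: 41.33
tcp_pos: [603.1, 73.0, 24.3]
tool_rot: [[0.994, 0.071, 0.083], [0.059, -0.989, 0.135], [0.092, -0.129, -0.987]]
ft_force: [-1.6, -1.8, 3.8]
gripper_width: 0.1
```

Contact, 3.8 N. Continue gently.

Request:
{"method": "jog_arm", "body": {
  "targets": [
    {"hand": 0, "travel": [-0.05, 0, -0.3], "turn": 0},
    {"hand": 0, "travel": [0, 0, -0.3], "turn": 0},
    {"hand": 0, "travel": [0, 0, -0.3], "turn": 0},
    {"hand": 0, "travel": [0, 0, -0.2], "turn": 0},
    {"hand": 0, "travel": [0, 0, 0], "turn": 0},
    {"hand": 0, "travel": [0, 0, 0], "turn": 0},
    {"hand": 0, "travel": [0, 0, 0], "turn": 0},
    {"hand": 0, "travel": [0, 0, 0], "turn": 0}
  ]
}}

```text
time: 42.0
tcp_pos: [603.5, 72.8, 20.8]
tool_rot: [[0.994, 0.07, 0.086], [0.059, -0.99, 0.128], [0.095, -0.122, -0.988]]
ft_force: [-1.1, -1.5, 4.6]
gripper_width: -0.0
```

```bash
python3 - <<'E'
from h import *
st();im,p=snap("w35")
E
```

```text
t 42.0 tcp [603.5  72.8  20.8] G [599.1  66.4  70.2] yaw 3.4 z [ 0.086  0.128 -0.988] q [ 29.  40. -50. 109.  37.  42. -36.] f [-1.1 -1.5  4.6] w -0.0
```

View pics/w35.png

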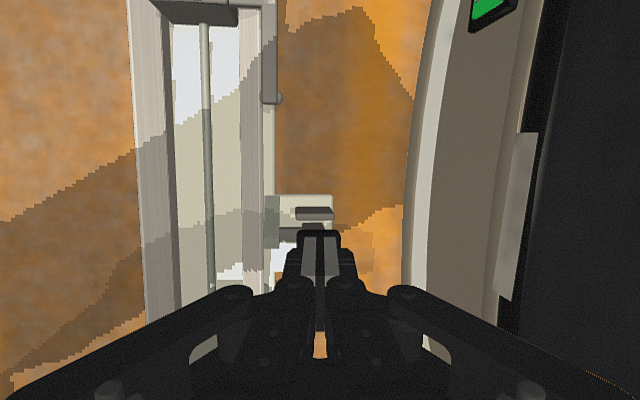

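Request:
{"method": "jog_arm", "body": {
  "targets": [
    {"hand": 0, "travel": [0, 0, 0.5], "turn": 0},
    {"hand": 0, "travel": [0, 0, 1.5], "turn": 0},
    {"hand": 0, "travel": [0, 0, 3], "turn": 0},
    {"hand": 30, "travel": [-1, 0, 3], "turn": 0},
    {"hand": 60, "travel": [-1.5, 0, 3], "turn": 0},
    {"hand": 60, "travel": [-1.5, 0, 3], "turn": 0},
    {"hand": 60, "travel": [-1.5, 0, 3], "turn": 0},
    {"hand": 60, "travel": [-1, 0, 2], "turn": 0}
  ]
}}

```text
time: 42.72
tcp_pos: [533.2, 73.9, 215.0]
tool_rot: [[0.995, 0.071, 0.075], [0.061, -0.989, 0.133], [0.084, -0.127, -0.988]]
ft_force: [1.7, 0.0, 0.5]
gripper_width: 51.4
```

```bash
python3 - <<'E'
from h import *
st();im,p=snap("w36");snap("t36","top")
E
```

```text
t 42.7 tcp [533.2  73.9 215. ] G [529.4  67.3 264.4] yaw 3.51 z [ 0.075  0.133 -0.988] q [ 45.  23. -67. 107.  18.  58. -24.] f [1.7 0.  0.5] w 51.4
```

View pics/w36.png

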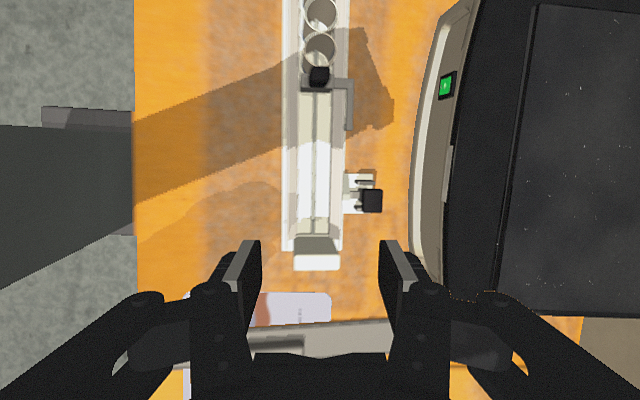

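View pics/t36.png

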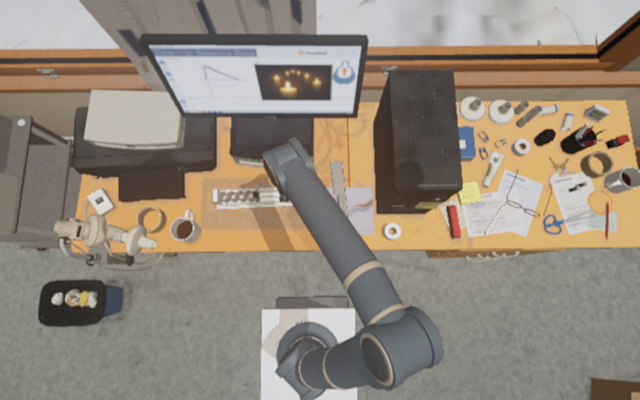

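Request:
{"method": "jog_arm", "body": {
  "targets": [
    {"hand": 60, "travel": [0, -1, 0], "turn": 7},
    {"hand": 60, "travel": [0, -1.2, 0], "turn": 7},
    {"hand": 60, "travel": [0, -1.2, 0], "turn": 7},
    {"hand": 60, "travel": [0, -1.2, 0], "turn": 7},
    {"hand": 60, "travel": [0, -1.2, 0], "turn": 7},
    {"hand": 60, "travel": [0, -1.2, 0], "turn": 7},
    {"hand": 60, "travel": [0, -1.2, 0], "turn": 7},
    {"hand": 60, "travel": [0, -1, 0], "turn": 7}
  ]
}}

```text
time: 43.48
tcp_pos: [531.7, -21.1, 215.4]
tool_rot: [[0.484, 0.872, -0.067], [0.87, -0.472, 0.139], [0.09, -0.126, -0.988]]
ft_force: [0.7, -0.1, 0.0]
gripper_width: 50.8
```

```bash
python3 - <<'E'
from h import *
st()
E
```

```text
t 43.5 tcp [531.7 -21.1 215.4] G [535.1 -28.  264.8] yaw 60.92 z [-0.067  0.139 -0.988] q [ 55.  36. -77. 101.  27.  73.  34.] f [ 0.7 -0.1  0. ] w 50.8
```

Request:
{"method": "jog_arm", "body": {
  "targets": [
    {"hand": 60, "travel": [0, 0, 0], "turn": -4},
    {"hand": 60, "travel": [0, 0, 0], "turn": -7},
    {"hand": 60, "travel": [0, 0, 0], "turn": -7},
    {"hand": 60, "travel": [0, 0, 0], "turn": -7},
    {"hand": 60, "travel": [0, 0, 0], "turn": -7},
    {"hand": 60, "travel": [0, 0, 0], "turn": -7},
    {"hand": 60, "travel": [0, 0, 0], "turn": -7},
    {"hand": 60, "travel": [0, 0, 0], "turn": -7}
  ]
}}

```text
time: 44.15
tcp_pos: [532.3, -26.4, 207.8]
tool_rot: [[0.99, 0.125, 0.071], [0.113, -0.982, 0.151], [0.089, -0.142, -0.986]]
ft_force: [-1.5, 0.7, 0.1]
gripper_width: 51.3
```

```bash
python3 - <<'E'
from h import *
st()
E
```

```text
t 44.1 tcp [532.3 -26.4 207.8] G [528.7 -34.  257.1] yaw 6.53 z [ 0.071  0.151 -0.986] q [ 55.  24. -66. 107.  16.  58.  -8.] f [-1.5  0.7  0.1] w 51.3
```

Request:
{"method": "jog_arm", "body": {
  "targets": [
    {"hand": 60, "travel": [0, 0, 0], "turn": -7},
    {"hand": 60, "travel": [0, 0, 0], "turn": -7},
    {"hand": 60, "travel": [0, 0, 0], "turn": -7},
    {"hand": 60, "travel": [0, 0, 0], "turn": -7},
    {"hand": 60, "travel": [0, 0, 0], "turn": -7},
    {"hand": 60, "travel": [0, 0, 0], "turn": -7},
    {"hand": 60, "travel": [0, 0, 0], "turn": -7},
    {"hand": 60, "travel": [0, 0, 0], "turn": -7}
  ]
}}

```text
time: 44.82
tcp_pos: [528.8, -29.0, 202.9]
tool_rot: [[0.631, -0.759, 0.16], [-0.772, -0.635, 0.028], [0.08, -0.141, -0.987]]
ft_force: [-0.6, -0.5, -0.5]
gripper_width: 51.3
```

```bash
python3 - <<'E'
from h import *
st();snap("w37")
E
```

```text
t 44.8 tcp [528.8 -29.  202.9] G [520.8 -30.5 252.2] yaw -50.74 z [ 0.16   0.028 -0.987] q [ 43.  14. -50. 112.  13.  50. -64.] f [-0.6 -0.5 -0.5] w 51.3
```

View pics/w37.png

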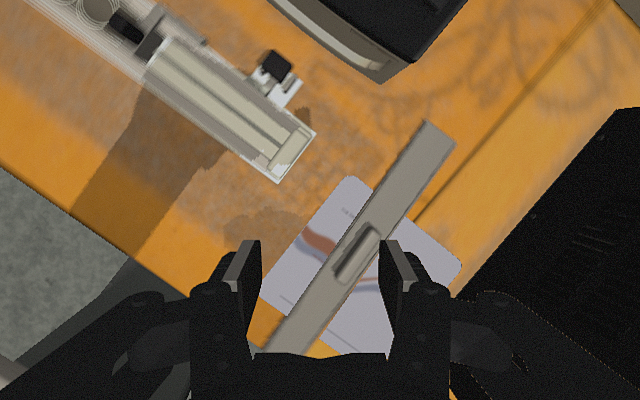

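```bash
python3 - <<'E'
from h import *
im,p=load("w37")
cv2.imwrite('pics/w37z.png',cv2.resize(im[100:360,240:480],None,fx=3,fy=2.3,interpolation=cv2.INTER_CUBIC))
E
```

```text
(no output)
```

View pics/w37z.png

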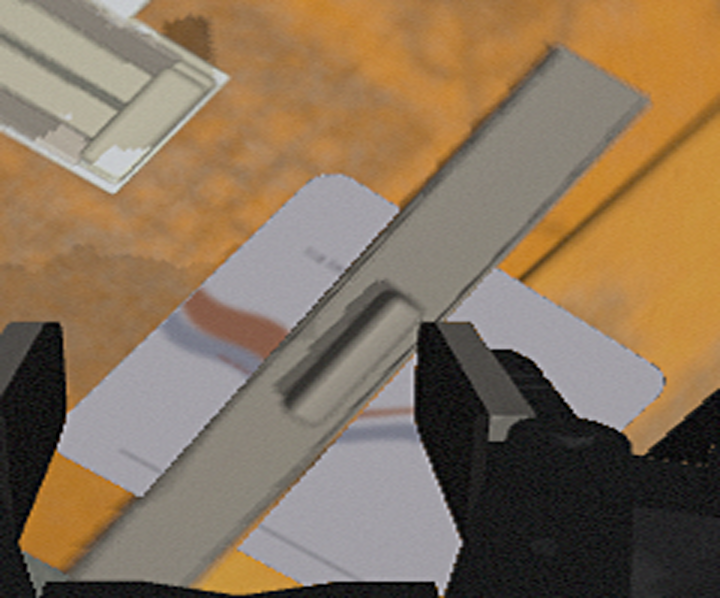

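```bash
python3 - <<'E'
from h import *
im,p=load("w37")
def r(a,z): return ray(0,240+a[0]/3,100+a[1]/2.3,z,p)
for z,l in((7.5,[(555,42),(70,565),(648,102),(195,580)]),(27.5,[(355,357),(402,298),(305,414)])):
    for a in l: print(z,a,r(a,z).round(1))
a=r((555,42),7.5);b=r((70,565),7.5);print(np.degrees(np.arctan2(a[1]-b[1],a[0]-b[0])))
a=r((648,102),7.5);b=r((195,580),7.5);print(np.degrees(np.arctan2(a[1]-b[1],a[0]-b[0])))
E
```

```text
7.5 (555, 42) [668.9 -81.7   7.5]
7.5 (70, 565) [ 357.5 -104.8    7.5]
7.5 (648, 102) [ 670.2 -127.6    7.5]
7.5 (195, 580) [ 379.5 -148.2    7.5]
27.5 (355, 357) [ 509.  -115.7   27.5]
27.5 (402, 298) [ 540.8 -110.9   27.5]
27.5 (305, 414) [ 476.9 -119.1   27.5]
4.2455972018203445
4.05876904633851
```

Request:
{"method": "jog_arm", "body": {
  "targets": [
    {"hand": 60, "travel": [0, -1, 0], "turn": -7},
    {"hand": 60, "travel": [-0.3, -1.5, 0], "turn": -7},
    {"hand": 60, "travel": [-0.3, -1.5, -1], "turn": -7},
    {"hand": 60, "travel": [-0.3, -1.5, -1], "turn": -6},
    {"hand": 60, "travel": [-0.3, -1.5, -2], "turn": -4},
    {"hand": 60, "travel": [0, -1, -2], "turn": 0},
    {"hand": 60, "travel": [0, 0, -1], "turn": 0},
    {"hand": 60, "travel": [0, 0, 0], "turn": 0}
  ]
}}

```text
time: 45.53
tcp_pos: [515.5, -108.8, 128.5]
tool_rot: [[0.145, -0.978, 0.149], [-0.986, -0.155, -0.057], [0.079, -0.139, -0.987]]
ft_force: [-0.8, 0.6, 0.7]
gripper_width: 51.2
```

```bash
python3 - <<'E'
from h import *
st();snap("w38")
E
```

```text
t 45.5 tcp [ 515.5 -108.8  128.5] G [ 508.1 -105.9  177.9] yaw -81.62 z [ 0.149 -0.057 -0.987] q [ 39.  18. -39. 117.  21.  42. -94.] f [-0.8  0.6  0.7] w 51.2
```

View pics/w38.png

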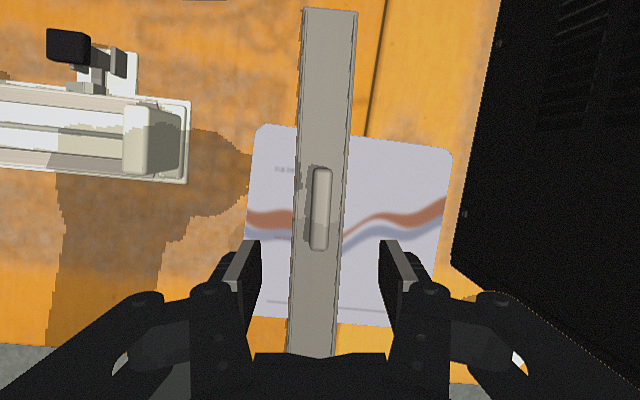

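```bash
python3 - <<'E'
from h import *
im,p=load("w38")
a=ray(0,323,170,27.5,p);b=ray(0,317,249,27.5,p);print(a,b,(a+b)/2)
a=ray(0,303,9,7.5,p);b=ray(0,289,340,7.5,p);print(np.degrees(np.arctan2(a[1]-b[1],a[0]-b[0])),a,b)
a2=ray(0,357,11,7.5,p);b=ray(0,334,345,7.5,p);print(np.degrees(np.arctan2(a2[1]-b[1],a2[0]-b[0])),(a+a2)/2)
E
```

```text
[ 541.53951691 -115.04977023   27.5       ] [ 475.68437895 -119.77495966   27.5       ] [ 508.61194793 -117.41236494   27.5       ]
5.450814578019861 [667.45387633 -81.62095129   7.5       ] [ 381.20907123 -108.93520714    7.5       ]
5.008604014970647 [ 670.55983271 -103.58329073    7.5       ]
```

Request:
{"method": "jog_arm", "body": {
  "targets": [
    {"hand": 60, "travel": [0, -0.4, -0.5], "turn": -2},
    {"hand": 60, "travel": [0, -0.5, -1.5], "turn": -2},
    {"hand": 60, "travel": [0, -0.3, -2], "turn": 0},
    {"hand": 60, "travel": [0, 0, -2], "turn": 0},
    {"hand": 60, "travel": [0, 0, -2], "turn": 0},
    {"hand": 60, "travel": [0, 0, -1.5], "turn": 0},
    {"hand": 60, "travel": [0, 0, 0], "turn": 0},
    {"hand": 60, "travel": [0, 0, 0], "turn": 0}
  ]
}}

```text
time: 46.25
tcp_pos: [525.9, -115.1, 39.8]
tool_rot: [[0.088, -0.983, 0.163], [-0.993, -0.1, -0.066], [0.081, -0.156, -0.984]]
ft_force: [0.2, -0.8, -0.3]
gripper_width: 50.9
```

```bash
python3 - <<'E'
from h import *
st();snap("w39")
E
```

```text
t 46.2 tcp [ 525.9 -115.1   39.8] G [ 517.7 -111.8   89. ] yaw -84.94 z [ 0.163 -0.066 -0.984] q [  31.   25.  -31.  121.   32.   31. -108.] f [ 0.2 -0.8 -0.3] w 50.9
```

View pics/w39.png

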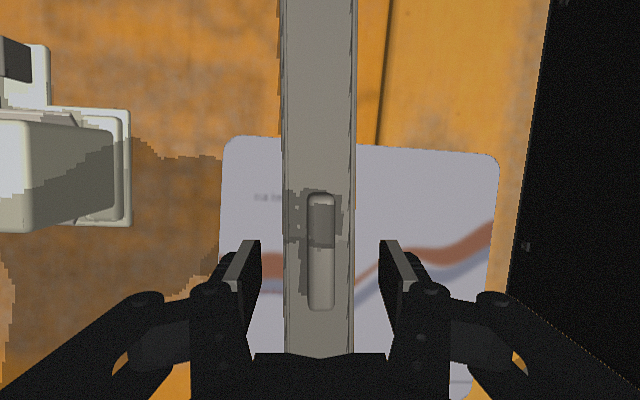

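Request:
{"method": "jog_arm", "body": {
  "targets": [
    {"hand": 60, "travel": [-0.5, -0.2, 0], "turn": 0},
    {"hand": 60, "travel": [-0.5, -0.3, -0.5], "turn": 0},
    {"hand": 60, "travel": [0, 0, -1], "turn": 0},
    {"hand": 60, "travel": [0, 0, -1], "turn": 0},
    {"hand": 60, "travel": [0, 0, -1], "turn": 0},
    {"hand": 60, "travel": [0, 0, -0.5], "turn": 0},
    {"hand": 60, "travel": [0, 0, 0], "turn": 0},
    {"hand": 60, "travel": [0, 0, 0], "turn": 0}
  ]
}}

```text
time: 46.97
tcp_pos: [517.7, -121.6, 0.9]
tool_rot: [[0.087, -0.981, 0.171], [-0.993, -0.1, -0.068], [0.084, -0.164, -0.983]]
ft_force: [-0.0, 0.0, 1.0]
gripper_width: 51.2
```

```bash
python3 - <<'E'
from h import *
st();snap("w40")
E
```

```text
t 47.0 tcp [ 517.7 -121.6    0.9] G [ 509.1 -118.2   50.1] yaw -85.0 z [ 0.171 -0.068 -0.983] q [  28.   28.  -26.  124.   38.   25. -112.] f [-0.  0.  1.] w 51.2
```

View pics/w40.png

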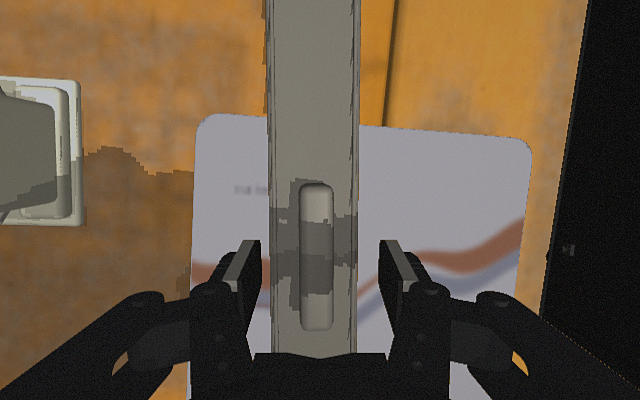

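Request:
{"method": "jog_arm", "body": {
  "squeeze": 60,
  "targets": [
    {"hand": 60, "travel": [0, 0, -0.6], "turn": 0},
    {"hand": 60, "travel": [0, 0, -0.6], "turn": 0},
    {"hand": 40, "travel": [0, 0, -0.4], "turn": 0},
    {"hand": 40, "travel": [0, 0, 0], "turn": 0},
    {"hand": 40, "travel": [0, 0, 0], "turn": 0},
    {"hand": 40, "travel": [0, 0, 0], "turn": 0},
    {"hand": 40, "travel": [0, 0, 0], "turn": 0},
    {"hand": 40, "travel": [0, 0, 0], "turn": 0}
  ]
}}

```text
time: 47.68
tcp_pos: [518.8, -121.4, -15.8]
tool_rot: [[0.087, -0.981, 0.173], [-0.993, -0.1, -0.068], [0.084, -0.166, -0.983]]
ft_force: [-0.1, -0.4, -0.3]
gripper_width: 34.5
```

```bash
python3 - <<'E'
from h import *
st();snap("w41")
E
```

```text
t 47.7 tcp [ 518.8 -121.4  -15.8] G [ 510.2 -118.    33.3] yaw -85.0 z [ 0.173 -0.068 -0.983] q [  26.   30.  -24.  124.   40.   23. -115.] f [-0.1 -0.4 -0.3] w 34.5
```

View pics/w41.png

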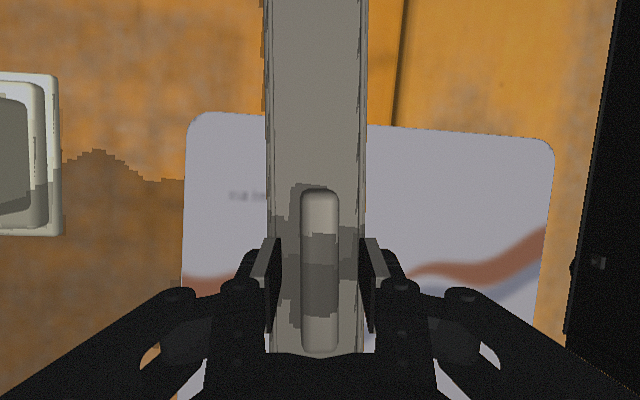

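Request:
{"method": "jog_arm", "body": {
  "targets": [
    {"hand": 40, "travel": [-0.1, 0, -0.2], "turn": 0},
    {"hand": 40, "travel": [0, 0, 0], "turn": 0},
    {"hand": 8, "travel": [0, 0, 0], "turn": 0},
    {"hand": 8, "travel": [0, 0, 0], "turn": 0},
    {"hand": 8, "travel": [0, 0, 0], "turn": 0},
    {"hand": 8, "travel": [0, 0, 0], "turn": 0},
    {"hand": 8, "travel": [0, 0, 0], "turn": 0},
    {"hand": 8, "travel": [0, 0, 0], "turn": 0}
  ]
}}

```text
time: 48.4
tcp_pos: [517.8, -121.2, -16.7]
tool_rot: [[0.086, -0.981, 0.174], [-0.993, -0.1, -0.069], [0.085, -0.167, -0.982]]
ft_force: [-0.4, -0.8, 0.6]
gripper_width: 14.3
```

```bash
python3 - <<'E'
from h import *
st()
E
```

```text
t 48.4 tcp [ 517.8 -121.2  -16.7] G [ 509.  -117.8   32.4] yaw -85.03 z [ 0.174 -0.069 -0.982] q [  26.   30.  -24.  124.   40.   22. -115.] f [-0.4 -0.8  0.6] w 14.3
```

Request:
{"method": "jog_arm", "body": {
  "squeeze": 80,
  "targets": [
    {"hand": 5, "travel": [0, 0, 0], "turn": 0},
    {"hand": 5, "travel": [0, 0, 0.5], "turn": 0},
    {"hand": 5, "travel": [0, 0, 1], "turn": 0},
    {"hand": 5, "travel": [0, 0, 1], "turn": 0},
    {"hand": 5, "travel": [0, 0, 1], "turn": 0},
    {"hand": 5, "travel": [0, 0, 1], "turn": 0},
    {"hand": 5, "travel": [0, 0, 0], "turn": 0},
    {"hand": 5, "travel": [0, 0, 0], "turn": 0}
  ]
}}

```text
time: 49.07
tcp_pos: [515.8, -121.2, 31.7]
tool_rot: [[0.087, -0.982, 0.171], [-0.993, -0.1, -0.068], [0.084, -0.164, -0.983]]
ft_force: [-0.2, 0.4, -1.9]
gripper_width: 14.1
```

```bash
python3 - <<'E'
from h import *
st();snap("w42");im,p=snap("s42","scene")
cv2.imwrite('pics/s42z.png',cv2.resize(im[150:350,200:440],None,fx=3.2,fy=3,interpolation=cv2.INTER_CUBIC))
E
```

```text
t 49.1 tcp [ 515.8 -121.2   31.7] G [ 507.2 -117.7   80.9] yaw -85.01 z [ 0.171 -0.068 -0.983] q [  32.   25.  -30.  123.   34.   29. -109.] f [-0.2  0.4 -1.9] w 14.1
```

View pics/w42.png

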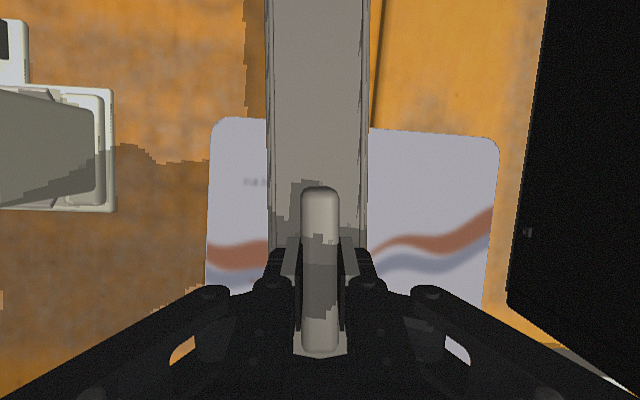

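View pics/s42z.png

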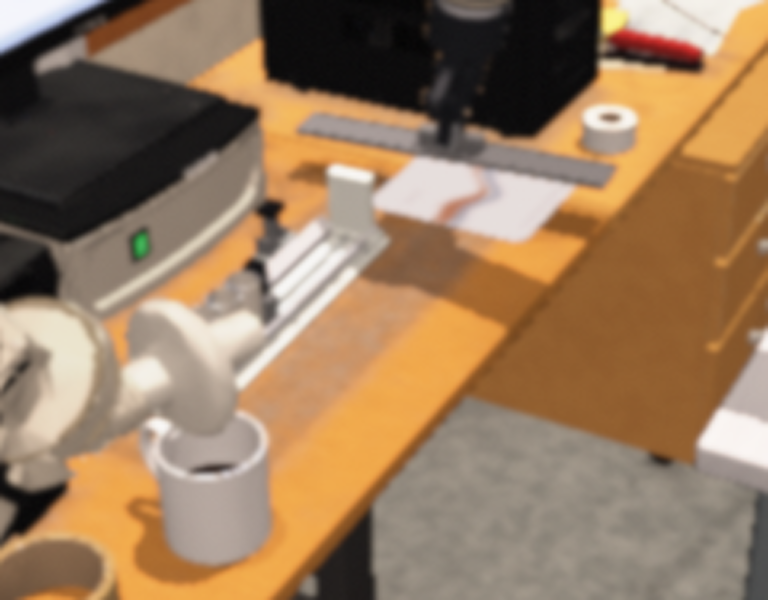

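Request:
{"method": "jog_arm", "body": {
  "targets": [
    {"hand": 5, "travel": [0, 0, 0.7], "turn": 0},
    {"hand": 5, "travel": [-0.5, 0, 1.5], "turn": 0},
    {"hand": 5, "travel": [-0.8, 0.5, 1.5], "turn": 0},
    {"hand": 5, "travel": [-0.8, 1, 1.5], "turn": 0},
    {"hand": 5, "travel": [-0.8, 1.5, 1.5], "turn": 0},
    {"hand": 5, "travel": [-0.8, 1.5, 1.2], "turn": 2},
    {"hand": 5, "travel": [0, 1.5, 0.5], "turn": 3},
    {"hand": 5, "travel": [0, 1.5, 0], "turn": 3}
  ]
}}

```text
time: 49.83
tcp_pos: [473.0, -45.3, 116.1]
tool_rot: [[0.226, -0.96, 0.167], [-0.971, -0.237, -0.044], [0.082, -0.152, -0.985]]
ft_force: [0.4, -0.4, -1.5]
gripper_width: 14.0
```

```bash
python3 - <<'E'
from h import *
st()
E
```

```text
t 49.8 tcp [473.  -45.3 116.1] G [464.7 -43.  165.4] yaw -76.88 z [ 0.167 -0.044 -0.985] q [ 36.  14. -42. 125.  21.  37. -97.] f [ 0.4 -0.4 -1.5] w 14.0
```

Request:
{"method": "jog_arm", "body": {
  "targets": [
    {"hand": 5, "travel": [0, 1.5, 0], "turn": 4},
    {"hand": 5, "travel": [0, 1.5, 0], "turn": 5},
    {"hand": 5, "travel": [0, 1.5, 0], "turn": 5},
    {"hand": 5, "travel": [0, 1.5, 0], "turn": 5},
    {"hand": 5, "travel": [0, 1.5, 0], "turn": 5},
    {"hand": 5, "travel": [0, 1.5, 0], "turn": 5},
    {"hand": 5, "travel": [0, 1.5, 0], "turn": 5},
    {"hand": 5, "travel": [0, 1, 0], "turn": 5}
  ]
}}

```text
time: 50.5
tcp_pos: [469.1, 79.4, 114.2]
tool_rot: [[0.815, -0.56, 0.15], [-0.574, -0.815, 0.077], [0.079, -0.149, -0.986]]
ft_force: [0.0, -0.1, -2.4]
gripper_width: 13.9
```

```bash
python3 - <<'E'
from h import *
st();snap("w43")
E
```

```text
t 50.5 tcp [469.1  79.4 114.2] G [461.6  75.6 163.5] yaw -35.16 z [ 0.15   0.077 -0.986] q [ 35.  18. -56. 124.  22.  38. -69.] f [ 0.  -0.1 -2.4] w 13.9
```

View pics/w43.png

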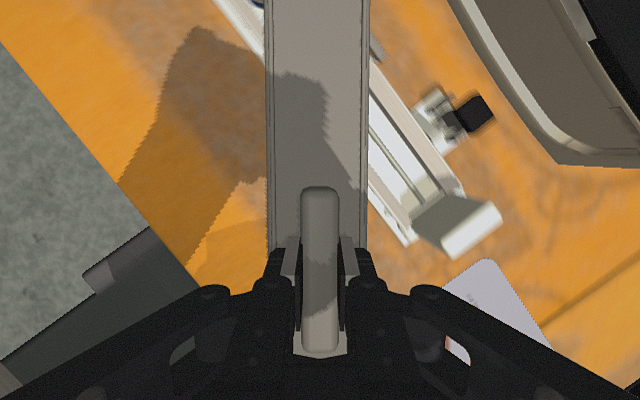

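Request:
{"method": "jog_arm", "body": {
  "targets": [
    {"hand": 5, "travel": [0, 1, 0], "turn": 5},
    {"hand": 5, "travel": [0, 1, 0], "turn": 5},
    {"hand": 5, "travel": [0, 1, 0], "turn": 5},
    {"hand": 5, "travel": [0.5, 1, 0], "turn": 5},
    {"hand": 5, "travel": [1, 1, 0], "turn": 5},
    {"hand": 5, "travel": [1, 1, 0], "turn": 5},
    {"hand": 5, "travel": [1, 1, 0], "turn": 4},
    {"hand": 5, "travel": [1, 0.5, 0], "turn": 0}
  ]
}}

```text
time: 51.22
tcp_pos: [510.7, 155.2, 109.2]
tool_rot: [[0.998, 0.014, 0.067], [0.004, -0.99, 0.143], [0.069, -0.143, -0.987]]
ft_force: [-0.9, 0.0, -1.0]
gripper_width: 14.4
```

```bash
python3 - <<'E'
from h import *
st()
E
```

```text
t 51.2 tcp [510.7 155.2 109.2] G [507.3 148.  158.6] yaw 0.24 z [ 0.067  0.143 -0.987] q [ 31.  30. -62. 115.  30.  46. -46.] f [-0.9  0.  -1. ] w 14.4
```

Request:
{"method": "jog_arm", "body": {
  "targets": [
    {"hand": 5, "travel": [0.8, 0.4, 0], "turn": 1},
    {"hand": 5, "travel": [1, 0.5, 0], "turn": 1},
    {"hand": 5, "travel": [1, 0.5, 0], "turn": 0},
    {"hand": 5, "travel": [0.3, 0.3, 0], "turn": 0},
    {"hand": 5, "travel": [0, 0, 0], "turn": 0},
    {"hand": 5, "travel": [0, 0, 0], "turn": 0},
    {"hand": 5, "travel": [0, 0, 0], "turn": 0},
    {"hand": 5, "travel": [0, 0, 0], "turn": 0}
  ]
}}

```text
time: 51.88
tcp_pos: [543.9, 171.8, 106.7]
tool_rot: [[0.997, 0.04, 0.059], [0.031, -0.989, 0.142], [0.064, -0.14, -0.988]]
ft_force: [0.2, 0.2, -1.9]
gripper_width: 13.8
```

```bash
python3 - <<'E'
from h import *
st();snap("w44");im,p=snap("s44","scene")
cv2.imwrite('pics/s44z.png',cv2.resize(im[150:350,200:440],None,fx=3.2,fy=3,interpolation=cv2.INTER_CUBIC))
im,p=snap("t44","top")
cv2.imwrite('pics/t44z.png',cv2.resize(im[130:260,180:380],None,fx=4,fy=4,interpolation=cv2.INTER_CUBIC))
E
```

```text
t 51.9 tcp [543.9 171.8 106.7] G [540.9 164.7 156.1] yaw 1.8 z [ 0.059  0.142 -0.988] q [ 27.  34. -60. 110.  31.  49. -45.] f [ 0.2  0.2 -1.9] w 13.8
```

View pics/w44.png

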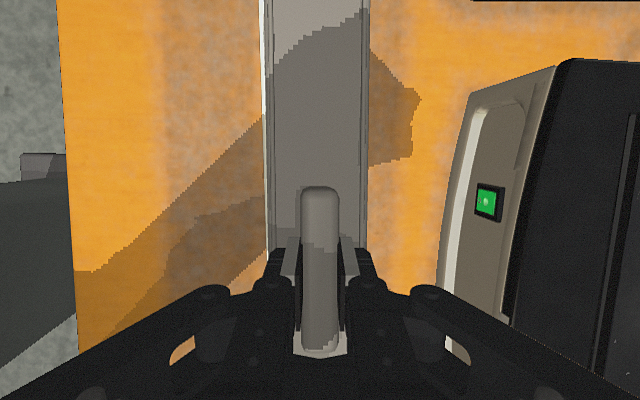

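View pics/s44z.png

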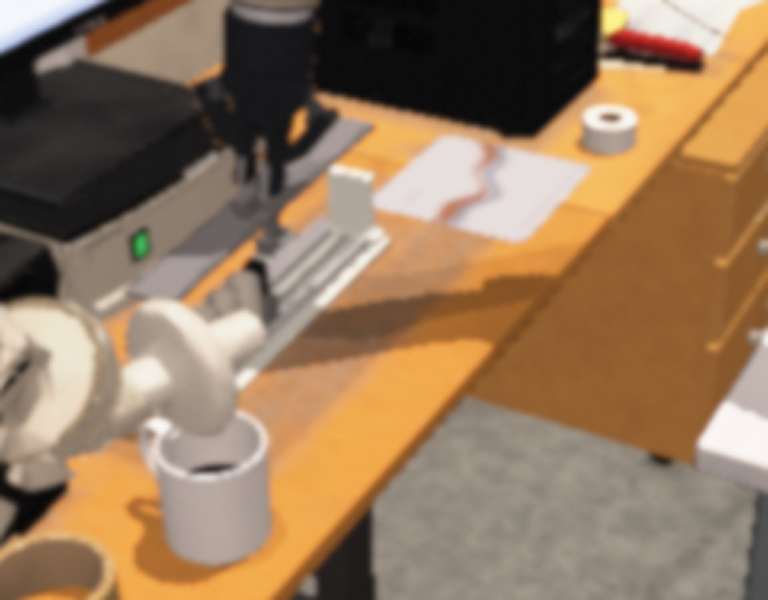

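View pics/t44z.png

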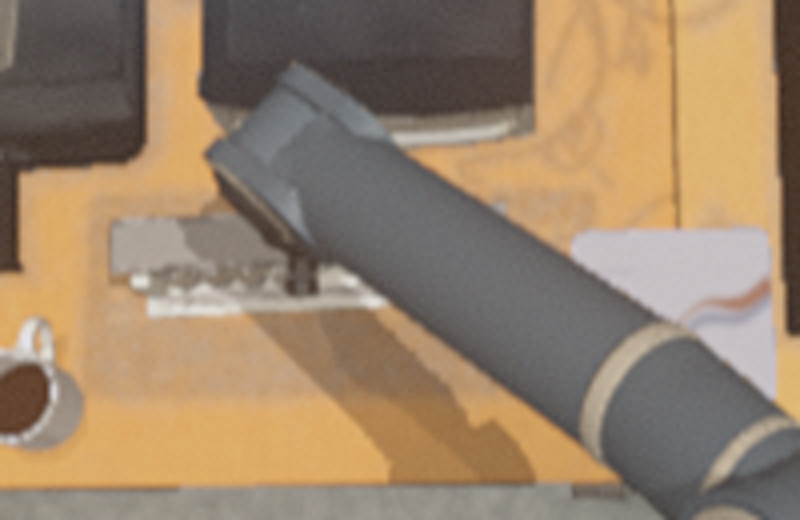

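```bash
python3 - <<'E'
from h import *
def z(u,v):return 180+u/4,130+v/4
a=ray("top",*z(112,218),131);b=ray("top",*z(107,277),131);print(a,b,(a+b)/2)
im,p=load("w44")
for v in (0,100,180):
    row=im[v].astype(int);print(v,[tuple(row[u]) for u in (255,258,260,262,264,266,268,270)],)
l=[ray(0,264,3,131,p),ray(0,267,180,131,p)];r=[ray(0,369,3,131,p),ray(0,368,180,131,p)]
print(l,r)
for s in(l,r): print(np.degrees(np.arctan2(s[0][1]-s[1][1],s[0][0]-s[1][0])))
print((l[1]+r[1])/2,(l[0]+r[0])/2)
E
```

```text
[559.50916644 324.9151946  131.        ] [509.70973104 326.76709965 131.        ] [534.60944874 325.84114712 131.        ]
0 [(np.int64(97), np.int64(149), np.int64(195)), (np.int64(100), np.int64(141), np.int64(178)), (np.int64(234), np.int64(232), np.int64(228)), (np.int64(239), np.int64(236), np.int64(235)), (np.int64(96), np.int64(102), np.int64(106)), (np.int64(125), np.int64(135), np.int64(143)), (np.int64(122), np.int64(134), np.int64(142)), (np.int64(141), np.int64(152), np.int64(161))]
100 [(np.int64(93), np.int64(156), np.int64(212)), (np.int64(96), np.int64(152), np.int64(208)), (np.int64(91), np.int64(156), np.int64(219)), (np.int64(233), np.int64(242), np.int64(234)), (np.int64(239), np.int64(246), np.int64(243)), (np.int64(80), np.int64(87), np.int64(91)), (np.int64(98), np.int64(106), np.int64(109)), (np.int64(97), np.int64(101), np.int64(105))]
180 [(np.int64(65), np.int64(103), np.int64(139)), (np.int64(68), np.int64(109), np.int64(146)), (np.int64(65), np.int64(107), np.int64(144)), (np.int64(69), np.int64(107), np.int64(145)), (np.int64(158), np.int64(175), np.int64(177)), (np.int64(171), np.int64(194), np.int64(196)), (np.int64(89), np.int64(97), np.int64(103)), (np.int64(76), np.int64(82), np.int64(84))]
[array([515.22156254, 275.30753044, 131.        ]), array([517.30988694, 201.17926348, 131.        ])] [array([559.46216318, 277.77778078, 131.        ]), array([562.82890379, 202.34102638, 131.        ])]
91.61369664555525
92.55541356861325
[540.06939537 201.76014493 131.        ] [537.34186286 276.54265561 131.        ]
```

Request:
{"method": "jog_arm", "body": {
  "targets": [
    {"hand": 5, "travel": [-0.25, 0.2, 0], "turn": 0},
    {"hand": 5, "travel": [0, 0, -0.7], "turn": 0},
    {"hand": 5, "travel": [0, 0, -0.7], "turn": 0},
    {"hand": 5, "travel": [0, 0, -0.7], "turn": 0},
    {"hand": 5, "travel": [0, 0, -0.7], "turn": 0},
    {"hand": 5, "travel": [0, 0, -0.4], "turn": 0},
    {"hand": 5, "travel": [0, 0, 0], "turn": 0},
    {"hand": 5, "travel": [0, 0, 0], "turn": 0}
  ]
}}

```text
time: 52.7
tcp_pos: [540.0, 173.0, 70.3]
tool_rot: [[0.998, 0.039, 0.057], [0.031, -0.99, 0.141], [0.062, -0.139, -0.988]]
ft_force: [0.6, -0.8, -2.3]
gripper_width: 13.8
```

```bash
python3 - <<'E'
from h import *
s,G=st();im,p=snap("w45");zt=s["tcp_pos"][2]+16.7+1.5+6;print(zt)
im2,_=snap("t45","top")
cv2.imwrite('pics/t45z.png',cv2.resize(im2[170:230,190:330],None,fx=5.7,fy=5.7,interpolation=cv2.INTER_CUBIC))
cv2.imwrite('pics/w45z.png',cv2.resize(im[0:260,230:410],None,fx=3,fy=2.3,interpolation=cv2.INTER_CUBIC))
E
```

```text
t 52.7 tcp [540.  173.   70.3] G [537.2 165.9 119.8] yaw 1.77 z [ 0.057  0.141 -0.988] q [ 25.  36. -57. 112.  34.  45. -48.] f [ 0.6 -0.8 -2.3] w 13.8
94.53822465304249
```

View pics/t45z.png

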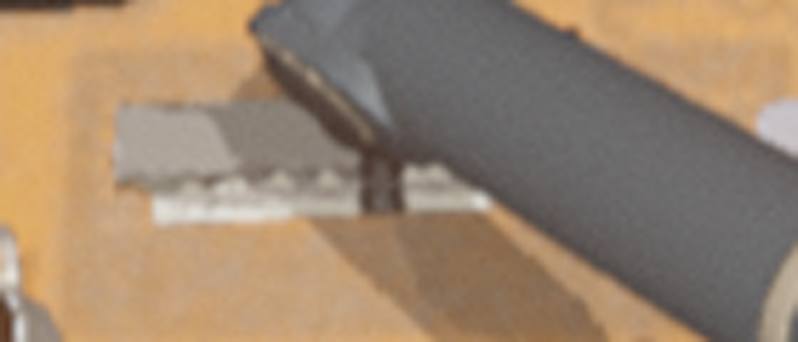

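View pics/w45z.png

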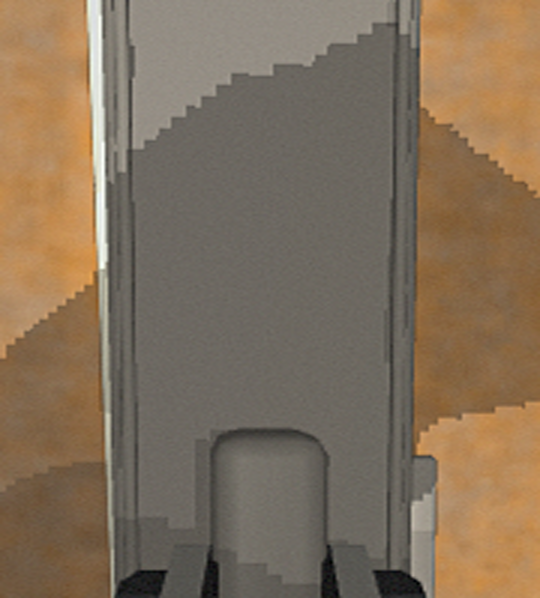

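```bash
python3 - <<'E'
from h import *
im,p=load("w45")
f=lambda U,V,z: ray(0,230+U/3,V/2.3,z,p)
for V,wl,cl,cr in((20,88,104,421),(200,96,108,417),(400,104,112,413)):
    W=f(wl,V,28);L=f(cl,V,94.5);R=f(cr,V,94.5);print(W.round(1),L.round(1),R.round(1),((L+R)/2).round(1))
z=lambda u,v:(190+u/5.7,170+v/5.7)
for a in((117,104),(117,183)): print(ray("top",*z(*a),94.5))
print("base corner",ray("top",*z(153,205),28),ray("top",*z(490,192),28))
E
```

```text
[502.2 298.3  28. ] [511.8 274.3  94.5] [556.4 276.7  94.5] [534.1 275.5  94.5]
[504.2 253.1  28. ] [512.7 242.6  94.5] [557.5 244.4  94.5] [535.1 243.5  94.5]
[506.3 199.7  28. ] [513.7 205.1  94.5] [558.8 206.2  94.5] [536.2 205.7  94.5]
[555.25788878 326.07186989  94.5       ]
[507.27816315 323.96743156  94.5       ]
base corner [506.37809021 319.31941275  28.        ] [512.13624034 110.75065283  28.        ]
```

```bash
python3 - <<'E'
from h import *
im,p=load("w45")
f=lambda U,V,z: ray(0,230+U/3,V/2.3,z,p)
print(f(270,430,114.5),f(270,434,114.5))
im,p=load("w36")
cv2.imwrite('pics/w36z.png',cv2.resize(im[0:290,260:400],None,fx=4,fy=2,interpolation=cv2.INTER_CUBIC))
im,p=load("w37")
cv2.imwrite('pics/w37y.png',cv2.resize(im[0:200,50:340],None,fx=2.7,fy=2.7,interpolation=cv2.INTER_CUBIC))
E
```

```text
[535.99692763 202.05085207 114.5       ] [536.01837814 201.36130873 114.5       ]
```

View pics/w37y.png

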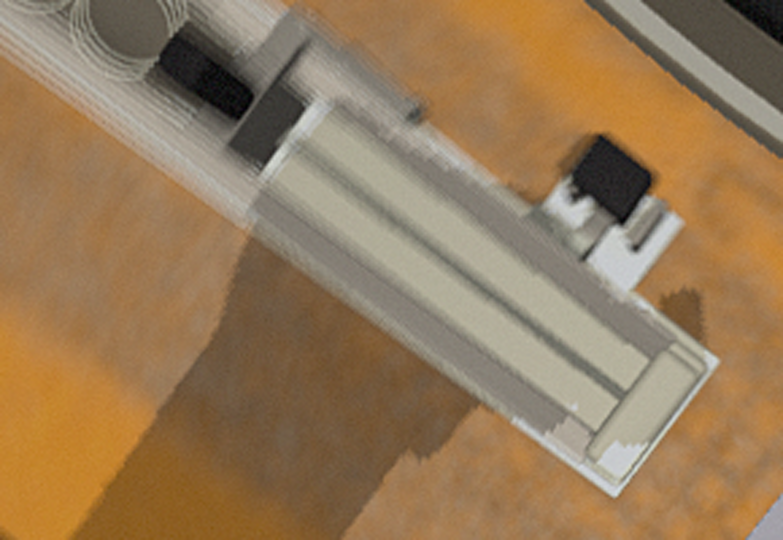

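```bash
python3 - <<'E'
from h import *
im,p=load("w37")
f=lambda U,V,z: ray(0,50+U/2.7,V/2.7,z,p)
for a in((718,358,6),(617,495,6)): print(f(*a))
# post top inner corners
for a in((690,345,80),(615,465,80)): print(f(*a))
im,p=load("w3")
g=lambda U,V,z: ray(0,270+U/5,90+V/5,z,p)
for a in((82,70,6),(460,70,6),(85,72,6)): print("base+y",g(*a))
im,p=load("w22")
E
```

```text
[5.81732681e+02 1.37934421e-01 6.00000000e+00]
[514.15034746  -2.71728874   6.        ]
[573.60438793  11.60061077  80.        ]
[528.94896601   6.36221842  80.        ]
base+y [499.19762606 327.07826024   6.        ]
base+y [568.16686044 328.76746354   6.        ]
base+y [499.74632115 326.73629301   6.        ]
```

Request:
{"method": "jog_arm", "body": {
  "targets": [
    {"hand": 5, "travel": [0.05, -0.1, 0], "turn": 0.4},
    {"hand": 5, "travel": [0, 0, -0.3], "turn": 0},
    {"hand": 5, "travel": [0, 0, -0.3], "turn": 0},
    {"hand": 5, "travel": [0, 0, 0], "turn": 0},
    {"hand": 5, "travel": [0, 0, 0], "turn": 0},
    {"hand": 5, "travel": [0, 0, 0], "turn": 0},
    {"hand": 5, "travel": [0, 0, 0], "turn": 0},
    {"hand": 5, "travel": [0, 0, 0], "turn": 0}
  ]
}}

```text
time: 53.47
tcp_pos: [542.0, 172.4, 65.5]
tool_rot: [[0.997, 0.047, 0.059], [0.038, -0.989, 0.143], [0.065, -0.14, -0.988]]
ft_force: [0.3, 0.1, -1.7]
gripper_width: 13.9
```

```bash
python3 - <<'E'
from h import *
s,G=st()
E
```

```text
t 53.5 tcp [542.  172.4  65.5] G [539.  165.2 114.9] yaw 2.18 z [ 0.059  0.143 -0.988] q [ 24.  36. -57. 112.  35.  45. -48.] f [ 0.3  0.1 -1.7] w 13.9
```

Request:
{"method": "jog_arm", "body": {
  "targets": [
    {"hand": 5, "travel": [-0.1, -0.1, 0], "turn": 0},
    {"hand": 5, "travel": [0, 0, -0.2], "turn": 0},
    {"hand": 5, "travel": [0, 0, -0.15], "turn": 0},
    {"hand": 5, "travel": [0, 0, 0], "turn": 0},
    {"hand": 5, "travel": [0, 0, 0], "turn": 0},
    {"hand": 5, "travel": [0, 0, 0], "turn": 0},
    {"hand": 5, "travel": [0, 0, 0], "turn": 0},
    {"hand": 5, "travel": [0, 0, 0], "turn": 0}
  ]
}}

```text
time: 54.13
tcp_pos: [541.8, 171.7, 62.9]
tool_rot: [[0.997, 0.047, 0.061], [0.037, -0.989, 0.144], [0.067, -0.141, -0.988]]
ft_force: [-1.5, -1.1, 0.6]
gripper_width: 14.2
```

```bash
python3 - <<'E'
from h import *
s,G=st();im,p=snap("w46");im2,_=snap("t46","top");im3,_=snap("s46","scene")
cv2.imwrite('pics/s46z.png',cv2.resize(im3[150:350,200:440],None,fx=3.2,fy=3,interpolation=cv2.INTER_CUBIC))
cv2.imwrite('pics/w46z.png',cv2.resize(im[0:260,230:410],None,fx=3,fy=2.3,interpolation=cv2.INTER_CUBIC))
E
```

```text
t 54.1 tcp [541.8 171.7  62.9] G [538.7 164.6 112.3] yaw 2.15 z [ 0.061  0.144 -0.988] q [ 24.  36. -57. 112.  35.  44. -48.] f [-1.5 -1.1  0.6] w 14.2
```

View pics/s46z.png

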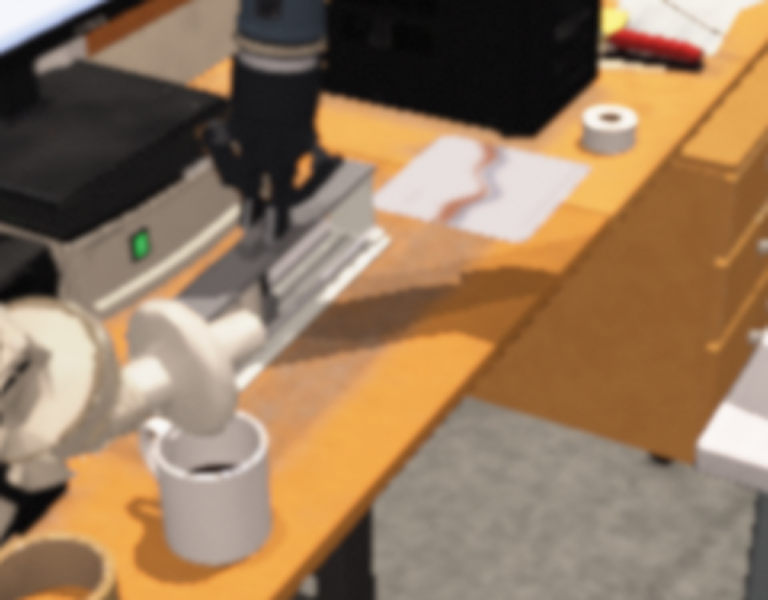

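View pics/w46z.png

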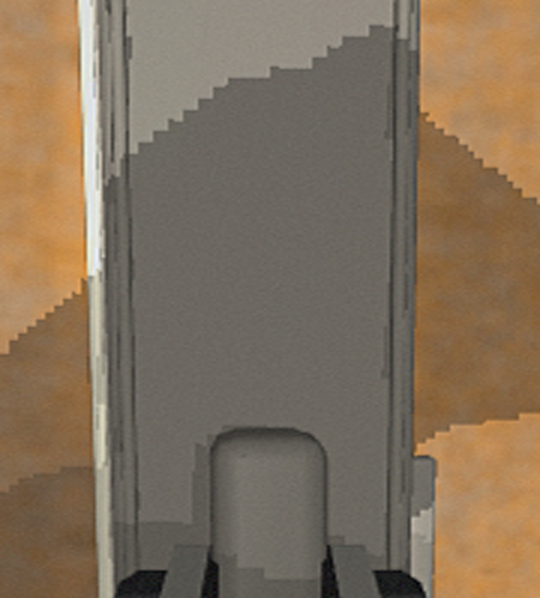

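```bash
python3 - <<'E'
from h import *
im,p=load("w46")
f=lambda U,V,z: ray(0,230+U/3,V/2.3,z,p)
for V,wl,cl,cr in((20,80,102,421),(200,88,107,417),(400,95,111,413)):
    L=f(cl,V,86);R=f(cr,V,86);print(f(wl,V,28).round(1),f(wl,V,6).round(1),((L+R)/2).round(1),np.linalg.norm(L-R))
E
```

```text
[502.6 294.1  28. ] [500.1 302.1   6. ] [535.  274.6  86. ] 45.33919539113597
[504.8 250.4  28. ] [502.4 254.    6. ] [536.2 242.4  86. ] 45.32720823752519
[506.9 198.9  28. ] [504.8 197.1   6. ] [537.6 204.3  86. ] 45.62296123539911
```

Request:
{"method": "jog_arm", "body": {
  "targets": [
    {"hand": 5, "travel": [0, 0, -0.1], "turn": 0},
    {"hand": 5, "travel": [0, 0, 0], "turn": 0},
    {"hand": 25, "travel": [0, 0, 0], "turn": 0},
    {"hand": 45, "travel": [0, 0, 0], "turn": 0},
    {"hand": 50, "travel": [0, 0, 0], "turn": 0},
    {"hand": 50, "travel": [0, 0, 0], "turn": 0},
    {"hand": 50, "travel": [0, 0, 0.7], "turn": 0},
    {"hand": 50, "travel": [0, 0, 1], "turn": 0}
  ]
}}

```text
time: 54.95
tcp_pos: [540.9, 171.7, 78.1]
tool_rot: [[0.997, 0.047, 0.059], [0.038, -0.989, 0.143], [0.065, -0.141, -0.988]]
ft_force: [-0.5, -0.1, 0.5]
gripper_width: 43.1
```

```bash
python3 - <<'E'
from h import *
s,G=st();im,p=snap("w47")
E
```

```text
t 55.0 tcp [540.9 171.7  78.1] G [538.  164.5 127.5] yaw 2.19 z [ 0.059  0.143 -0.988] q [ 25.  35. -58. 112.  34.  46. -47.] f [-0.5 -0.1  0.5] w 43.1
```

View pics/w47.png

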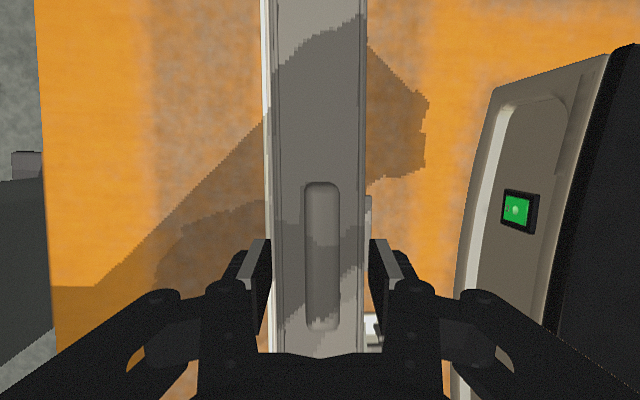

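Request:
{"method": "jog_arm", "body": {
  "targets": [
    {"hand": 60, "travel": [0, 0, 1.5], "turn": 0},
    {"hand": 60, "travel": [0, 0, 2], "turn": 0},
    {"hand": 60, "travel": [0, 0, 2], "turn": 0},
    {"hand": 60, "travel": [0, 0, 2], "turn": 0},
    {"hand": 60, "travel": [0, 0, 2], "turn": -2},
    {"hand": 60, "travel": [-1, 0, 2], "turn": -3},
    {"hand": 60, "travel": [-1, 0, 2], "turn": -3},
    {"hand": 60, "travel": [-1, 0, 1], "turn": -3}
  ]
}}

```text
time: 55.67
tcp_pos: [512.7, 173.2, 235.2]
tool_rot: [[0.984, -0.15, 0.092], [-0.161, -0.978, 0.133], [0.07, -0.146, -0.987]]
ft_force: [0.2, 0.5, 0.3]
gripper_width: 51.2
```

```bash
python3 - <<'E'
from h import *
s,G=st();im,p=snap("w48")
E
```

```text
t 55.7 tcp [512.7 173.2 235.2] G [508.1 166.6 284.5] yaw -9.31 z [ 0.092  0.133 -0.987] q [ 35.  21. -68. 107.  18.  58. -48.] f [0.2 0.5 0.3] w 51.2
```

View pics/w48.png

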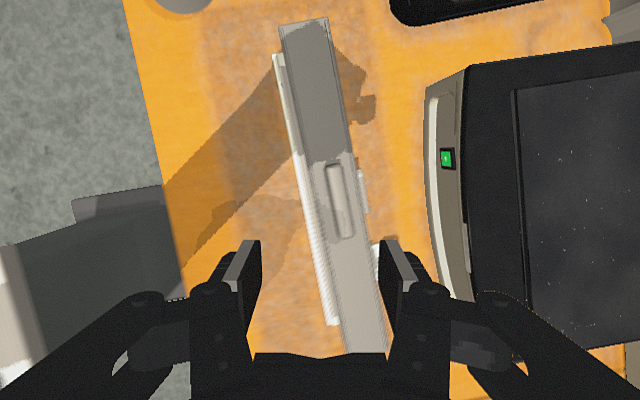

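```bash
python3 - <<'E'
from h import *
im,p=load("w48")
cv2.imwrite('pics/w48a.png',cv2.resize(im[5:90,240:380],None,fx=5.5,fy=5.5,interpolation=cv2.INTER_CUBIC))
cv2.imwrite('pics/w48b.png',cv2.resize(im[240:360,270:410],None,fx=5.5,fy=5,interpolation=cv2.INTER_CUBIC))
E
```

```text
(no output)
```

View pics/w48a.png

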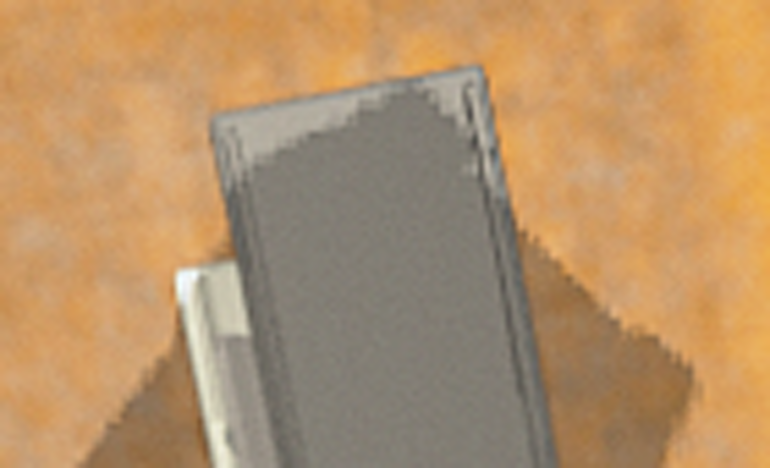

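View pics/w48b.png

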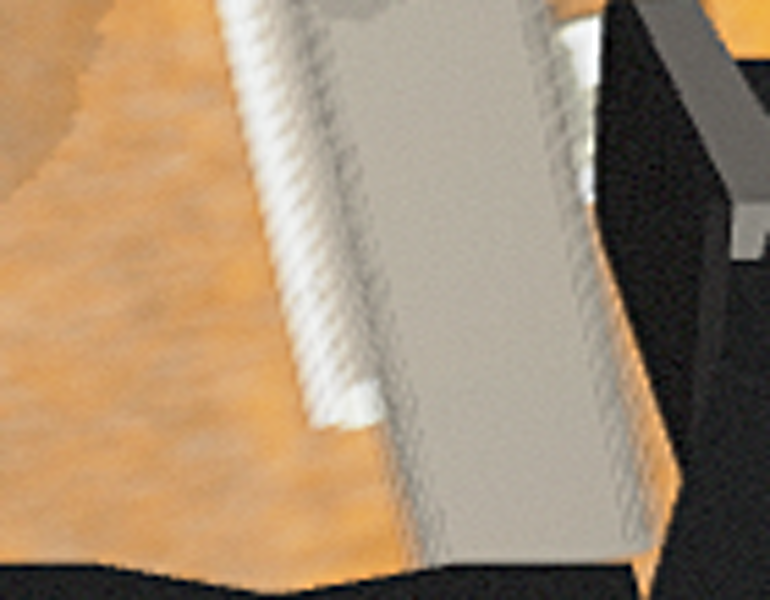

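```bash
python3 - <<'E'
from h import *
im,p=load("w48")
A=lambda U,V,z: ray(0,240+U/5.5,5+V/5.5,z,p)
B=lambda U,V,z: ray(0,270+U/5.5,240+V/5,z,p)
b1=A(176,270,6);b2=B(312,428,6)
print("base",b1,b2,np.linalg.norm(b1-b2)); d=(b1-b2)/np.linalg.norm(b1-b2); n=np.array([d[1],-d[0],0])
c=(b1+b2)/2+35*n; print("disp centre",c,"yaw",np.degrees(np.arctan2(d[1],d[0])))
c1=A(212,118,86);c2=A(484,68,86);print("cov end",c1,c2,np.linalg.norm(c1-c2))
c3=B(415,555,86);c4=B(650,550,86);print("low",c3,c4)
e=c1-c3;print("cov yaw",np.degrees(np.arctan2(e[1],e[0])));f=c2-c4;print(np.degrees(np.arctan2(f[1],f[0])))
e=e/np.linalg.norm(e);cc=(c1+c2)/2-165*e;print("cov centre",cc,"in disp", (cc-c)@n,(cc-c)@d)
E
```

```text
base [499.06451149 326.37728665   6.        ] [508.11169179  -3.6691288    6.        ] 330.17039210559653
disp centre [538.57495939 162.31313316   6.        ] yaw 91.57018966857832
cov end [510.52670923 327.72725343  86.        ] [555.66625752 329.21177765  86.        ] 45.16395279420826
low [522.27214654   8.75136472  86.        ] [565.87612949   0.81379197  86.        ]
cov yaw 92.10881168047449
91.78074844949862
cov centre [539.16805402 163.58126238  86.        ] in disp 0.6276206331007425 1.251401341843676
```

Request:
{"method": "jog_arm", "body": {
  "targets": [
    {"hand": 60, "travel": [-1, -2, 0], "turn": -4},
    {"hand": 60, "travel": [-1, -3, 0], "turn": -5},
    {"hand": 60, "travel": [-1, -3, 0], "turn": -5},
    {"hand": 60, "travel": [-1, -3, 0], "turn": -5},
    {"hand": 60, "travel": [-1, -3, 0], "turn": -5},
    {"hand": 60, "travel": [-1, -3, 0], "turn": -5},
    {"hand": 60, "travel": [-1, -2, 0], "turn": -5},
    {"hand": 60, "travel": [0, 0, 0], "turn": 0}
  ]
}}

```text
time: 56.38
tcp_pos: [436.2, -18.8, 238.0]
tool_rot: [[0.718, -0.678, 0.158], [-0.692, -0.721, 0.051], [0.079, -0.146, -0.986]]
ft_force: [0.2, -0.5, 0.2]
gripper_width: 51.4
```

```bash
python3 - <<'E'
from h import *
s,G=st();im,p=snap("s49","scene");im2,_=snap("t49","top");snap("w49")
cv2.imwrite('pics/s49z.png',cv2.resize(im[170:330,220:380],None,fx=4.5,fy=3.7,interpolation=cv2.INTER_CUBIC))
cv2.imwrite('pics/t49z.png',cv2.resize(im2[130:260,140:420],None,fx=2.85,fy=2.85,interpolation=cv2.INTER_CUBIC))
E
```

```text
t 56.4 tcp [436.2 -18.8 238. ] G [428.3 -21.4 287.3] yaw -43.92 z [ 0.158  0.051 -0.986] q [ 70.  -0. -68. 119.  -5.  53. -39.] f [ 0.2 -0.5  0.2] w 51.4
```

View pics/s49z.png

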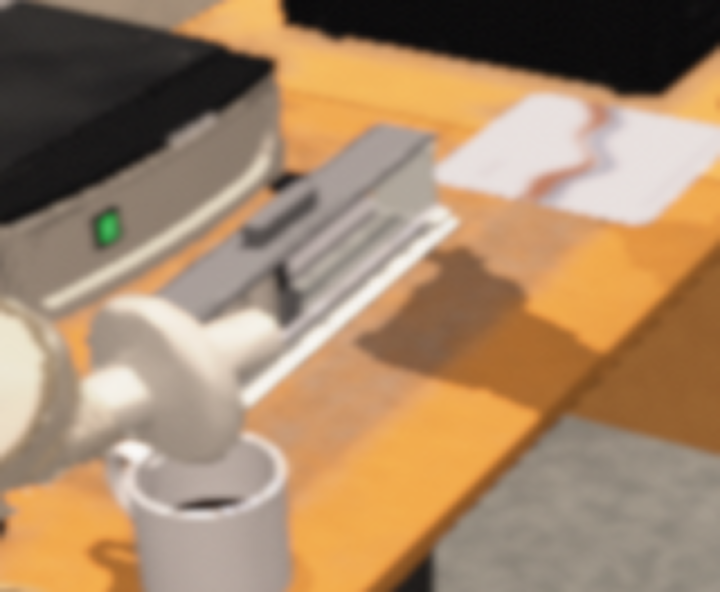

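View pics/t49z.png

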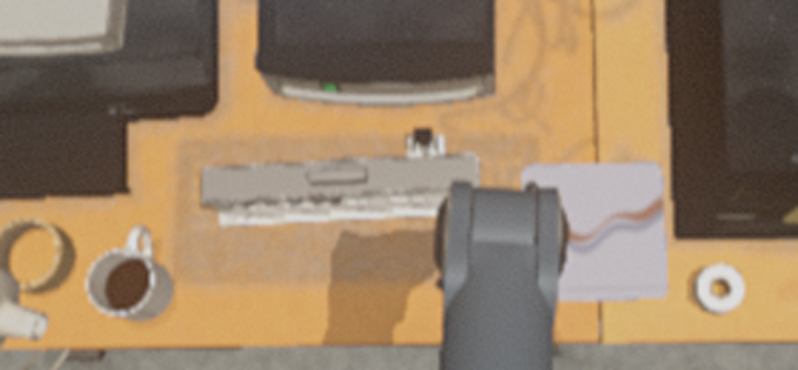

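View pics/w49.png

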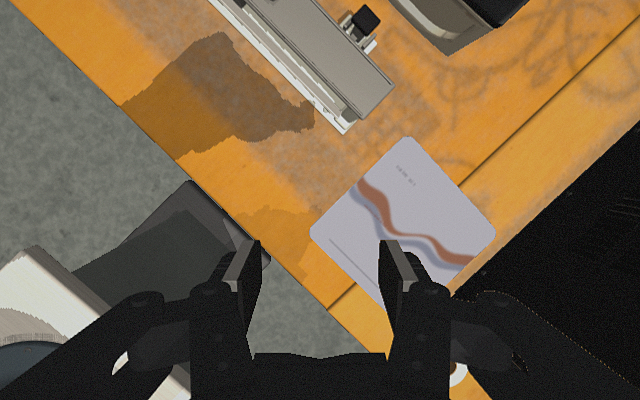

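```bash
python3 -c "
from workcell import *
print(hand_in())"
```

```text
the job is handed in; nothing more can be done
None
```

The dispenser is refilled and covered, and I handed the job in at about 56 s; no verdict was reported.

- **Follower:** I pulled it back until the catch held it, at about 180 mm.
- **Tubes:** There were four loose tubes, and all four stand upright in the track. In the last look before covering, they were in a closed row against the follower. I then pressed the catch (about 4.6 N), and the follower closed up on the row.
- **Cover:** It lies rib up on both posts, with the gripper well clear. The last wrist picture put its centre 0.6 mm across and 1.3 mm along from the dispenser's centre, and 0.2° to 0.5° off square.
- **Bystanders:** The mug and label roll look unmoved in the last top and scene pictures. I did not look at the stapler specifically after the start.

**What disagreed or went wrong:**
- The real finger tips sat about 30 mm behind the reported TCP. My first grasp of the handle closed on nothing because of this; I allowed for it afterwards.
- The tool's tilt drifted to about 8–10° over the run. It had no visible effect on the tubes or the cover.
- The cover had been knocked about 5 cm aside during the run, so I measured it again before gripping it.
- A rough top-camera estimate of the cover's position along the track differed from the wrist camera by a few millimetres. I used the wrist measurement.
- After the cover went on, the tubes were mostly hidden, so I could not look at the row again.

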